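Change the battery blocks in the bench charging dock

TASK

Switch the charging dock off at its lever, then take the spent battery blocks out of it and lay them in the steel tray. Load every fresh block from the bench into a bay of its own, brass contact strips facing down (turn over any that lie strips up), pushed against the coil spring and dropped flat and fully home behind the stop; only then switch the dock back on. Leave the other things on the bench where they are.

Things in the scene. Friction and masses are not known exactly. Their poses are not given: they have to be found in the camera images.
- fresh0: Fresh battery block, a plain grey plastic bar 100 long (its x) x 52 wide (its y) x 32 thick (its z), about 0.25 kg, both ends alike; origin at its middle. Its -z face, the contact side, carries two brass strips across it; its +z face has only three thin black lines. Starts lying flat on the bench, either face up (its z then points up or down); may be absent.
- fresh1: Fresh battery block, a plain grey plastic bar 100 long (its x) x 52 wide (its y) x 32 thick (its z), about 0.25 kg, both ends alike; origin at its middle. Its -z face, the contact side, carries two brass strips across it; its +z face has only three thin black lines. Starts lying flat on the bench, either face up (its z then points up or down); may be absent.
- fresh2: Fresh battery block, a plain grey plastic bar 100 long (its x) x 52 wide (its y) x 32 thick (its z), about 0.25 kg, both ends alike; origin at its middle. Its -z face, the contact side, carries two brass strips across it; its +z face has only three thin black lines. Starts lying flat on the bench, either face up (its z then points up or down); may be absent.
- spent0: Spent battery block, a plain grey plastic bar 100 long (its x) x 52 wide (its y) x 32 thick (its z), about 0.25 kg, both ends alike; origin at its middle. Its -z face, the contact side, carries two brass strips across it; its +z face has only three thin black lines. Looks like the fresh ones, but starts seated in the dock, in bay0.
- spent1: Spent battery block, a plain grey plastic bar 100 long (its x) x 52 wide (its y) x 32 thick (its z), about 0.25 kg, both ends alike; origin at its middle. Its -z face, the contact side, carries two brass strips across it; its +z face has only three thin black lines. Looks like the fresh ones, but starts seated in the dock, in bay2.
- bay0 (a point): Bay 0 of the dock (leftmost; 88 apart): point on the bay floor (8 above the bench) under the middle of a seated block; x along the bay towards its spring, away from the robot, y left, z up. A seated block's middle is 16 above this point, long side along x, either end to the spring. See dock and spring0 for the bay's parts, in this frame.
- spring0 (a joint): Spring plate of bay 0, m: -0.012 when empty, 0 with a block seated, +0.007 fully pressed. Its face is at bay x = +38 when empty (2.4 N), +50 with a block seated (6 N), +57 fully pressed (8 N); plate 34 wide, top 32 above the bay floor. A block must be pushed 12 or more against it before its other end drops in behind the tail stop.
- bay1 (a point): Bay 1 of the dock (middle; 88 apart): point on the bay floor (8 above the bench) under the middle of a seated block; x along the bay towards its spring, away from the robot, y left, z up. A seated block's middle is 16 above this point, long side along x, either end to the spring. See dock and spring1 for the bay's parts, in this frame.
- spring1 (a joint): Spring plate of bay 1, m: -0.012 when empty, 0 with a block seated, +0.007 fully pressed. Its face is at bay x = +38 when empty (2.4 N), +50 with a block seated (6 N), +57 fully pressed (8 N); plate 34 wide, top 32 above the bay floor. A block must be pushed 12 or more against it before its other end drops in behind the tail stop.
- bay2 (a point): Bay 2 of the dock (rightmost; 88 apart): point on the bay floor (8 above the bench) under the middle of a seated block; x along the bay towards its spring, away from the robot, y left, z up. A seated block's middle is 16 above this point, long side along x, either end to the spring. See dock and spring2 for the bay's parts, in this frame.
- spring2 (a joint): Spring plate of bay 2, m: -0.012 when empty, 0 with a block seated, +0.007 fully pressed. Its face is at bay x = +38 when empty (2.4 N), +50 with a block seated (6 N), +57 fully pressed (8 N); plate 34 wide, top 32 above the bay floor. A block must be pushed 12 or more against it before its other end drops in behind the tail stop.
- dock: Charging dock fixed to the bench: dark steel floor 8 thick, three bays, lever at right. In each bay's frame: tail stop with its face at x = -50, 8 thick, top 14 above bay floor; grey end block x = +62 to +90, top 36 up; low guides 12 high, 16 long at x = -36 and +30, 3 clear of a seated block's long sides, whose middle is open to fingers. Origin: under bay 1's middle, z = 0.
- isolator (a joint): Isolator lever of the dock, rad: 0 = off (leaning towards the bay's -x side, towards the robot), 1.0 = on (leaning to +x, away from the robot); starts on; stays where it is left.
- isolator_tip (a point): Free end of the black isolator lever, which stands on a small grey housing at the right (-y) end of the dock, centre of a 26 mm ball, the top of the lever. The pivot lies 118 to the right of bay2's point and 22 above it; this point is 60 from the pivot. The lever swings about 0.5 rad either side of upright in the dock's x-z plane; this point's axes turn with the lever; about 1 N at the ball moves it.
- tray: Shallow open steel returns tray, 150 (its x) x 220 (its y), walls 22 high and 4 thick, floor 4; origin under the middle of its floor, fixed to the bench.
- wrench: Open wrench lying flat, 160 long; a bystander, to be left where it is.
- tape: Roll of tape lying flat, 68 across, 20 high; a bystander, to be left where it is.
- spray: White can, 60 across, 110 high; a bystander, to be left where it is.
- jar: Jar with steel lid, 70 across, 80 high; a bystander, to be left where it is.
- mug: Blue mug, 80 across, 90 high; a bystander, to be left where it is.
- screwdriver: Screwdriver lying down, 180 long; a bystander, to be left where it is.
Mind the look-alikes: they are no part of the job. What is shaped like the spent1 but red is not meant.

How it is judged:
By the outcome, as a careful person would: the job done as asked, in the order asked, and still so for the second after the job is handed in, with the robot touching nothing.
Of fresh0, fresh1, fresh2 only 2 to 3 are there at a start; the rules pass over those that are not, and their reading is None.
At some moment in a run one of fresh0, fresh1, fresh2 may be knocked a few centimetres aside while the robot is not near it.
Once in a run the grip may slacken for a moment while it holds something.
It also fails if it takes over 210 s, if anything falls off the work surface, if the arm or the gripper's body presses on something with over 40 N, if the wrist force passes 120 N, or if a joint passes its speed limit or range.

ROBOT

A 6-joint arm with a two-finger parallel gripper is mounted at the origin on the work surface. World frame = base frame: x ahead of the robot, y to its left, z up, the work surface at z = 0. Lengths are in mm, angles in rad, forces in N, time in s.
With the tool pointing down it reaches from about 350 to 875 mm from the base axis. Payload 4.2 kg.
Tool frame: the origin (TCP) lies midway between the tips of the shut fingers; the grasp point (between the pads) lies 19 mm behind it; z points along the fingers, y is the direction in which the jaws open and shut (so a half turn about z gives the same grasp; the last joint's range is limited). The gripper opens to 85 mm and grips with 20 to 120 N. Pads are 22 mm wide; open, the fingers measure 114 mm over their backs; the gripper's body (76 mm by 85 mm) begins 54 mm behind the grasp point. The pads swing forward as they close: fully open they stand 13 mm farther back than shut.
Start: joints at [1.466, 0.385, 0.008, 0, -1.194, -0.259], TCP at [222.36, 584.085, 231.312] pointing down, gripper open.
Joint ranges: [-3.14, 3.14], [-1.21, 2.06], [-1.07, 1.41], [-3.16, 2.05], [-2.99, -0.16], [-3.1, 3.1]. Speed limits (rad/s): [2.79, 2.79, 3.14, 3.14, 3.14, 3.14].

INTERFACE

Orientations are given as a unit quaternion [x, y, z, w].
In Python, from bench import arm gives the robot as it stands. The module is installed in compiled form; this text tells all that it offers.
- The arm moves only by the tool drive_tool, never from a script. Its argument "moves" is a list that holds one entry, the list of rows, each a list of 7 numbers: the opening, from 0 (shut) to 1 (fully open), then the shift along the tool's x, y, z in m, then the turn, a rotation vector about the tool's x, y, z in rad. In form: [[[hand, dx, dy, dz, wx, wy, wz], ...]]. A call has 1 to 20 rows; each row shifts and turns the pose as measured when the row begins, along the tool's axes as they then stand; what a row does not reach is not made up. A row lasts 1/10 s, in which the tool goes at most 50 mm and 8.59 degrees, less where a joint would pass 70% of its speed; a pose out of reach is approached as far as the arm can. A call with a gripper value outside its range is refused whole. The fingers move at their own pace and stop on an object; the grip force is fixed at half the most. Time passes only in rows, so rows that do not move let the fingers close. It gives the time, the measured TCP pose, the force and the opening at its end, in the units of the state.
- arm.read_state(): the state, without advancing time (a new reading comes with each control period).
- arm.get_image(name): name is "side" or "top"; returns (picture, depth): 480x640x3 uint8, red, green, blue; 480x640 float32, mm along the optical axis (not along the pixel's ray), 0 where there is no reading.
- arm.camera_params(name): a dict with "fov_y" (degrees; the focal length in pixels is half the picture's height over the tangent of half this angle, whatever the lens; pixels are square), "cx", "cy" (the principal point, pixels), "world_from_camera" (4x4, takes a point from camera to world coordinates). Camera axes: x right, y down, z forward; pixel columns grow to the right and rows downward; lengths in mm; the calibration is good to about 2 mm. A picture is of the moment at which its call begins. camera_params takes no time and is no camera call.
- arm.job_done(): hands the job in, once; it reports no verdict.
The state is a dict: "clock": time; "joints": joint angles; "joint_vel": joint speeds; "joint_efforts": joint torques, N m; "position": TCP position; "ee_rot": TCP orientation; "contact_force": force on the tool from outside, world axes, zero at the start; "wrist_torque": the same for the moment, N m; "gripper_width": finger opening in mm.
Only numpy, scipy, OpenCV 4.12 (cv2) and the standard library are available. Lean on these libraries where they do the work, as an engineer would, in place of code of your own. Each camera call takes 0.05 s, during which the arm holds its last target.

## Working session

There is one attempt and no reset: what is moved stays moved. The work goes in short steps, Python scripts to look and compute and a tool call to move; the robot and the scene stay as the last step left them, time stands still between calls to the robot, and variables do not carry over. Pictures are saved under pics/ and viewed, and the job is handed in when it is done.

Besides the shell and the picture viewer there is one more tool, called by a JSON object that holds its "op" and its "data". drive_tool: Moves the arm, as the interface text tells. Its arguments: {"type":"object","properties":{"moves":{"type":"array","items":{"type":"array","items":{"type":"array","items":{"type":"number"}}}}},"required":["moves"]}

```bash
mkdir -p pics; cat > h.py <<'E'
import numpy as np, cv2
from bench import arm
def snap(name,fn):
    im,d=arm.get_image(name); cv2.imwrite(f'pics/{fn}.png',im[:,:,::-1]); np.save(f'pics/{fn}.npy',d); return im,d
def cam(name):
    p=arm.camera_params(name); f=240/np.tan(np.radians(p['fov_y'])/2); return f,p['cx'],p['cy'],np.array(p['world_from_camera'])
def w(name,d,u,v,r=1):
    f,cx,cy,T=cam(name)
    a=d[v-r:v+r+1,u-r:u+r+1]; z=np.median(a[a>0]) if (a>0).any() else 0
    return (T@[(u-cx)*z/f,(v-cy)*z/f,z,1])[:3].round(1)
def proj(name,P):
    f,cx,cy,T=cam(name); c=np.linalg.inv(T)@np.append(P,1); return (c[0]/c[2]*f+cx, c[1]/c[2]*f+cy)
def cloud(name,d):
    f,cx,cy,T=cam(name); v,u=np.mgrid[:480,:640]
    P=np.stack([(u-cx)*d/f,(v-cy)*d/f,d,np.ones_like(d)],-1)@T.T
    P=P[...,:3]; P[d<=0]=np.nan; return P
def crop(fn,x0,y0,x1,y1,k,out):
    im=cv2.imread(f'pics/{fn}.png')[y0:y1,x0:x1]; cv2.imwrite(f'pics/{out}.png',cv2.resize(im,None,fx=k,fy=k,interpolation=cv2.INTER_CUBIC))
E
python3 - <<'E'
from h import *
print(arm.read_state())
for n in('top','side'):
    snap(n,n+'0'); print(n,arm.camera_params(n))
E
```

```text
{'clock': 0.0, 'joints': array([ 1.46556644e+00,  3.85569375e-01,  6.62686819e-03, -4.97370232e-04,
       -1.19402294e+00, -2.58587502e-01]), 'joint_vel': array([-0.00207412, -0.00035493, -0.00071988,  0.00186421, -0.00040037,
        0.0008184 ]), 'joint_efforts': array([-1.90535196e-03, -3.92293954e+01,  1.88408178e+01,  4.18631852e+00,
       -4.52825203e-03,  7.77508831e-06]), 'position': array([222.18420908, 583.5428622 , 230.21451092]), 'ee_rot': array([ 9.83482981e-01, -1.80997226e-01, -1.47381763e-04,  1.09907802e-03]), 'contact_force': array([-0.36870053,  0.03313844, -0.71150477]), 'wrist_torque': array([-0.01246609, -0.04986365, -0.0411501 ]), 'gripper_width': 85.50247643267669}
top {'fov_y': 48.35144258399275, 'cx': 316.6983435103719, 'cy': 239.27673534779024, 'world_from_camera': array([[ 1.07384365e-02, -9.98827610e-01,  4.72026548e-02,
         4.35638904e+02],
       [-9.99828314e-01, -1.00123694e-02,  1.55915332e-02,
        -1.35114299e+01],
       [-1.51006434e-02, -4.73619795e-02, -9.98763642e-01,
         1.57986053e+03],
       [ 0.00000000e+00,  0.00000000e+00,  0.00000000e+00,
         1.00000000e+00]])}
side {'fov_y': 43.74852954810709, 'cx': 332.0071999878519, 'cy': 239.7527883530396, 'world_from_camera': array([[-9.98979236e-01, -5.09070494e-03,  4.48839622e-02,
         4.51720757e+02],
       [-3.85474652e-02,  6.14083156e-01, -7.88299417e-01,
         1.28674244e+03],
       [-2.35494854e-02, -7.89224912e-01, -6.13652556e-01,
         1.08009121e+03],
       [ 0.00000000e+00,  0.00000000e+00,  0.00000000e+00,
         1.00000000e+00]])}
```

The top view shows three fresh blocks: (305,204) lines up, and (255,232) and (313,258) strips up. It also shows the dock around (408,221) with bays 0 and 2 full, the tray at (182,252) and the lever ball at (466,204). Next I'll measure them.

```bash
python3 - <<'E'
from h import *
d=np.load('pics/top0.npy'); P=cloud('top',d); im=cv2.imread('pics/top0.png')
print('bench',w('top',d,350,330),w('top',d,230,330))
# blocks by height, window
def rect(u0,v0,u1,v1,z0,z1):
    m=np.zeros((480,640),bool); m[v0:v1,u0:u1]=True
    m&=(P[...,2]>z0)&(P[...,2]<z1)
    m=cv2.connectedComponentsWithStats(m.astype(np.uint8))
    k=1+np.argmax(m[2][1:,4]); mm=m[1]==k
    q=P[mm][:,:2].astype(np.float32); r=cv2.minAreaRect(q); print((u0,v0),mm.sum(),np.round(r[0],1),np.round(r[1],1),round(r[2],1),'z',np.median(P[mm][:,2]).round(1),'mean',q.mean(0).round(1))
rect(280,185,330,220,20,45);rect(230,215,280,248,20,45);rect(290,242,335,275,20,45)
rect(348,208,376,256,36,60); rect(408,198,438,246,36,60)
rect(130,215,230,290,12,40)
rect(455,195,475,215,60,110)
rect(445,195,475,235,15,60)
print(w('top',d,466,204,0),w('top',d,180,250))
rect(335,180,480,262,3,100)
E
python3 - <<'E'
from h import *
crop('top0',330,175,490,265,5,'c1'); crop('side0',270,145,430,265,5,'c2'); crop('top0',225,180,345,275,6,'c3')
E
```

```text
bench [244.9 -89.4  -0.6] [240.6 263.2   0.9]
(280, 185) 617 [612.6  46.8] [ 52.9 100.7] 13.7 z 31.7 mean [612.   46.6]
(230, 215) 612 [530.3 192.1] [100.3  51.7] 82.2 z 32.1 mean [530.2 191.9]
(290, 242) 614 [454.3  20.1] [100.1  52. ] 83.2 z 31.8 mean [454.2  20. ]
(348, 208) 534 [ 529.9 -120.2] [104.3  51.8] 11.2 z 40.6 mean [ 528.9 -120.5]
(408, 198) 563 [ 563.9 -292.5] [107.1  52.7] 10.3 z 40.0 mean [ 561.3 -292.9]
(130, 215) 441 [469.1 410.8] [222.7 150.2] 83.0 z 21.3 mean [469.9 415.3]
(455, 195) 78 [ 607.4 -404.6] [25.  23.9] 47.9 z 91.7 mean [ 605.9 -403. ]
(445, 195) 385 [ 582.2 -410.9] [71.1 55.4] 11.6 z 33.1 mean [ 578.  -405.7]
[ 607.9 -403.7   96.2] [474.3 415.4   3.8]
(335, 180) 6696 [ 572.8 -264.5] [189.5 404. ] 10.1 z 13.3 mean [ 566.7 -253.2]
```

```bash
python3 - <<'E'
from h import *
d=np.load('pics/top0.npy'); P=cloud('top',d)
im=cv2.imread('pics/top0.png').astype(int)
# dock plate outline (all >4mm) : min area rect over dock
for a in (9,10,10.5,11,11.5,12):
    t=np.radians(a); R=np.array([[np.cos(t),np.sin(t)],[-np.sin(t),np.cos(t)]])
    for (u0,v0,u1,v1) in((346,205,380,258),(405,195,440,248)):
        s=P[v0:v1,u0:u1].reshape(-1,3); s=s[(s[:,2]>37)&(s[:,2]<44)]; q=s[:,:2]@R.T
        c=np.median(q,0); q=q[(abs(q-c)<[56,28]).all(1)]
        # width core
        xs=q[:,0]; h=[(lo,np.ptp(q[(xs>=lo)&(xs<lo+4),1])) for lo in np.arange(xs.min(),xs.max(),4) if ((xs>=lo)&(xs<lo+4)).sum()>2]
        good=[lo for lo,wd in h if wd>40]
        x0,x1=min(good),max(good)+4; k=(xs>=x0)&(xs<=x1)
        ymin=[q[(xs>=lo)&(xs<lo+4),1].min() for lo in good]; ymax=[q[(xs>=lo)&(xs<lo+4),1].max() for lo in good]
        sl=np.polyfit(good,(np.array(ymin)+ymax)/2,1)[0]
        cc=np.array([(xs[k].min()+xs[k].max())/2,(np.mean(ymin)+np.mean(ymax))/2])
        print(a,'slope deg',np.degrees(sl).round(2),'len',np.ptp(xs[k]).round(1),'wid',(np.mean(ymax)-np.mean(ymin)).round(1),'ctr',(R.T@cc).round(1))
# tail stop
v,u=np.mgrid[:480,:640]
s=P[225:262,345:445].reshape(-1,3); s=s[(s[:,2]>18)&(s[:,2]<26)]
k=s[:,:2]; pol=np.polyfit(k[:,1],k[:,0],1); 
for _ in range(5):
    r=k[:,0]-np.polyval(pol,k[:,1]); kk=k[abs(r)<6]; pol=np.polyfit(kk[:,1],kk[:,0],1)
print('tail stop line yaw',np.degrees(np.arctan(-pol[0])),len(kk),'x at y=-120,-292',np.polyval(pol,[-120,-292]))
r=cv2.minAreaRect(P[180:262,335:480][(P[180:262,335:480,2]>4)][:,:2].astype(np.float32));print(r)
E
```

```text
9 slope deg 1.29 len 111.8 wid 46.9 ctr [ 544.7 -117.1]
9 slope deg 1.33 len 111.7 wid 47.2 ctr [ 569.1 -291.7]
10 slope deg 0.29 len 111.8 wid 47.3 ctr [ 544.6 -117.2]
10 slope deg 1.82 len 111.8 wid 47.1 ctr [ 568.8 -291.3]
10.5 slope deg -0.2 len 111.9 wid 47.2 ctr [ 544.7 -117. ]
10.5 slope deg 1.0 len 111.9 wid 46.9 ctr [ 568.9 -291.5]
11 slope deg -0.84 len 111.9 wid 47.2 ctr [ 544.8 -116.9]
11 slope deg 0.18 len 111.9 wid 47.4 ctr [ 568.8 -291.6]
11.5 slope deg -1.3 len 111.7 wid 47.3 ctr [ 544.9 -116.9]
11.5 slope deg -0.45 len 111.6 wid 46.9 ctr [ 569.  -291.6]
12 slope deg -0.98 len 111.6 wid 47.2 ctr [ 544.9 -116.8]
12 slope deg -1.56 len 111.3 wid 46.6 ctr [ 569.  -291.7]
tail stop line yaw 11.012655182201144 175 x at y=-120,-292 [471.8028191  505.27565982]
((568.7108154296875, -254.5802459716797), (239.8795623779297, 424.6211853027344), 0.5910019278526306)
```

```bash
cat >> h.py <<'E'
from scipy.spatial.transform import Rotation as Rn
DY=np.radians(10.9); E=np.array([np.cos(DY),np.sin(DY)]); N=np.array([-E[1],E[0]])
E0=495.0; N0={0:-218.2,1:-306.1,2:-394.0,'L':-512.0}
def bay(k,e,n=0): # world xy from bay coords
    return (E0+e)*E+(N0[k]+n)*N
def Rdown(yaw,tilt=0): # tool x at yaw, z down, then turned about tool y by tilt deg
    R=Rn.from_euler('z',yaw,degrees=True)*Rn.from_euler('x',180,degrees=True)
    return R*Rn.from_euler('y',tilt,degrees=True)
def to(xyz,yaw,tilt=0,n=None):
    s=arm.read_state(); R=Rn.from_quat(s['ee_rot']); p=s['position']
    T=Rdown(yaw,tilt); rv=(R.inv()*T).as_rotvec(); d=T.inv().apply(np.array(xyz)-p)
    ex=R.as_matrix()
    print('t',round(s['clock'],2),'pos',p.round(1),'yaw',np.degrees(np.arctan2(ex[1,0],ex[0,0])).round(1),'z',ex[:,2].round(3),'F',s['contact_force'].round(1),'g',s['gripper_width'].round(1))
    print('   joints',s['joints'].round(2))
    print('   turn first',rv.round(3),'rows>=',np.ceil(np.linalg.norm(rv)/.149),'then shift mm',d.round(1),'rows>=',np.ceil(np.linalg.norm(d)/50))
E
python3 - <<'E'
from h import *
im=cv2.imread('pics/top0.png')
def box(c,yaw,lx,ly,z,col):
    t=np.radians(yaw); pts=[]
    for a,b in((1,1),(1,-1),(-1,-1),(-1,1)):
        p=np.array([c[0]+a*lx/2*np.cos(t)-b*ly/2*np.sin(t),c[1]+a*lx/2*np.sin(t)+b*ly/2*np.cos(t),z]); pts.append(proj('top',p))
    cv2.polylines(im,[np.round(np.array(pts)*16).astype(np.int32)],True,col,1,shift=4)
for k in(0,1,2):box(bay(k,0),10.9,100,52,40,(0,255,0)); 
box(bay(1,-54),10.9,8,240,22,(0,0,255)); box(bay(1,76),10.9,28,228,44,(0,0,255))
box((469.1,410.8),-7,150,220,22,(0,255,0))
box((612.6,46.8),103.7,100,52,32,(0,255,0));box((530.3,192.1),82.2,100,52,32,(0,255,0));box((454.3,20.1),83.2,100,52,32,(0,255,0))
p=proj('top',np.append(bay('L',28.8),82.6)); cv2.circle(im,tuple(int(round(x)) for x in p),5,(0,255,0),1)
cv2.imwrite('pics/ov.png',im)
crop('ov',330,175,490,265,5,'ov1')
crop('ov',130,185,340,290,3.8,'ov2')
to((*bay('L',68),230),10.9)
E
```

```text
Traceback (most recent call last):
  File "h.py", line 31, in to
    print('t',round(s['clock'],2),'pos',p.round(1),'yaw',np.degrees(np.arctan2(ex[1,0],ex[0,0])).round(1),'z',ex[:,2].round(3),'F',s['contact_force'].round(1),'g',s['gripper_width'].round(1))
                                                                                                                                                                   ^^^^^^^^^^^^^^^^^^^^^^^^
AttributeError: 'float' object has no attribute 'round'
```

```bash
sed -i "s/s\['gripper_width'\].round(1)/round(float(s['gripper_width']),1)/" h.py; python3 -c "
from h import *
to((*bay('L',68),230),10.9)"
```

```text
t 0.1 pos [222.2 583.6 230.3] yaw -20.9 z [-0.001 -0.002 -1.   ] F [-0.2  0.1  0.2] g 85.6
   joints [ 1.47  0.39  0.01 -0.   -1.19 -0.26]
   turn first [ 0.002  0.    -0.554] rows>= 4.0 then shift mm [2.3450e+02 1.0431e+03 3.0000e-01] rows>= 22.0
```

{"op": "drive_tool", "data": {"moves": [[[0,0,0,0,0,0,-0.138],[0,0,0,0,0,0,-0.138],[0,0,0,0,0,0,-0.138],[0,0,0,0,0,0,-0.14],[0,0.0107,0.0474,0,0,0,0],[0,0.0107,0.0474,0,0,0,0],[0,0.0107,0.0474,0,0,0,0],[0,0.0107,0.0474,0,0,0,0],[0,0.0107,0.0474,0,0,0,0],[0,0.0107,0.0474,0,0,0,0],[0,0.0107,0.0474,0,0,0,0],[0,0.0107,0.0474,0,0,0,0],[0,0.0107,0.0474,0,0,0,0],[0,0.0107,0.0474,0,0,0,0],[0,0.0107,0.0474,0,0,0,0],[0,0.0107,0.0474,0,0,0,0],[0,0.0107,0.0474,0,0,0,0],[0,0.0107,0.0474,0,0,0,0],[0,0.0107,0.0474,0,0,0,0],[0,0.0107,0.0474,0,0,0,0]]]}}

```text
clock: 2.1
position: [554.5, -140.4, 228.1]
ee_rot: [0.994, 0.112, -0.004, 0.006]
contact_force: [1.8, 0.8, -0.4]
gripper_width: 0.0
```

```bash
python3 -c "
from h import *
to((*bay('L',68),230),10.9)"
```

```text
t 2.1 pos [ 554.5 -140.4  228.1] yaw 12.9 z [-0.006 -0.012 -1.   ] F [ 1.8  0.8 -0.4] g 0.0
   joints [ 0.04  0.3  -0.13  0.01 -1.15  1.75]
   turn first [0.011 0.009 0.035] rows>= 1.0 then shift mm [ 45.  269.3  -1.9] rows>= 6.0
```

{"op": "drive_tool", "data": {"moves": [[[0,0.0075,0.045,0,0.011,0.009,0.035],[0,0.0075,0.045,0,0,0,0],[0,0.0075,0.045,0,0,0,0],[0,0.0075,0.045,0,0,0,0],[0,0.0075,0.045,0,0,0,0],[0,0.0075,0.045,0,0,0,0],[0,0,0,0.03,0,0,0],[0,0,0,0.04,0,0,0],[0,0,0,0.03,0,0,0],[0,0,0,0,0,0,0]]]}}

```text
clock: 3.1
position: [651.4, -416.3, 114.8]
ee_rot: [0.996, 0.089, -0.004, -0.003]
contact_force: [-0.5, 0.2, -1.2]
gripper_width: -0.1
```

```bash
python3 -c "
from h import *
to((*bay('L',66),69),10.9)"
```

```text
t 3.1 pos [ 651.4 -416.3  114.8] yaw 10.2 z [-0.008  0.004 -1.   ] F [-0.5  0.2 -1.2] g -0.1
   joints [-0.36  0.72  0.3  -0.   -1.16  2.11]
   turn first [-0.006  0.007 -0.013] rows>= 1.0 then shift mm [  0.  -20.   45.8] rows>= 1.0
```

{"op": "drive_tool", "data": {"moves": [[[0,0,-0.02,0.022,0,0,0],[0,0,0,0.022,0,0,0],[0,0,0,0,0,0,0]]]}}

```text
clock: 3.4
position: [648.4, -397.0, 72.3]
ee_rot: [0.996, 0.089, -0.003, -0.001]
contact_force: [0.5, -0.2, -0.6]
gripper_width: 0.1
```

```bash
python3 -c "
from h import *
to((*bay('L',66),69),10.9)
to((*bay('L',-6),69),10.9)
snap('top','t1');snap('side','s1');crop('t1',400,160,520,250,5,'t1c');crop('s1',270,120,390,210,5,'s1c')"
```

```text
t 3.4 pos [ 648.4 -397.    72.3] yaw 10.2 z [-0.006  0.002 -1.   ] F [ 0.5 -0.2 -0.6] g 0.1
   joints [-0.34  0.74  0.22  0.   -1.06  2.09]
   turn first [-0.003  0.006 -0.012] rows>= 1.0 then shift mm [-0.6 -0.5  3.3] rows>= 1.0
t 3.4 pos [ 648.4 -397.    72.3] yaw 10.2 z [-0.006  0.002 -1.   ] F [ 0.5 -0.2 -0.6] g 0.1
   joints [-0.34  0.74  0.22  0.   -1.06  2.09]
   turn first [-0.003  0.006 -0.012] rows>= 1.0 then shift mm [-72.6  -0.5   3.3] rows>= 2.0
```

The shut fingers stand beyond the ball, at crop (145,220) against the ball at (207,213), so I push the lever towards the robot.

{"op": "drive_tool", "data": {"moves": [[[0,-0.012,0,0.003,0,0,-0.012],[0,-0.012,0,0,0,0,0],[0,-0.012,0,0,0,0,0],[0,-0.012,0,0,0,0,0],[0,-0.012,0,0,0,0,0],[0,-0.012,0,0,0,0,0],[0,0,0,0,0,0,0]]]}}

```text
clock: 4.2
position: [579.3, -415.0, 82.2]
ee_rot: [0.995, 0.096, 0.009, 0.005]
contact_force: [3.6, 1.6, -1.8]
gripper_width: -0.3
```

```bash
python3 -c "
from h import *
to((*bay('L',-6),69),10.9)
snap('side','s2');crop('s2',270,120,390,210,5,'s2c')"
```

```text
t 4.2 pos [ 579.3 -415.    82.2] yaw 11.0 z [ 0.019 -0.009 -1.   ] F [ 3.6  1.6 -1.8] g -0.3
   joints [-0.4   0.64  0.05  0.   -0.96  2.16]
   turn first [ 0.012 -0.017  0.001] rows>= 1.0 then shift mm [-1.4 -5.1 13.2] rows>= 1.0
```

{"op": "drive_tool", "data": {"moves": [[[0,0.004,-0.004,0.008,0.012,-0.017,0],[0,0,0,0.006,0,0,0],[0,-0.006,0,0,0,0,0],[0,-0.005,0,0,0,0,0],[0,0,0,0,0,0,0]]]}}

```text
clock: 4.75
position: [579.8, -410.3, 65.9]
ee_rot: [0.995, 0.098, 0.005, 0.001]
contact_force: [-0.2, -0.5, -0.5]
gripper_width: 0.4
```

```bash
python3 -c "
from h import *
to((*bay('L',-6),69),10.9)
snap('side','s3');crop('s3',270,120,390,210,5,'s3c')"
```

```text
t 4.75 pos [ 579.8 -410.3   65.9] yaw 11.2 z [ 0.01  -0.001 -1.   ] F [-0.2 -0.5 -0.5] g 0.4
   joints [-0.39  0.66  0.04 -0.   -0.95  2.16]
   turn first [ 0.003 -0.009  0.005] rows>= 1.0 then shift mm [-2.8 -0.5 -3.1] rows>= 1.0
```

{"op": "drive_tool", "data": {"moves": [[[0,-0.006,0,0,0,0,0],[0,-0.006,0,0,0,0,0],[0,-0.003,0,0,0,0,0]]]}}

```text
clock: 5.1
position: [579.4, -410.5, 65.9]
ee_rot: [0.995, 0.1, 0.019, 0.005]
contact_force: [4.1, 1.3, -0.4]
gripper_width: -0.4
```

```bash
python3 -c "
from h import *
to((*bay('L',-6),69),10.9)
im,d=snap('side','s4');crop('s4',270,120,390,210,5,'s4c')
print(proj('side',np.append(bay('L',-28.8),82.6)))"
```

```text
t 5.1 pos [ 579.4 -410.5   65.9] yaw 11.5 z [ 0.039 -0.006 -0.999] F [ 4.1  1.3 -0.4] g -0.4
   joints [-0.39  0.65  0.02 -0.01 -0.91  2.17]
   turn first [ 0.013 -0.037  0.009] rows>= 1.0 then shift mm [-2.3 -0.7 -3.1] rows>= 1.0
(np.float64(327.8220828262568), np.float64(160.96440489001137))
```

{"op": "drive_tool", "data": {"moves": [[[0,0.015,0,-0.01,0.013,-0.037,0],[0,0.01,0,-0.04,0,0,0],[0.9,0,0,-0.03,0,0,0],[0.9,0,0,0,0,0,0]]]}}

```text
clock: 5.55
position: [600.2, -405.3, 144.4]
ee_rot: [0.995, 0.099, -0.007, -0.002]
contact_force: [0.1, -0.3, 0.7]
gripper_width: 28.2
```

```bash
python3 -c "
from h import *
to((*bay(2,0),140),10.9)
snap('side','s5');crop('s5',270,120,390,210,5,'s5c')"
```

```text
t 5.55 pos [ 600.2 -405.3  144.4] yaw 11.4 z [-0.014  0.003 -1.   ] F [ 0.1 -0.3  0.7] g 28.2
   joints [-0.37  0.62  0.18  0.   -1.15  2.14]
   turn first [-0.006  0.013  0.009] rows>= 1.0 then shift mm [ -17.7 -117.4    4.4] rows>= 3.0
```

The lever stays off, with the ball at (290,207) in the crop, leaning towards the robot. Next I move above bay 2.

{"op": "drive_tool", "data": {"moves": [[[0.85,-0.006,-0.04,0,-0.006,0.013,0.009],[0.85,-0.006,-0.04,0,0,0,0],[0.85,-0.006,-0.037,0.004,0,0,0],[0.85,0,0,0,0,0,0],[0.85,0,0,0,0,0,0]]]}}

```text
clock: 6.1
position: [548.7, -290.3, 128.6]
ee_rot: [0.996, 0.092, -0.011, -0.005]
contact_force: [0.1, 0.1, 0.6]
gripper_width: 72.6
```

```bash
python3 -c "
from h import *
to((*bay(2,0),70),10.9)"
```

```text
t 6.1 pos [ 548.7 -290.3  128.6] yaw 10.5 z [-0.023  0.008 -1.   ] F [0.1 0.1 0.6] g 72.6
   joints [-0.23  0.47 -0.12 -0.   -1.    1.98]
   turn first [-0.012  0.021 -0.007] rows>= 1.0 then shift mm [11.1  5.2 58.6] rows>= 2.0
```

{"op": "drive_tool", "data": {"moves": [[[0.85,0.011,0.005,0.025,-0.012,0.021,-0.007],[0.85,0,0,0.03,0,0,0],[0.85,0,0,0,0,0,0],[0.85,0,0,0,0,0,0]]]}}

```text
clock: 6.5
position: [559.4, -296.4, 70.5]
ee_rot: [0.996, 0.094, -0.001, 0.0]
contact_force: [-0.4, -0.9, 0.5]
gripper_width: 72.7
```

```bash
python3 -c "
from h import *
to((*bay(2,0),10),10.9)
snap('top','t5');crop('t5',330,175,490,265,5,'t5c')"
```

```text
t 6.5 pos [ 559.4 -296.4   70.5] yaw 10.8 z [-0.002 -0.    -1.   ] F [-0.4 -0.9  0.5] g 72.7
   joints [-0.23  0.55 -0.16  0.   -0.86  1.99]
   turn first [-0.     0.002 -0.002] rows>= 1.0 then shift mm [ 1.7 -2.8 60.5] rows>= 2.0
```

{"op": "drive_tool", "data": {"moves": [[[0.85,0.002,-0.003,0.015,0,0,0],[0.85,0,0,0.015,0,0,0],[0.85,0,0,0,0,0,0],[0.85,0,0,0,0,0,0]]]}}

```text
clock: 6.95
position: [562.6, -294.0, 41.5]
ee_rot: [0.996, 0.093, 0.001, 0.001]
contact_force: [1.3, -0.4, 0.4]
gripper_width: 72.4
```

```bash
python3 -c "
from h import *
to((*bay(2,0),10),10.9)
snap('side','s6');crop('s6',270,120,390,210,5,'s6c')"
```

```text
t 6.95 pos [ 562.6 -294.    41.5] yaw 10.7 z [ 0.003 -0.002 -1.   ] F [ 1.3 -0.4  0.4] g 72.4
   joints [-0.23  0.58 -0.19  0.   -0.8   1.98]
   turn first [ 0.002 -0.003 -0.004] rows>= 1.0 then shift mm [-1.8 -1.1 31.5] rows>= 1.0
```

{"op": "drive_tool", "data": {"moves": [[[0.85,-0.002,-0.001,0.012,0,0,0],[0.85,0,0,0.012,0,0,0],[0.85,0,0,0.006,0,0,0],[0.85,0,0,0,0,0,0],[0.3,0,0,0,0,0,0],[0.3,0,0,0,0,0,0],[0.3,0,0,0,0,0,0],[0.3,0,0,0,0,0,0]]]}}

```text
clock: 7.8
position: [561.1, -294.4, 10.9]
ee_rot: [0.996, 0.093, 0.003, 0.002]
contact_force: [1.2, -0.8, -1.0]
gripper_width: 51.1
```

```bash
python3 -c "
from h import *
to((*bay(2,0),10),10.9)"
```

```text
t 7.8 pos [ 561.1 -294.4   10.9] yaw 10.7 z [ 0.006 -0.003 -1.   ] F [ 1.2 -0.8 -1. ] g 51.1
   joints [-0.23  0.62 -0.22  0.   -0.73  1.98]
   turn first [ 0.004 -0.005 -0.004] rows>= 1.0 then shift mm [-0.3 -1.2  0.9] rows>= 1.0
```

{"op": "drive_tool", "data": {"moves": [[[0,0,0,0,0,0,0],[0,0,0,-0.015,0,0,0],[0,0,0,-0.02,0,0,0],[0,0,0,-0.03,0,0,0],[0,0,0,-0.04,0,0,0],[0,0,0,-0.03,0,0,0],[0,0,0,0,0,0,0]]]}}

```text
clock: 8.5
position: [554.8, -291.0, 143.5]
ee_rot: [0.996, 0.092, -0.006, -0.003]
contact_force: [0.7, 0.4, -1.6]
gripper_width: 51.2
```

```bash
cat >> h.py <<'E'
TC=np.array([469.1,410.8]); TY=-7.0
def tray(x,y):
    t=np.radians(TY); return TC+x*np.array([np.cos(t),np.sin(t)])+y*np.array([-np.sin(t),np.cos(t)])
E
python3 -c "
from h import *
to((*tray(0,50),150),-7)
to((*tray(0,-50),150),-7)
snap('side','s7');crop('s7',270,100,430,220,5,'s7c')"
```

```text
t 8.5 pos [ 554.8 -291.   143.5] yaw 10.5 z [-0.012  0.006 -1.   ] F [ 0.7  0.4 -1.6] g 51.2
   joints [-0.23  0.46 -0.1  -0.   -1.02  1.98]
   turn first [-0.006  0.012  0.306] rows>= 3.0 then shift mm [-170.5 -736.1   -6.5] rows>= 16.0
t 8.5 pos [ 554.8 -291.   143.5] yaw 10.5 z [-0.012  0.006 -1.   ] F [ 0.7  0.4 -1.6] g 51.2
   joints [-0.23  0.46 -0.1  -0.   -1.02  1.98]
   turn first [-0.006  0.012  0.306] rows>= 3.0 then shift mm [-170.5 -636.1   -6.5] rows>= 14.0
```

{"op": "drive_tool", "data": {"moves": [[[0,0,0,0,-0.006,0.012,0.102],[0,0,0,0,0,0,0.102],[0,0,0,0,0,0,0.102],[0,-0.006,-0.025,0,0,0,0],[0,-0.011,-0.048,0,0,0,0],[0,-0.011,-0.048,0,0,0,0],[0,-0.011,-0.048,0,0,0,0],[0,-0.011,-0.048,0,0,0,0],[0,-0.011,-0.048,0,0,0,0],[0,-0.011,-0.048,0,0,0,0],[0,-0.011,-0.048,0,0,0,0],[0,-0.011,-0.048,0,0,0,0],[0,-0.011,-0.048,0,0,0,0],[0,-0.011,-0.048,0,0,0,0],[0,-0.011,-0.048,0,0,0,0],[0,-0.011,-0.048,0,0,0,0],[0,-0.011,-0.048,0,0,0,0],[0,-0.009,-0.04,0,0,0,0],[0,-0.004,-0.02,0,0,0,0]]]}}

```text
clock: 10.45
position: [467.4, 447.3, 109.0]
ee_rot: [0.996, -0.077, -0.035, 0.006]
contact_force: [0.6, -0.9, -2.7]
gripper_width: 51.1
```

{"op": "drive_tool", "data": {"moves": [[[0,0,0,0,0,0,0],[0,0,0,0,0,0,0]]]}}

```text
clock: 10.65
position: [464.3, 448.7, 103.5]
ee_rot: [0.996, -0.075, -0.038, 0.009]
contact_force: [1.4, -0.2, -2.8]
gripper_width: 51.2
```

```bash
python3 -c "
from h import *
to((*tray(0,50),50),-7)"
```

```text
t 10.65 pos [464.3 448.7 103.5] yaw -8.7 z [-0.077 -0.013 -0.997] F [ 1.4 -0.2 -2.8] g 51.2
   joints [ 0.99  0.56 -0.02 -0.07 -1.05  0.46]
   turn first [ 0.023  0.075 -0.029] rows>= 1.0 then shift mm [  9.4 -13.   53.5] rows>= 2.0
```

{"op": "drive_tool", "data": {"moves": [[[0,0.009,-0.013,0.01,0.023,0.075,-0.029],[0,0,0,0.025,0,0,0],[0,0,0,0.015,0,0,0],[0,0,0,0,0,0,0],[0,0,0,0,0,0,0]]]}}

```text
clock: 11.15
position: [473.4, 451.8, 47.1]
ee_rot: [0.998, -0.064, -0.002, 0.005]
contact_force: [0.2, 0.3, -1.4]
gripper_width: 50.9
```

```bash
python3 -c "
from h import *
to((*tray(0,50),7),-7)
snap('top','t8');crop('t8',130,185,290,305,5,'t8c')"
```

```text
t 11.15 pos [473.4 451.8  47.1] yaw -7.3 z [-0.004 -0.009 -1.   ] F [ 0.2  0.3 -1.4] g 50.9
   joints [ 1.01  0.61 -0.12  0.   -0.85  0.43]
   turn first [ 0.009  0.003 -0.005] rows>= 1.0 then shift mm [ 0.7 -8.8 40.1] rows>= 1.0
```

{"op": "drive_tool", "data": {"moves": [[[0,0,-0.006,0.012,0,0,0],[0,0,0,0.014,0,0,0],[0,0,0,0.008,0,0,0],[0,0,0,0.004,0,0,0],[0,0,0,0,0,0,0]]]}}

```text
clock: 11.7
position: [475.2, 458.1, 7.7]
ee_rot: [0.998, -0.064, -0.001, 0.003]
contact_force: [-0.5, -0.2, -2.5]
gripper_width: 50.8
```

```bash
python3 -c "
from h import *
to((*tray(0,50),7),-7)"
```

```text
t 11.7 pos [475.2 458.1   7.7] yaw -7.4 z [-0.003 -0.006 -1.   ] F [-0.5 -0.2 -2.5] g 50.8
   joints [ 1.01  0.66 -0.13  0.   -0.78  0.43]
   turn first [ 0.006  0.002 -0.006] rows>= 1.0 then shift mm [-0.3 -2.4  0.7] rows>= 1.0
```

{"op": "drive_tool", "data": {"moves": [[[0,0,0,0.001,0,0,0],[0.8,0,0,0,0,0,0],[0.8,0,0,0,0,0,0],[0.8,0,0,0,0,0,0],[0.8,0,0,-0.015,0,0,0],[0.8,0,0,-0.03,0,0,0],[0.8,0,0,-0.045,0,0,0],[0.8,0,0,-0.03,0,0,0],[0.8,0,0,0,0,0,0]]]}}

```text
clock: 12.6
position: [477.6, 460.7, 139.4]
ee_rot: [0.998, -0.063, 0.002, -0.0]
contact_force: [0.0, 0.1, 0.2]
gripper_width: 68.1
```

```bash
python3 -c "
from h import *
to((*bay(0,0),120),10.9)"
```

```text
t 12.6 pos [477.6 460.7 139.4] yaw -7.2 z [ 0.005  0.    -1.   ] F [0.  0.1 0.2] g 68.1
   joints [ 1.01  0.52 -0.02  0.   -1.03  0.43]
   turn first [ 0.    -0.005 -0.317] rows>= 3.0 then shift mm [-61.1 580.3  19.4] rows>= 12.0
```

{"op": "drive_tool", "data": {"moves": [[[0.8,0,0,0,0,0,-0.106],[0.8,0,0,0,0,0,-0.106],[0.8,0,0,0,0,0,-0.105],[0.8,-0.003,0.03,0,0,0,0],[0.8,-0.005,0.048,0,0,0,0],[0.8,-0.005,0.048,0,0,0,0],[0.8,-0.005,0.048,0,0,0,0],[0.8,-0.005,0.048,0,0,0,0],[0.8,-0.005,0.048,0,0,0,0],[0.8,-0.005,0.048,0,0,0,0],[0.8,-0.005,0.048,0,0,0,0],[0.8,-0.005,0.048,0,0,0,0],[0.8,-0.005,0.048,0,0,0,0],[0.8,-0.005,0.048,0,0,0,0],[0.8,-0.004,0.04,0,0,0,0],[0.8,-0.003,0.02,0,0,0,0],[0.8,0,0,0,0,0,0],[0.8,0,0,0,0,0,0]]]}}

```text
clock: 14.4
position: [536.6, -128.8, 146.9]
ee_rot: [0.995, 0.104, 0.01, -0.005]
contact_force: [-0.2, -0.1, 0.2]
gripper_width: 68.3
```

```bash
python3 -c "
from h import *
to((*bay(0,0),60),10.9)"
```

```text
t 14.4 pos [ 536.6 -128.8  146.9] yaw 11.9 z [ 0.02   0.012 -1.   ] F [-0.2 -0.1  0.2] g 68.3
   joints [ 0.05  0.33 -0.3  -0.01 -0.92  1.73]
   turn first [-0.008 -0.022  0.018] rows>= 1.0 then shift mm [-7.5 -9.8 86.9] rows>= 2.0
```

{"op": "drive_tool", "data": {"moves": [[[0.8,-0.007,-0.01,0.02,-0.008,-0.022,0.018],[0.8,0,0,0.035,0,0,0],[0.8,0,0,0.02,0,0,0],[0.8,0,0,0.01,0,0,0],[0.8,0,0,0,0,0,0]]]}}

```text
clock: 14.9
position: [529.6, -115.1, 62.4]
ee_rot: [0.995, 0.098, 0.003, 0.001]
contact_force: [0.5, -0.2, 1.5]
gripper_width: 68.2
```

```bash
python3 -c "
from h import *
to((*bay(0,0),10),10.9)
snap('side','s9');crop('s9',270,120,430,240,5,'s9c')"
```

```text
t 14.9 pos [ 529.6 -115.1   62.4] yaw 11.3 z [ 0.006 -0.001 -1.   ] F [ 0.5 -0.2  1.5] g 68.2
   joints [ 0.09  0.43 -0.41  0.   -0.72  1.68]
   turn first [ 0.002 -0.005  0.006] rows>= 1.0 then shift mm [-3.3  5.  52.4] rows>= 2.0
```

{"op": "drive_tool", "data": {"moves": [[[0.8,-0.003,0.005,0.005,0,0,0],[0.8,0,0,0.01,0,0,0],[0.8,0,0,0,0,0,0]]]}}

```text
clock: 15.25
position: [530.4, -120.4, 50.0]
ee_rot: [0.995, 0.099, 0.007, 0.001]
contact_force: [-0.1, -0.4, 0.5]
gripper_width: 68.4
```

```bash
python3 -c "
from h import *
to((*bay(0,0),10),10.9)"
```

```text
t 15.25 pos [ 530.4 -120.4   50. ] yaw 11.3 z [ 0.013 -0.001 -1.   ] F [-0.1 -0.4  0.5] g 68.4
   joints [ 0.08  0.45 -0.42  0.   -0.69  1.69]
   turn first [ 0.003 -0.013  0.008] rows>= 1.0 then shift mm [-3.1 -0.4 40. ] rows>= 1.0
```

{"op": "drive_tool", "data": {"moves": [[[0.8,-0.003,0,0.014,0.003,-0.013,0.008],[0.8,0,0,0.015,0,0,0],[0.8,0,0,0.009,0,0,0],[0.8,0,0,0,0,0,0],[0,0,0,0,0,0,0],[0,0,0,0,0,0,0],[0,0,0,0,0,0,0],[0,0,0,0,0,0,0]]]}}

```text
clock: 16.05
position: [527.9, -122.1, 9.9]
ee_rot: [0.996, 0.094, -0.0, 0.0]
contact_force: [0.6, -0.4, -2.1]
gripper_width: 50.9
```

```bash
python3 -c "
from h import *
to((*bay(0,0),10),10.9)"
```

```text
t 16.05 pos [ 527.9 -122.1    9.9] yaw 10.7 z [-0. -0. -1.] F [ 0.6 -0.4 -2.1] g 50.9
   joints [ 0.07  0.51 -0.45  0.   -0.61  1.69]
   turn first [ 0.     0.001 -0.003] rows>= 1.0 then shift mm [-0.2 -1.6 -0.1] rows>= 1.0
```

{"op": "drive_tool", "data": {"moves": [[[0,0,0,-0.015,0,0,0],[0,0,0,-0.02,0,0,0],[0,0,0,-0.03,0,0,0],[0,0,0,-0.04,0,0,0],[0,0,0,-0.03,0,0,0],[0,0,0,0,0,0,0]]]}}

```text
clock: 16.65
position: [522.6, -120.9, 144.0]
ee_rot: [0.996, 0.092, -0.008, -0.002]
contact_force: [1.5, 0.2, -2.4]
gripper_width: 51.2
```

```bash
sed -i "s/^E0=.*/E0=495.0; N0={0:-219.4,1:-307.3,2:-395.2,'L':-512.0}/" h.py; python3 -c "
from h import *
to((*tray(0,-46),140),-7)"
```

```text
t 16.65 pos [ 522.6 -120.9  144. ] yaw 10.5 z [-0.016  0.003 -1.   ] F [ 1.5  0.2 -2.4] g 51.2
   joints [ 0.07  0.32 -0.32 -0.   -0.94  1.68]
   turn first [-0.003  0.016  0.306] rows>= 3.0 then shift mm [-117.9 -475.2    4. ] rows>= 10.0
```

{"op": "drive_tool", "data": {"moves": [[[0,0,0,0,0,0.016,0.102],[0,0,0,0,0,0,0.102],[0,0,0,0,0,0,0.102],[0,-0.006,-0.025,-0.001,0,0,0],[0,-0.011,-0.045,-0.001,0,0,0],[0,-0.011,-0.045,-0.001,0,0,0],[0,-0.011,-0.045,-0.002,0,0,0],[0,-0.011,-0.045,-0.002,0,0,0],[0,-0.011,-0.045,-0.002,0,0,0],[0,-0.011,-0.045,-0.002,0,0,0],[0,-0.011,-0.045,-0.002,0,0,0],[0,-0.011,-0.045,-0.002,0,0,0],[0,-0.011,-0.045,-0.002,0,0,0],[0,-0.007,-0.03,0,0,0,0],[0,0,0,0,0,0,0],[0,0,0,0,0,0,0]]]}}

```text
clock: 18.25
position: [459.7, 367.6, 143.6]
ee_rot: [0.997, -0.073, -0.015, 0.001]
contact_force: [-0.1, -0.4, -1.9]
gripper_width: 50.7
```

```bash
python3 -c "
from h import *
to((*tray(0,-46),50),-7)"
```

```text
t 18.25 pos [459.7 367.6 143.6] yaw -8.4 z [-0.031  0.001 -1.   ] F [-0.1 -0.4 -1.9] g 50.7
   joints [ 0.94  0.41 -0.18 -0.03 -1.    0.5 ]
   turn first [ 0.003  0.031 -0.024] rows>= 1.0 then shift mm [ 4.1  2.  93.6] rows>= 2.0
```

{"op": "drive_tool", "data": {"moves": [[[0,0.004,0.002,0.015,0.003,0.031,-0.024],[0,0,0,0.035,0,0,0],[0,0,0,0.03,0,0,0],[0,0,0,0.01,0,0,0],[0,0,0,0,0,0,0],[0,0,0,0,0,0,0]]]}}

```text
clock: 18.85
position: [462.5, 358.9, 49.3]
ee_rot: [0.998, -0.064, -0.001, 0.002]
contact_force: [1.4, -0.0, -2.0]
gripper_width: 50.9
```

```bash
python3 -c "
from h import *
to((*tray(0,-46),6.5),-7)
snap('top','t10');crop('t10',130,185,290,305,5,'t10c')"
```

```text
t 18.85 pos [462.5 358.9  49.3] yaw -7.3 z [-0.002 -0.003 -1.   ] F [ 1.4 -0.  -2. ] g 50.9
   joints [ 0.94  0.51 -0.31  0.   -0.76  0.51]
   turn first [ 0.004  0.002 -0.005] rows>= 1.0 then shift mm [ 0.3 -6.3 42.8] rows>= 1.0
```

{"op": "drive_tool", "data": {"moves": [[[0,0,-0.006,0.012,0,0,0],[0,0,0,0.014,0,0,0],[0,0,0,0.01,0,0,0],[0,0,0,0.005,0,0,0],[0,0,0,0.001,0,0,0],[0,0,0,0,0,0,0]]]}}

```text
clock: 19.5
position: [466.4, 369.5, 9.7]
ee_rot: [0.998, -0.063, 0.003, -0.003]
contact_force: [-0.1, -0.6, -3.4]
gripper_width: 51.0
```

```bash
python3 -c "
from h import *
to((*tray(0,-46),6),-7)"
```

```text
t 19.5 pos [466.4 369.5   9.7] yaw -7.3 z [ 0.006  0.006 -1.   ] F [-0.1 -0.6 -3.4] g 51.0
   joints [ 0.94  0.57 -0.32  0.   -0.67  0.5 ]
   turn first [-0.007 -0.005 -0.005] rows>= 1.0 then shift mm [-2.4  4.7  3.7] rows>= 1.0
```

{"op": "drive_tool", "data": {"moves": [[[0,0,0.002,0.003,0,0,0],[0,0,0,0.002,0,0,0],[0.75,0,0,0,0,0,0],[0.75,0,0,0,0,0,0],[0.75,0,0,0,0,0,0],[0.75,0,0,-0.015,0,0,0],[0.75,0,0,-0.03,0,0,0],[0.75,0,0,-0.045,0,0,0],[0.75,0,0,-0.04,0,0,0],[0.75,0,0,0,0,0,0]]]}}

```text
clock: 20.5
position: [467.2, 368.0, 142.2]
ee_rot: [0.998, -0.062, 0.005, -0.005]
contact_force: [0.6, 0.4, 0.2]
gripper_width: 63.9
```

```bash
python3 -c "
from h import *
to((530.3,192.1,140),-97.8)
snap('side','s11');snap('top','t11');crop('s11',220,220,420,430,2.8,'s11c');crop('t11',130,165,350,290,3.6,'t11c')"
```

```text
t 20.5 pos [467.2 368.  142.2] yaw -7.2 z [ 0.011  0.009 -1.   ] F [0.6 0.4 0.2] g 63.9
   joints [ 0.94  0.4  -0.2   0.   -0.95  0.5 ]
   turn first [-1.600e-02  1.000e-03  1.582e+00] rows>= 11.0 then shift mm [165.7 -86.4   2.2] rows>= 4.0
```

{"op": "drive_tool", "data": {"moves": [[[0.75,0,0,0,0,0,0.143],[0.75,0,0,0,0,0,0.143],[0.75,0,0,0,0,0,0.143],[0.75,0,0,0,0,0,0.143],[0.75,0,0,0,0,0,0.143],[0.75,0,0,0,0,0,0.143],[0.75,0,0,0,0,0,0.143],[0.75,0,0,0,0,0,0.143],[0.75,0,0,0,0,0,0.143],[0.75,0,0,0,0,0,0.143],[0.75,0,0,0,0,0,0.143],[0.75,0,0,0,0,0,0],[0.75,0,0,0,0,0,0]]]}}

```text
clock: 21.9
position: [455.2, 355.2, 112.0]
ee_rot: [-0.635, 0.772, -0.003, -0.02]
contact_force: [0.6, -0.2, -0.2]
gripper_width: 63.9
```

```bash
cat >> h.py <<'E'
def g2t(g,yaw,tilt,back=19): # grasp point -> TCP
    return np.array(g)+back*Rdown(yaw,tilt).apply([0,0,1])
E
python3 -c "
from h import *
to(g2t((530.3,192.1,130),-97.8,45),-97.8,45)"
```

```text
t 21.9 pos [455.2 355.2 112. ] yaw -101.1 z [-0.027 -0.03  -0.999] F [ 0.6 -0.2 -0.2] g 63.9
   joints [ 0.94  0.43 -0.24 -0.01 -0.94 -1.13]
   turn first [ 0.044  0.751 -0.047] rows>= 6.0 then shift mm [119.8 -96.6 113.3] rows>= 4.0
```

{"op": "drive_tool", "data": {"moves": [[[0.75,0,0,-0.01,0.007,0.125,-0.008],[0.75,0,0,-0.008,0.007,0.125,-0.008],[0.75,0,0,-0.005,0.007,0.125,-0.008],[0.75,0,0,-0.005,0.007,0.125,-0.008],[0.75,0,0,-0.005,0.007,0.125,-0.008],[0.75,0,0,0,0.007,0.125,-0.008],[0.75,0,0,0,0,0,0],[0.75,0,0,0,0,0,0]]]}}

```text
clock: 22.7
position: [455.9, 360.6, 140.4]
ee_rot: [-0.611, 0.684, -0.259, -0.302]
contact_force: [0.4, -0.6, 0.3]
gripper_width: 63.9
```

```bash
python3 -c "
from h import *
to(g2t((530.3,192.1,110),-97.8,45),-97.8,45)"
```

```text
t 22.7 pos [455.9 360.6 140.4] yaw -95.9 z [-0.097 -0.724 -0.683] F [ 0.4 -0.6  0.3] g 63.9
   joints [ 1.08  0.74  0.07  0.26 -1.67 -1.27]
   turn first [-0.002 -0.034  0.023] rows>= 1.0 then shift mm [ 89.4 -96.6 151.4] rows>= 5.0
```

{"op": "drive_tool", "data": {"moves": [[[0.75,0.01,-0.01,0.015,0,-0.034,0.023],[0.75,0.02,-0.022,0.034,0,0,0],[0.75,0.02,-0.022,0.034,0,0,0],[0.75,0.02,-0.022,0.034,0,0,0],[0.75,0.012,-0.014,0.02,0,0,0],[0.75,0,0,0,0,0,0],[0.75,0,0,0,0,0,0]]]}}

```text
clock: 23.4
position: [526.8, 187.8, 104.6]
ee_rot: [-0.611, 0.699, -0.245, -0.279]
contact_force: [-0.9, 0.7, 0.1]
gripper_width: 63.9
```

```bash
python3 -c "
from h import *
to(g2t((530.3,192.1,70),-97.8,45),-97.8,45)
snap('side','s12');snap('top','t12');crop('s12',220,180,420,380,2.9,'s12c');crop('t12',180,165,350,290,4.6,'t12c')"
```

```text
t 23.4 pos [526.8 187.8 104.6] yaw -97.8 z [-0.09  -0.683 -0.724] F [-0.9  0.7  0.1] g 63.9
   joints [ 0.83  0.66 -0.23  0.41 -1.36 -1.2 ]
   turn first [-0.004  0.025  0.   ] rows>= 1.0 then shift mm [-27.9  -2.8  40.1] rows>= 1.0
```

{"op": "drive_tool", "data": {"moves": [[[0.75,-0.014,-0.003,0.02,0,0.025,0],[0.75,-0.013,0,0.02,0,0,0],[0.75,0,0,0,0,0,0],[0.75,0,0,0,0,0,0]]]}}

```text
clock: 23.9
position: [530.3, 186.2, 58.9]
ee_rot: [-0.611, 0.695, -0.254, -0.282]
contact_force: [-0.1, 0.7, 0.2]
gripper_width: 64.2
```

```bash
python3 -c "
from h import *
to(g2t((530.3,192.1,25),-97.8,45),-97.8,45)"
```

```text
t 23.9 pos [530.3 186.2  58.9] yaw -97.6 z [-0.081 -0.697 -0.713] F [-0.1  0.7  0.2] g 64.2
   joints [ 0.83  0.72 -0.26  0.44 -1.29 -1.24]
   turn first [-0.014  0.008  0.002] rows>= 1.0 then shift mm [-28.1   0.8  38.8] rows>= 1.0
```

{"op": "drive_tool", "data": {"moves": [[[0.75,-0.01,0.001,0.014,-0.014,0.008,0],[0.75,-0.01,0,0.014,0,0,0],[0.75,-0.004,0,0.006,0,0,0],[0.75,0,0,0,0,0,0]]]}}

```text
clock: 24.3
position: [529.6, 182.9, 17.5]
ee_rot: [-0.609, 0.696, -0.251, -0.286]
contact_force: [-1.1, 0.3, 0.2]
gripper_width: 64.1
```

```bash
python3 -c "
from h import *
to(g2t((530.3,192.1,24),-97.8,45),-97.8,45)
snap('top','t13');crop('t13',180,165,350,290,4.6,'t13c')"
```

```text
t 24.3 pos [529.6 182.9  17.5] yaw -97.7 z [-0.092 -0.697 -0.711] F [-1.1  0.3  0.2] g 64.1
   joints [ 0.83  0.78 -0.28  0.45 -1.23 -1.27]
   turn first [-0.004  0.005  0.002] rows>= 1.0 then shift mm [-2.   0.6  7.9] rows>= 1.0
```

{"op": "drive_tool", "data": {"moves": [[[0.75,-0.001,0.001,0.006,0,0,0],[0.75,0,0,0,0,0,0],[0,0,0,0,0,0,0],[0,0,0,0,0,0,0],[0,0,0,0,0,0,0],[0,0,0,0,0,0,0]]]}}

```text
clock: 24.95
position: [529.6, 180.8, 14.2]
ee_rot: [-0.61, 0.697, -0.251, -0.283]
contact_force: [1.0, -0.7, -0.5]
gripper_width: 51.0
```

```bash
python3 -c "
from h import *
to(g2t((530.3,192.1,24),-97.8,45),-97.8,45)"
```

```text
t 24.95 pos [529.6 180.8  14.2] yaw -97.8 z [-0.088 -0.695 -0.714] F [ 1.  -0.7 -0.5] g 51.0
   joints [ 0.82  0.78 -0.29  0.45 -1.21 -1.27]
   turn first [-0.007  0.009  0.   ] rows>= 1.0 then shift mm [-1.1  0.9  4.1] rows>= 1.0
```

{"op": "drive_tool", "data": {"moves": [[[0,0.01,0,-0.01,0,0,0],[0,0.025,0,-0.025,0,0,0],[0,0.025,0,-0.025,0,0,0],[0,0.015,0,-0.015,0,0,0],[0,0,0,0,0,0,0],[0,0,0,0,0,-0.13,0],[0,0,0,0,0,-0.13,0],[0,0,0,0,0,-0.13,0],[0,0,0,0,0,-0.13,0],[0,0,0,0,0,-0.13,0],[0,0,0,0,0,-0.13,0],[0,0,0,0,0,0,0],[0,0,0,0,0,0,0]]]}}

```text
clock: 26.25
position: [521.1, 177.1, 117.2]
ee_rot: [-0.657, 0.753, 0.012, 0.006]
contact_force: [-0.3, 0.3, -2.9]
gripper_width: 50.8
```

```bash
python3 -c "
from h import *
to(g2t((530.3,192.1,110),-97.8,-45),-97.8,-45)
snap('side','s14');crop('s14',220,180,420,380,2.9,'s14c')"
```

```text
t 26.25 pos [521.1 177.1 117.2] yaw -97.8 z [-0.007  0.026 -1.   ] F [-0.3  0.3 -2.9] g 50.8
   joints [ 0.61  0.37 -0.32 -0.03 -0.87 -0.72]
   turn first [ 0.01  -0.76  -0.004] rows>= 6.0 then shift mm [-6.3 -7.1 35.5] rows>= 1.0
```

{"op": "drive_tool", "data": {"moves": [[[0,0,0,0,0.01,-0.13,0],[0,0,0,0,0,-0.13,0],[0,0,0,0,0,-0.13,0],[0,0,0,0,0,-0.13,0],[0,0,0,0,0,-0.13,0],[0,0,0,0,0,-0.11,0],[0,0,0,0,0,0,0],[0,0,0,0,0,0,0]]]}}

```text
clock: 27.1
position: [517.6, 181.9, 108.6]
ee_rot: [-0.612, 0.69, 0.261, 0.285]
contact_force: [-0.0, -0.5, -3.2]
gripper_width: 50.9
```

```bash
python3 -c "
from h import *
to(g2t((500,170,75),-97.8,-45),-97.8,-45)
snap('side','s15');crop('s15',220,180,420,380,2.9,'s15c');snap('top','t15')"
```

```text
t 27.1 pos [517.6 181.9 108.6] yaw -97.3 z [ 0.073  0.709 -0.702] F [-0.  -0.5 -3.2] g 50.9
   joints [ 0.12  0.42 -0.22 -0.98 -0.99  0.35]
   turn first [0.024 0.008 0.006] rows>= 1.0 then shift mm [33.8 15.9 32.7] rows>= 1.0
```

{"op": "drive_tool", "data": {"moves": [[[0,0.015,0,0.015,0.024,0.008,0.006],[0,0.015,0,0.015,0,0,0],[0,0.01,0,0.01,0,0,0],[0,0,0,0,0,0,0],[0,0,0,0,0,0,0]]]}}

```text
clock: 27.7
position: [516.6, 190.1, 54.4]
ee_rot: [-0.616, 0.69, 0.249, 0.287]
contact_force: [0.0, -0.5, -2.8]
gripper_width: 50.7
```

```bash
python3 -c "
from h import *
to(g2t((518,170,52),-97.8,-45),-97.8,-45)"
```

```text
t 27.7 pos [516.6 190.1  54.4] yaw -96.1 z [ 0.09   0.697 -0.711] F [ 0.  -0.5 -2.8] g 50.7
   joints [ 0.13  0.5  -0.25 -1.04 -0.91  0.48]
   turn first [ 0.006 -0.006  0.021] rows>= 1.0 then shift mm [15.6 -4.1  6.7] rows>= 1.0
```

{"op": "drive_tool", "data": {"moves": [[[0,0.004,0,0.004,0.006,-0.02,0.01],[0,0.004,0,0.004,0,0,0],[0,0,0,0,0,0,0]]]}}

```text
clock: 28.0
position: [517.8, 192.4, 46.0]
ee_rot: [-0.612, 0.688, 0.253, 0.296]
contact_force: [-0.4, 0.3, -2.3]
gripper_width: 51.1
```

```bash
python3 -c "
from h import *
to(g2t((518,170,50),-97.8,-45.6),-97.8,-45.6)
snap('side','s16');crop('s16',270,220,370,310,7,'s16c')"
```

```text
t 28.0 pos [517.8 192.4  46. ] yaw -96.2 z [ 0.098  0.71  -0.697] F [-0.4  0.3 -2.3] g 51.1
   joints [ 0.12  0.52 -0.26 -1.08 -0.91  0.52]
   turn first [-0.001  0.004  0.019] rows>= 1.0 then shift mm [12.7 -3.3  0.4] rows>= 1.0
```

{"op": "drive_tool", "data": {"moves": [[[0,0.002,0,0.002,0,0,0],[0,0.002,0,0.002,0,0,0],[0,0,0,0,0,0,0]]]}}

```text
clock: 28.35
position: [518.8, 192.8, 41.8]
ee_rot: [-0.613, 0.688, 0.252, 0.297]
contact_force: [0.5, -0.1, -2.3]
gripper_width: 51.2
```

{"op": "drive_tool", "data": {"moves": [[[0,0.001,0,0.001,0,0,0],[0,0.001,0,0.001,0,0,0],[0,0,0,0,0,0,0]]]}}

```text
clock: 28.65
position: [519.0, 192.9, 39.8]
ee_rot: [-0.613, 0.687, 0.252, 0.297]
contact_force: [-0.0, -0.8, -1.9]
gripper_width: 51.0
```

{"op": "drive_tool", "data": {"moves": [[[0,0.0015,0,0.0015,0,0,0],[0,0.001,0,0.001,0,0,0],[0,0,0,0,0,0,0]]]}}

```text
clock: 28.95
position: [519.2, 192.8, 40.1]
ee_rot: [-0.614, 0.685, 0.254, 0.299]
contact_force: [-0.4, -0.1, -3.1]
gripper_width: 51.0
```

{"op": "drive_tool", "data": {"moves": [[[0,0.001,0,0.001,0,0,0],[0,0.001,0,0.001,0,0,0],[0,0,0,0,0,0,0]]]}}

```text
clock: 29.25
position: [519.4, 192.8, 40.0]
ee_rot: [-0.615, 0.684, 0.255, 0.3]
contact_force: [-0.1, -0.1, -2.1]
gripper_width: 50.7
```

```bash
python3 -c "
from h import *
to(g2t((518,170,50),-97.8,-45.6),-97.8,-45.6)
im,d=snap('side','s17');crop('s17',270,220,370,310,7,'s17c')
P=cloud('side',d)
import sys
# top face of standing block at crop(435,410)/7+(270,220)
for u,v in((332,279),(330,277),(326,281),(338,281),(332,300),(332,311),(332,314)): print(u,v,w('side',d,u,v,0))"
```

```text
t 29.25 pos [519.4 192.8  40. ] yaw -95.4 z [ 0.097  0.717 -0.69 ] F [-0.1 -0.1 -2.1] g 50.7
   joints [ 0.11  0.54 -0.25 -1.1  -0.91  0.56]
   turn first [0.001 0.013 0.03 ] rows>= 1.0 then shift mm [ 8.8 -1.7 -4.3] rows>= 1.0
332 279 [517.3 186.  100.8]
330 277 [522.7 176.   98.4]
326 281 [531.7 194.4 101.5]
338 281 [502.2 195.7 103. ]
332 300 [517.6 208.3  51. ]
332 311 [518.3 211.1  15.5]
332 314 [519.1 203.5  -2.6]
```

{"op": "drive_tool", "data": {"moves": [[[0,-0.002,0,-0.002,0,0.05,0],[0,0,0,0,0,0.01,0],[0,0,0,0,0,0,0]]]}}

```text
clock: 29.6
position: [519.9, 193.1, 41.3]
ee_rot: [-0.621, 0.693, 0.235, 0.279]
contact_force: [-0.1, -0.3, -2.5]
gripper_width: 51.0
```

```bash
cat >> h.py <<'E'
def lean(name,d,u0,u1,v0,v1,nn):
    "fit plane to pixel patch, print normal"
    P=cloud(name,d)[v0:v1,u0:u1].reshape(-1,3); P=P[np.isfinite(P).all(1)]
    c=P.mean(0); q=P-c; _,_,V=np.linalg.svd(q,full_matrices=False); r=abs(q@V[2]); q=P[r<3*np.median(r)+.5]; c=q.mean(0); _,_,V=np.linalg.svd(q-c,full_matrices=False)
    n=V[2]*np.sign(V[2]@nn); print('n',n.round(3),'c',c.round(1),len(q))
E
python3 -c "
from h import *
to(g2t((518,170,50),-97.8,-45.6),-97.8,-45.6)
d0=np.load('pics/s17.npy'); lean('side',d0,325,340,290,310,[0,1,0])
im,d=snap('side','s18')
lean('side',d,325,340,288,308,[0,1,0]);lean('side',d,324,341,278,285,[0,0,1])"
```

```text
t 29.6 pos [519.9 193.1  41.3] yaw -95.6 z [ 0.094  0.673 -0.734] F [-0.1 -0.3 -2.5] g 51.0
   joints [ 0.15  0.52 -0.26 -1.03 -0.86  0.47]
   turn first [-0.002 -0.049  0.028] rows>= 1.0 then shift mm [10.  -1.3 -3.6] rows>= 1.0
n [0.106 0.994 0.004] c [517.4 207.3  51.9] 293
n [ 0.114  0.992 -0.049] c [517.7 208.4  59.9] 289
n [-0.011 -0.059  0.998] c [516.9 194.6 101.9] 117
```

{"op": "drive_tool", "data": {"moves": [[[0,0,0,0,0,-0.052,0],[0,0.001,0,0.001,0,0,0],[0,0.0015,0,0.0015,0,0,0],[0,0,0,0,0,0,0]]]}}

```text
clock: 30.05
position: [519.8, 193.3, 40.0]
ee_rot: [-0.615, 0.684, 0.255, 0.298]
contact_force: [-0.2, 0.2, -2.0]
gripper_width: 51.3
```

```bash

python3 -c "
from h import *
to(g2t((518,170,50),-97.8,-45.6),-97.8,-45.6)
im,d=snap('side','s19')
lean('side',d,325,340,288,308,[0,1,0]);lean('side',d,324,341,278,285,[0,0,1])"
```

```text
t 30.05 pos [519.8 193.3  40. ] yaw -95.5 z [ 0.095  0.715 -0.693] F [-0.2  0.2 -2. ] g 51.3
   joints [ 0.11  0.54 -0.25 -1.09 -0.91  0.55]
   turn first [0.002 0.01  0.028] rows>= 1.0 then shift mm [ 9.1 -1.4 -4.6] rows>= 1.0
n [ 0.117  0.993 -0.008] c [517.6 207.6  59. ] 287
n [-0.028 -0.09   0.996] c [517.1 192.7 100.1] 116
```

{"op": "drive_tool", "data": {"moves": [[[0.4,0,0,0,0,0,0],[0.75,0,0,0,0,0,0],[0.75,0,0,0,0,0,0],[0.75,0,0,0,0,0,0],[0.75,0,0,-0.02,0,0,0],[0.75,0,0,-0.04,0,0,0],[0.75,0,0,-0.04,0,0,0],[0.75,0,0,-0.03,0,0,0],[0.75,0,0,0,0,0,0]]]}}

```text
clock: 31.0
position: [507.0, 95.7, 134.6]
ee_rot: [-0.616, 0.684, 0.253, 0.297]
contact_force: [0.3, 0.0, -0.8]
gripper_width: 64.1
```

```bash

python3 -c "
from h import *
to((520,193,190),-97.8,0)
im,d=snap('side','s20');crop('s20',220,180,420,380,2.9,'s20c')
lean('side',d,325,340,288,308,[0,1,0]);lean('side',d,324,341,278,285,[0,0,1])"
```

```text
t 31.0 pos [507.   95.7 134.6] yaw -95.4 z [ 0.094  0.712 -0.696] F [ 0.3  0.  -0.8] g 64.1
   joints [-0.04  0.38 -0.22 -0.93 -1.11  0.43]
   turn first [-0.009  0.801  0.029] rows>= 6.0 then shift mm [-98.2   0.3 -55.4] rows>= 3.0
n [ 0.104  0.994 -0.019] c [517.6 207.5  58.7] 293
n [-0.    -0.083  0.997] c [517.2 192.2  99.8] 118
```

{"op": "drive_tool", "data": {"moves": [[[0.75,-0.02,0,-0.02,0,0,0],[0.75,-0.025,0,-0.025,0,0,0],[0.75,-0.02,0,-0.02,0,0.05,0],[0.75,0,0,0,0,0.14,0],[0.75,0,0,0,0,0.14,0],[0.75,0,0,0,0,0.14,0],[0.75,0,0,0,0,0.14,0],[0.75,0,0,0,0,0.14,0],[0.75,0,0,0,0,0.14,0],[0.75,0,0,0,0,0.14,0],[0.75,0,0,0,0,0.14,0],[0.75,0,0,0,0,0.14,0],[0.75,0,0,0,0,0.14,0],[0.75,0,0,0,0,0,0],[0.75,0,0,0,0,0,0]]]}}

```text
clock: 32.55
position: [500.3, 101.6, 221.9]
ee_rot: [-0.625, 0.699, -0.233, -0.256]
contact_force: [0.5, -0.1, -0.4]
gripper_width: 63.9
```

```bash

python3 -c "
from h import *
to(g2t((518,200,160),-96,45),-96,45)
to(g2t((518,290,140),-96,45),-96,45)"
```

```text
t 32.55 pos [500.3 101.6 221.9] yaw -96.6 z [-0.066 -0.646 -0.761] F [ 0.5 -0.1 -0.4] g 63.9
   joints [ 0.76  0.4  -0.33  0.44 -1.43 -1.07]
   turn first [-0.001  0.079 -0.008] rows>= 1.0 then shift mm [-114.3   -7.4   -7.7] rows>= 3.0
t 32.55 pos [500.3 101.6 221.9] yaw -96.6 z [-0.066 -0.646 -0.761] F [ 0.5 -0.1 -0.4] g 63.9
   joints [ 0.76  0.4  -0.33  0.44 -1.43 -1.07]
   turn first [-0.001  0.079 -0.008] rows>= 1.0 then shift mm [-191.7    2.   -56.8] rows>= 4.0
```

{"op": "drive_tool", "data": {"moves": [[[0.75,-0.025,-0.002,-0.002,0,0.079,-0.008],[0.75,-0.04,-0.002,-0.002,0,0,0],[0.75,-0.035,-0.002,-0.002,0,0,0],[0.75,-0.012,-0.001,0,0,0,0],[0.75,0,0,0,0,0,0],[0.75,0,0,0,0,0,0]]]}}

```text
clock: 33.15
position: [516.5, 185.2, 149.4]
ee_rot: [-0.617, 0.69, -0.253, -0.28]
contact_force: [0.3, 0.4, 0.4]
gripper_width: 63.7
```

```bash

python3 -c "
from h import *
to(g2t((518,200,115),-96,45),-96,45)
snap('top','t21');crop('t21',180,165,350,290,4.6,'t21c')"
```

```text
t 33.15 pos [516.5 185.2 149.4] yaw -96.5 z [-0.075 -0.695 -0.715] F [0.3 0.4 0.4] g 63.7
   joints [ 0.85  0.6  -0.23  0.42 -1.43 -1.17]
   turn first [ 0.002  0.011 -0.006] rows>= 1.0 then shift mm [-34.8   0.   32.9] rows>= 1.0
```

{"op": "drive_tool", "data": {"moves": [[[0.75,-0.015,0,0.015,0,0.011,-0.006],[0.75,-0.018,0,0.018,0,0,0],[0.75,-0.01,0,0.01,0,0,0],[0.75,0,0,0,0,0,0],[0.75,0,0,0,0,0,0]]]}}

```text
clock: 33.7
position: [518.2, 182.7, 94.3]
ee_rot: [-0.616, 0.691, -0.254, -0.28]
contact_force: [0.3, 0.1, 1.1]
gripper_width: 64.2
```

```bash

python3 -c "
from h import *
to(g2t((518,200,50),-96,45),-96,45)
snap('top','t22');crop('t22',180,165,350,290,4.6,'t22c')"
```

```text
t 33.7 pos [518.2 182.7  94.3] yaw -96.7 z [-0.074 -0.696 -0.714] F [0.3 0.1 1.1] g 64.2
   joints [ 0.84  0.66 -0.28  0.43 -1.33 -1.22]
   turn first [ 0.001  0.01  -0.009] rows>= 1.0 then shift mm [-43.4   2.   38.2] rows>= 2.0
```

{"op": "drive_tool", "data": {"moves": [[[0.75,-0.014,0.001,0.013,0,0.01,-0.009],[0.75,-0.016,0.001,0.014,0,0,0],[0.75,-0.01,0,0.008,0,0,0],[0.75,0,0,0,0,0,0],[0.75,0,0,0,0,0,0]]]}}

```text
clock: 34.25
position: [518.2, 188.3, 41.3]
ee_rot: [-0.619, 0.687, -0.256, -0.282]
contact_force: [0.4, 0.1, 0.9]
gripper_width: 64.2
```

```bash

python3 -c "
from h import *
to(g2t((518,200,50),-96,45),-96,45)
snap('top','t22');crop('t22',180,165,350,290,4.6,'t22c')"
```

```text
t 34.25 pos [518.2 188.3  41.3] yaw -96.2 z [-0.071 -0.7   -0.71 ] F [0.4 0.1 0.9] g 64.2
   joints [ 0.85  0.73 -0.3   0.44 -1.25 -1.26]
   turn first [-0.003  0.005 -0.002] rows>= 1.0 then shift mm [-2.1  1.4  4.7] rows>= 1.0
```

{"op": "drive_tool", "data": {"moves": [[[0.75,-0.001,0.001,0.004,0,0,0],[0.75,0,0,0,0,0,0],[0,0,0,0,0,0,0],[0,0,0,0,0,0,0],[0,0,0,0,0,0,0],[0,0,0,0,0,0,0]]]}}

```text
clock: 34.9
position: [518.0, 187.1, 39.3]
ee_rot: [-0.619, 0.688, -0.256, -0.279]
contact_force: [0.2, -0.3, 0.5]
gripper_width: 51.5
```

{"op": "drive_tool", "data": {"moves": [[[0,0.01,0,-0.01,0,0,0],[0,0.02,0,-0.02,0,0,0],[0,0.02,0,-0.02,0,0,0],[0,0,0,0,0,0,0],[0,0,0,0,0,-0.13,0],[0,0,0,0,0,-0.13,0],[0,0,0,0,0,-0.13,0],[0,0,0,0,0,-0.13,0],[0,0,0,0,0,-0.13,0],[0,0,0,0,0,-0.13,0],[0,0,0,0,0,0,0]]]}}

```text
clock: 36.0
position: [511.8, 185.9, 108.8]
ee_rot: [-0.669, 0.743, 0.011, 0.01]
contact_force: [-0.1, -0.7, -1.8]
gripper_width: 50.7
```

```bash

python3 -c "
from h import *
to(g2t((518,200,60),-96,-45),-96,-45)
snap('side','s23');crop('s23',220,180,420,380,2.9,'s23c')"
```

```text
t 36.0 pos [511.8 185.9 108.8] yaw -96.0 z [ 0.    0.03 -1.  ] F [-0.1 -0.7 -1.8] g 50.7
   joints [ 0.63  0.37 -0.35 -0.03 -0.83 -0.72]
   turn first [ 0.002 -0.756 -0.001] rows>= 6.0 then shift mm [24.1 -4.7 63.9] rows>= 2.0
```

{"op": "drive_tool", "data": {"moves": [[[0,0,0,0,0,-0.13,0],[0,0,0,0,0,-0.13,0],[0,0,0,0,0,-0.13,0],[0,0,0,0,0,-0.13,0],[0,0,0,0,0,-0.13,0],[0,0,0,0,0,-0.105,0],[0,0,0,0,0,0,0],[0,0,0,0,0,0,0]]]}}

```text
clock: 36.85
position: [507.8, 188.7, 101.8]
ee_rot: [-0.622, 0.682, 0.266, 0.278]
contact_force: [-0.1, -0.4, -1.9]
gripper_width: 50.9
```

```bash

python3 -c "
from h import *
to(g2t((518,200,30),-96,-45),-96,-45)
im,d=snap('side','s24');crop('s24',220,180,420,380,2.9,'s24c')
"
```

```text
t 36.85 pos [507.8 188.7 101.8] yaw -95.8 z [ 0.048  0.709 -0.704] F [-0.1 -0.4 -1.9] g 50.9
   joints [ 0.14  0.43 -0.23 -0.98 -0.99  0.37]
   turn first [0.026 0.005 0.003] rows>= 1.0 then shift mm [42.1 -9.  78.5] rows>= 2.0
```

{"op": "drive_tool", "data": {"moves": [[[0,0.014,0,0.018,0.026,0.005,0],[0,0.014,0,0.018,0,0,0],[0,0.012,0,0.015,0,0,0],[0,0,0,0,0,0,0],[0,0,0,0,0,0,0]]]}}

```text
clock: 37.4
position: [506.9, 203.0, 38.0]
ee_rot: [-0.628, 0.68, 0.253, 0.281]
contact_force: [-0.1, -0.0, -3.5]
gripper_width: 51.4
```

```bash

python3 -c "
from h import *
to(g2t((508,200,24),-96,-45),-96,-45)
im,d=snap('side','s25');crop('s25',270,220,370,310,7,'s25c')
"
```

```text
t 37.4 pos [506.9 203.   38. ] yaw -94.3 z [ 0.065  0.697 -0.714] F [-0.1 -0.  -3.5] g 51.4
   joints [ 0.15  0.53 -0.26 -1.06 -0.89  0.52]
   turn first [ 0.008 -0.01   0.021] rows>= 1.0 then shift mm [12.  -1.4 26.9] rows>= 1.0
```

{"op": "drive_tool", "data": {"moves": [[[0,0.007,0,0.008,0.008,-0.01,0],[0,0.006,0,0.007,0,0,0],[0,0,0,0,0,0,0]]]}}

```text
clock: 37.75
position: [508.7, 205.9, 21.6]
ee_rot: [-0.628, 0.678, 0.251, 0.289]
contact_force: [0.1, 0.6, -3.0]
gripper_width: 51.2
```

```bash

python3 -c "
from h import *
to(g2t((508,200,24),-96,-45),-96,-45)
im,d=snap('side','s26')
for u,v in ((330,300),(338,300),(334,290),(334,305),(336,312)): print(w('side',d,u,v,1))
lean('side',d,328,344,285,305,[0,0,1])
"
```

```text
t 37.75 pos [508.7 205.9  21.6] yaw -93.6 z [ 0.076  0.704 -0.706] F [ 0.1  0.6 -3. ] g 51.2
   joints [ 0.14  0.56 -0.27 -1.1  -0.88  0.58]
   turn first [-0.002  0.001  0.029] rows>= 1.0 then shift mm [ 2.5  0.1 13.1] rows>= 1.0
[523.2 198.3  41.4]
[503.3 195.8  39.3]
[514.6 160.8  40.8]
[512.6 216.   41.3]
[506.9 239.   39.9]
n [-0.028 -0.321  0.947] c [510.2 173.2  37.1] 315
```

{"op": "drive_tool", "data": {"moves": [[[0,0.003,0,0.003,0,0,0],[0,0.002,0,0.002,0,0,0],[0,0.001,0,0.001,0,0,0],[0,0,0,0,0,0,0]]]}}

```text
clock: 38.2
position: [510.3, 205.9, 14.8]
ee_rot: [-0.628, 0.677, 0.25, 0.291]
contact_force: [0.7, -0.4, -2.9]
gripper_width: 50.9
```

```bash

python3 -c "
from h import *
to(g2t((508,200,24),-96,-45),-96,-45)
im,d=snap('side','s27')
for u,v in ((330,300),(338,300),(334,290),(334,305),(336,312)): print(w('side',d,u,v,1))
"
```

```text
t 38.2 pos [510.3 205.9  14.8] yaw -93.4 z [ 0.079  0.704 -0.706] F [ 0.7 -0.4 -2.9] g 50.9
   joints [ 0.14  0.57 -0.27 -1.11 -0.87  0.6 ]
   turn first [-0.005  0.002  0.033] rows>= 1.0 then shift mm [-2.2  1.7  8.1] rows>= 1.0
[523.7 191.3  34.7]
[503.5 191.6  35.3]
[514.9 154.   34.6]
[512.9 209.4  34.9]
[507.2 233.4  34.3]
```

2.5 mm remains and the top reads level. I lower the rest, release and back out.

{"op": "drive_tool", "data": {"moves": [[[0,0.0015,0,0.0015,0,0,0],[0,0.001,0,0.001,0,0,0],[0,0,0,0,0,0,0],[0.4,0,0,0,0,0,0],[0.75,0,0,0,0,0,0],[0.75,0,0,0,0,0,0],[0.75,0,0,0,0,0,0],[0.75,0,0,-0.02,0,0,0],[0.75,0,0,-0.04,0,0,0],[0.75,0,0,-0.04,0,0,0],[0.75,-0.02,0,-0.04,0,0,0],[0.75,-0.02,0,-0.02,0,0,0],[0.75,0,0,0,0,0,0]]]}}

```text
clock: 39.55
position: [499.6, 114.5, 162.6]
ee_rot: [-0.629, 0.676, 0.249, 0.291]
contact_force: [0.2, -0.5, -0.3]
gripper_width: 63.9
```

```bash
cat >> h.py <<'E'
def rect(name,d,u0,v0,u1,v1,z0,z1):
    P=cloud(name,d)
    m=np.zeros((480,640),bool); m[v0:v1,u0:u1]=True
    m&=(P[...,2]>z0)&(P[...,2]<z1)
    m=cv2.connectedComponentsWithStats(m.astype(np.uint8))
    k=1+np.argmax(m[2][1:,4]); mm=m[1]==k
    q=P[mm][:,:2].astype(np.float32); r=cv2.minAreaRect(q); print((u0,v0),mm.sum(),np.round(r[0],1),np.round(r[1],1),round(r[2],1),'z',np.median(P[mm][:,2]).round(1))
E
python3 -c "
from h import *
to((511,200,140),-96,0)
im,d=snap('top','t28');snap('side','s28');crop('t28',180,165,350,290,4.6,'t28c')
rect('top',d,230,220,290,262,22,45)
rect('top',d,290,242,335,275,20,45)
"
```

```text
t 39.55 pos [499.6 114.5 162.6] yaw -93.1 z [ 0.08   0.704 -0.706] F [ 0.2 -0.5 -0.3] g 63.9
   joints [ 0.01  0.32 -0.22 -0.9  -1.12  0.37]
   turn first [-0.02   0.787  0.032] rows>= 6.0 then shift mm [-86.3  -2.4  22.6] rows>= 2.0
(230, 220) 615 [508.3 195. ] [100.2  52. ] 85.3 z 32.1Traceback (most recent call last):
  File "<string>", line 6, in <module>
    rect('top',d,290,242,335,275,20,45)
    ~~~~^^^^^^^^^^^^^^^^^^^^^^^^^^^^^^^
  File "h.py", line 49, in rect
    k=1+np.argmax(m[2][1:,4]); mm=m[1]==k
        ~~~~~~~~~^^^^^^^^^^^^
    return _wrapfunc(a, 'argmax', axis=axis, out=out, **kwds)
    return bound(*args, **kwds)
ValueError: attempt to get argmax of an empty sequence
```

{"op": "drive_tool", "data": {"moves": [[[0.78,0,0,0,-0.003,0.13,0.005],[0.78,0,0,0,-0.003,0.13,0.005],[0.78,0,0,0,-0.003,0.13,0.005],[0.78,0,0,0,-0.003,0.13,0.005],[0.78,0,0,0,-0.003,0.13,0.005],[0.78,0,0,0,-0.003,0.13,0.005],[0.78,-0.03,0,0.005,0,0,0],[0.78,-0.035,0,0.005,0,0,0],[0.78,-0.01,0,0,0,0,0],[0.78,0,0,0,0,0,0],[0.78,0,0,0,0,0,0]]]}}

```text
clock: 40.75
position: [499.7, 186.3, 132.8]
ee_rot: [-0.668, 0.744, -0.004, -0.025]
contact_force: [-0.4, -0.1, 0.8]
gripper_width: 66.3
```

```bash
python3 -c "
from h import *
to((508.3,195,60),-94.7,0)
"
```

```text
t 40.75 pos [499.7 186.3 132.8] yaw -96.2 z [-0.032 -0.039 -0.999] F [-0.4 -0.1  0.8] g 66.3
   joints [ 0.67  0.35 -0.33  0.01 -0.95 -0.78]
   turn first [ 0.029 -0.042 -0.026] rows>= 1.0 then shift mm [-9.4 -7.8 72.8] rows>= 2.0
```

{"op": "drive_tool", "data": {"moves": [[[0.78,-0.009,-0.008,0.015,0.029,-0.042,-0.026],[0.78,0,0,0.035,0,0,0],[0.78,0,0,0.02,0,0,0],[0.78,0,0,0,0,0,0],[0.78,0,0,0,0,0,0]]]}}

```text
clock: 41.25
position: [508.8, 188.2, 61.5]
ee_rot: [-0.675, 0.737, -0.0, 0.001]
contact_force: [0.1, -0.1, 1.0]
gripper_width: 66.7
```

```bash
python3 -c "
from h import *
to((508.3,195,4.5),-94.7,0)
"
```

```text
t 41.25 pos [508.8 188.2  61.5] yaw -95.0 z [ 0.002  0.001 -1.   ] F [ 0.1 -0.1  1. ] g 66.7
   joints [ 0.65  0.43 -0.41  0.   -0.73 -0.74]
   turn first [-0.002  0.001 -0.006] rows>= 1.0 then shift mm [-6.7  1.  57. ] rows>= 2.0
```

{"op": "drive_tool", "data": {"moves": [[[0.78,-0.007,0.001,0.01,0,0,0],[0.78,0,0,0.02,0,0,0],[0.78,0,0,0.016,0,0,0],[0.78,0,0,0.008,0,0,0],[0.78,0,0,0,0,0,0]]]}}

```text
clock: 41.75
position: [512.2, 197.7, 10.1]
ee_rot: [-0.675, 0.738, -0.001, 0.007]
contact_force: [-0.0, -0.8, 0.2]
gripper_width: 66.9
```

```bash
python3 -c "
from h import *
to((508.3,195,4.5),-94.7,0)
"
```

```text
t 41.75 pos [512.2 197.7  10.1] yaw -95.1 z [ 0.011  0.007 -1.   ] F [-0.  -0.8  0.2] g 66.9
   joints [ 0.66  0.51 -0.44  0.   -0.6  -0.75]
   turn first [-0.011  0.008 -0.007] rows>= 1.0 then shift mm [3.1 3.6 5.6] rows>= 1.0
```

{"op": "drive_tool", "data": {"moves": [[[0.78,0.003,0.0035,0.005,-0.011,0.008,-0.007],[0.78,0,0,0,0,0,0],[0,0,0,0,0,0,0],[0,0,0,0,0,0,0],[0,0,0,0,0,0,0],[0,0,0,0,0,0,0]]]}}

```text
clock: 42.35
position: [509.3, 196.0, 7.0]
ee_rot: [-0.678, 0.735, 0.0, 0.002]
contact_force: [0.2, 0.1, -3.2]
gripper_width: 50.9
```

```bash
python3 -c "
from h import *
to((508.3,195,4.5),-94.7,0)
"
```

```text
t 42.35 pos [509.3 196.    7. ] yaw -94.6 z [ 0.002  0.003 -1.   ] F [ 0.2  0.1 -3.2] g 50.9
   joints [ 0.66  0.52 -0.44 -0.   -0.6  -0.74]
   turn first [-0.002  0.003  0.001] rows>= 1.0 then shift mm [1.1 0.9 2.5] rows>= 1.0
```

{"op": "drive_tool", "data": {"moves": [[[0.78,0,0,0,0,0,0],[0.78,0,0,0.003,0,0,0],[0.78,0.001,0,0.002,0,0,0],[0,0,0,0,0,0,0],[0,0,0,0,0,0,0],[0,0,0,0,0,0,0],[0,0,0,0,0,0,0]]]}}

```text
clock: 43.05
position: [510.0, 195.5, 2.5]
ee_rot: [-0.678, 0.735, -0.0, 0.003]
contact_force: [-0.3, 0.0, 0.2]
gripper_width: 51.1
```

```bash
python3 -c "
from h import *
to((508.3,195,3),-94.7,0)
"
```

```text
t 43.05 pos [510.  195.5   2.5] yaw -94.6 z [ 0.004  0.004 -1.   ] F [-0.3  0.   0.2] g 51.1
   joints [ 0.66  0.53 -0.45 -0.   -0.59 -0.74]
   turn first [-0.004  0.004  0.002] rows>= 1.0 then shift mm [ 0.6  1.7 -0.5] rows>= 1.0
```

{"op": "drive_tool", "data": {"moves": [[[0,0,0,-0.02,0,0,0],[0,0,0,-0.04,0,0,0],[0,0,0,-0.04,0,0,0],[0,0,0,-0.02,0,0,0],[0,0,0,0,0,0,0.144],[0,0,0,0,0,0,0.144],[0,0,0,0,0,0,0.144],[0,0,0,0,0,0,0.144],[0,0,0,0,0,0,0.144],[0,0,0,0,0,0,0.144],[0,0,0,0,0,0,0.144],[0,0,0,0,0,0,0.144],[0,0,0,0,0,0,0.144],[0,0,0,0,0,0,0]]]}}

```text
clock: 44.45
position: [500.3, 189.7, 116.2]
ee_rot: [-0.07, 0.998, -0.002, -0.01]
contact_force: [-0.1, 0.0, -2.7]
gripper_width: 50.9
```

```bash
python3 -c "
from h import *
to((*bay(0,-16),110),190.9)
"
```

```text
t 44.45 pos [500.3 189.7 116.2] yaw -172.0 z [-0.019 -0.006 -1.   ] F [-0.1  0.  -2.7] g 50.9
   joints [ 0.66  0.36 -0.35 -0.01 -0.88 -2.09]
   turn first [-0.002 -0.02  -0.051] rows>= 1.0 then shift mm [  48.1 -311.1    6.2] rows>= 7.0
```

{"op": "drive_tool", "data": {"moves": [[[0,0.004,-0.025,0,0,-0.02,-0.051],[0,0.007,-0.045,-0.001,0,0,0],[0,0.007,-0.045,-0.001,0,0,0],[0,0.007,-0.045,-0.001,0,0,0],[0,0.007,-0.045,-0.001,0,0,0],[0,0.007,-0.045,0,0,0,0],[0,0.006,-0.035,0,0,0,0],[0,0.002,-0.015,0,0,0,0],[0,0,0,0,0,0,0],[0,0,0,0,0,0,0]]]}}

```text
clock: 45.45
position: [511.1, -123.9, 116.2]
ee_rot: [-0.113, 0.994, -0.0, -0.003]
contact_force: [-0.8, -0.3, -1.8]
gripper_width: 51.4
```

```bash
python3 -c "
from h import *
to((*bay(0,-16),70),190.9)
"
```

```text
t 45.45 pos [ 511.1 -123.9  116.2] yaw -167.0 z [-0.006 -0.001 -1.   ] F [-0.8 -0.3 -1.8] g 51.4
   joints [ 0.07  0.34 -0.39  0.   -0.85 -1.42]
   turn first [-0.    -0.006  0.037] rows>= 1.0 then shift mm [-0.5 -1.1 46.2] rows>= 1.0
```

{"op": "drive_tool", "data": {"moves": [[[0,0.001,-0.001,0.015,0,-0.006,0.037],[0,0,0,0.03,0,0,0],[0,0,0,0.022,0,0,0],[0,0,0,0,0,0,0],[0,0,0,0,0,0,0]]]}}

```text
clock: 45.95
position: [511.6, -120.9, 48.5]
ee_rot: [-0.101, 0.995, -0.0, 0.002]
contact_force: [-0.2, 0.5, -2.7]
gripper_width: 51.0
```

```bash
python3 -c "
from h import *
to((*bay(0,-17),28.5),190.9)
snap('top','t30');snap('side','s30');crop('s30',270,160,400,250,6,'s30c')
"
```

```text
t 45.95 pos [ 511.6 -120.9   48.5] yaw -168.4 z [ 0.003  0.    -1.   ] F [-0.2  0.5 -2.7] g 51.0
   joints [ 0.08  0.43 -0.46 -0.   -0.68 -1.45]
   turn first [-0.     0.003  0.012] rows>= 1.0 then shift mm [ 1.5 -3.9 20. ] rows>= 1.0
```

{"op": "drive_tool", "data": {"moves": [[[0,0.0015,-0.004,0.007,0,0.003,0.012],[0,0,0,0.008,0,0,0],[0,0,0,0.004,0,0,0],[0,0,0,0,0,0,0]]]}}

```text
clock: 46.45
position: [513.1, -125.3, 31.3]
ee_rot: [-0.094, 0.996, -0.0, 0.004]
contact_force: [0.0, 0.1, -3.0]
gripper_width: 50.9
```

```bash
python3 -c "
from h import *
to((*bay(0,-17),28.5),190.9)
"
```

```text
t 46.45 pos [ 513.1 -125.3   31.3] yaw -169.2 z [ 0.007  0.    -1.   ] F [ 0.   0.1 -3. ] g 50.9
   joints [ 0.07  0.46 -0.47  0.   -0.63 -1.45]
   turn first [-0.001  0.007 -0.001] rows>= 1.0 then shift mm [2.2 0.6 2.8] rows>= 1.0
```

{"op": "drive_tool", "data": {"moves": [[[0,0,0.0005,0.0025,0,0.007,0],[0,-0.005,0,0,0,0,0],[0,-0.006,0,0,0,0,0],[0,-0.006,0,0,0,0,0],[0,-0.004,0,0,0,0,0],[0,-0.002,0,0,0,0,0],[0,0,0,0,0,0,0]]]}}

```text
clock: 47.15
position: [529.3, -121.5, 27.6]
ee_rot: [-0.093, 0.996, -0.0, -0.01]
contact_force: [-6.1, -1.2, 0.7]
gripper_width: 51.2
```

```bash
python3 -c "
from h import *
to((*bay(0,4.5),28.5),190.9)
"
```

```text
t 47.15 pos [ 529.3 -121.5   27.6] yaw -169.3 z [-0.02  -0.002 -1.   ] F [-6.1 -1.2  0.7] g 51.2
   joints [ 0.07  0.49 -0.42  0.   -0.68 -1.46]
   turn first [ 0.001 -0.02  -0.003] rows>= 1.0 then shift mm [-2.7  0.  -0.9] rows>= 1.0
```

{"op": "drive_tool", "data": {"moves": [[[0,-0.004,0,0,0,-0.02,0],[0,-0.003,0,0,0,0,0],[0,-0.001,0,0,0,0,0]]]}}

```text
clock: 47.45
position: [530.5, -120.9, 26.0]
ee_rot: [-0.092, 0.996, 0.001, -0.008]
contact_force: [-5.3, -1.6, 0.7]
gripper_width: 51.2
```

```bash
python3 -c "
from h import *
to((*bay(0,5),10.5),190.9)
"
```

```text
t 47.45 pos [ 530.5 -120.9   26. ] yaw -169.4 z [-0.016  0.001 -1.   ] F [-5.3 -1.6  0.7] g 51.2
   joints [ 0.07  0.49 -0.42 -0.   -0.67 -1.46]
   turn first [ 0.004 -0.015 -0.005] rows>= 1.0 then shift mm [-1.9 -0.3 15.5] rows>= 1.0
```

{"op": "drive_tool", "data": {"moves": [[[0,-0.004,0,-0.001,0.004,-0.015,0],[0,-0.003,0,0,0,0,0],[0,-0.003,0,0,0,0,0]]]}}

```text
clock: 47.75
position: [531.9, -120.2, 24.5]
ee_rot: [-0.091, 0.996, 0.001, -0.01]
contact_force: [-7.5, -0.9, 0.5]
gripper_width: 51.4
```

```bash
python3 -c "
from h import *
to((*bay(0,5),10.5),190.9)
im,d=snap('side','s31');crop('s31',280,180,380,250,8,'s31c')
P=cloud('side',d)
# tail end of block: points with z 45..58 in bay0 strip
q=P.reshape(-1,3); q=q[np.isfinite(q).all(1)]
e=q[:,:2]@E-E0; n=q[:,:2]@N-N0[0]
k=(abs(n)<26)&(q[:,2]>50)&(q[:,2]<62)&(abs(e)<80)
print(k.sum(),np.percentile(e[k],[0,2,50,98,100]).round(1),np.percentile(q[k][:,2],[5,50,95]))
k=(abs(n)<60)&(q[:,2]>15)&(q[:,2]<24)&(e<-40)&(e>-75); print('stop e',np.percentile(e[k],[2,50,98]).round(1),k.sum())
"
```

```text
t 47.75 pos [ 531.9 -120.2   24.5] yaw -169.6 z [-0.02 -0.   -1.  ] F [-7.5 -0.9  0.5] g 51.4
   joints [ 0.07  0.5  -0.42 -0.   -0.68 -1.46]
   turn first [ 0.003 -0.02  -0.008] rows>= 1.0 then shift mm [-0.4 -0.8 14. ] rows>= 1.0
192 [-47.  -45.1  15.4  51.3  53.4] [50.41451761 53.39946426 57.29508873]
stop e [-57.9 -54.3 -41.6] 35
```

{"op": "drive_tool", "data": {"moves": [[[0,-0.002,-0.001,0.004,0.003,-0.02,0],[0,-0.0015,0,0.004,0,0,0],[0,-0.0015,0,0.004,0,0,0]]]}}

```text
clock: 48.1
position: [530.5, -120.7, 11.0]
ee_rot: [-0.09, 0.996, 0.001, -0.007]
contact_force: [-7.3, 0.9, 5.0]
gripper_width: 51.0
```

```bash
python3 -c "
from h import *
to((*bay(0,5),10.5),190.9)
"
```

```text
t 48.1 pos [ 530.5 -120.7   11. ] yaw -169.6 z [-0.015  0.    -1.   ] F [-7.3  0.9  5. ] g 51.0
   joints [ 0.07  0.52 -0.43 -0.   -0.64 -1.46]
   turn first [ 0.003 -0.014 -0.009] rows>= 1.0 then shift mm [-1.9 -0.6  0.5] rows>= 1.0
```

{"op": "drive_tool", "data": {"moves": [[[0,-0.001,0,0.002,0,-0.014,0],[0,0,0,0.002,0,0,0],[0,0,0,0.001,0,0,0]]]}}

```text
clock: 48.4
position: [530.3, -120.7, 10.5]
ee_rot: [-0.091, 0.996, 0.001, -0.002]
contact_force: [-5.3, -1.5, -0.7]
gripper_width: 50.9
```

```bash
python3 -c "
from h import *
to((*bay(0,5),10.5),190.9)
im,d=snap('side','s32');crop('s32',280,180,380,250,8,'s32c')
P=cloud('side',d)
q=P.reshape(-1,3); q=q[np.isfinite(q).all(1)]
e=q[:,:2]@E-E0; n=q[:,:2]@N-N0[0]
for a,b in((-48,-25),(25,48)):
  k=(abs(n)<24)&(q[:,2]>34)&(q[:,2]<50)&(e>a)&(e<b); print(k.sum(),np.median(q[k][:,2]).round(1))
k=(abs(n)<24)&(q[:,2]>37)&(q[:,2]<46)&(abs(e)<70);print(np.percentile(e[k],[0,1,99,100]).round(1))
"
```

```text
t 48.4 pos [ 530.3 -120.7   10.5] yaw -169.5 z [-0.005  0.001 -1.   ] F [-5.3 -1.5 -0.7] g 50.9
   joints [ 0.07  0.51 -0.44 -0.   -0.62 -1.46]
   turn first [ 0.002 -0.004 -0.008] rows>= 1.0 then shift mm [-2.1 -0.6 -0. ] rows>= 1.0
72 39.1
75 39.0
[-47.9 -47.6  68.5  69.9]
```

{"op": "drive_tool", "data": {"moves": [[[0.7,0,0,0,0,0,0],[0.7,0,0,0,0,0,0],[0.7,0,0,0,0,0,0],[0.7,0,0,-0.015,0,0,0],[0.7,0,0,-0.03,0,0,0],[0.7,0,0,-0.045,0,0,0],[0.7,0,0,-0.03,0,0,0],[0.7,0,0,0,0,0,0]]]}}

```text
clock: 49.25
position: [539.4, -119.9, 135.6]
ee_rot: [-0.093, 0.996, -0.0, 0.006]
contact_force: [0.4, 0.3, -0.3]
gripper_width: 59.9
```

```bash
python3 -c "
from h import *
to((612.6,46.8,130),-76.3+180)
im,d=snap('side','s33');crop('s33',220,150,420,290,4,'s33c')
P=cloud('side',d)
q=P.reshape(-1,3); q=q[np.isfinite(q).all(1)]
e=q[:,:2]@E-E0; n=q[:,:2]@N-N0[0]
for a,b in((-48,-25),(25,48)):
  k=(abs(n)<24)&(q[:,2]>34)&(q[:,2]<50)&(e>a)&(e<b); print(k.sum(),np.median(q[k][:,2]).round(1))
k=(abs(n)<24)&(q[:,2]>37)&(q[:,2]<46)&(abs(e)<70);print(np.percentile(e[k],[0,1,99,100]).round(1))
"
```

```text
t 49.25 pos [ 539.4 -119.9  135.6] yaw -169.3 z [ 0.011  0.    -1.   ] F [ 0.4  0.3 -0.3] g 59.9
   joints [ 0.07  0.35 -0.31  0.   -0.9  -1.46]
   turn first [0.007 0.01  1.518] rows>= 11.0 then shift mm [144.7 110.6   5.6] rows>= 4.0
74 38.8
70 39.7
[-48.8 -47.4  68.6  69.5]
```

{"op": "drive_tool", "data": {"moves": [[[0.75,0,0,0,0,0,-0.135],[0.75,0,0,0,0,0,-0.135],[0.75,0,0,0,0,0,-0.135],[0.75,0,0,0,0,0,-0.135],[0.75,0,0,0,0,0,-0.135],[0.75,0,0,0,0,0,-0.135],[0.75,0,0,0,0,0,-0.135],[0.75,0,0,0,0,0,-0.135],[0.75,0,0,0,0,0,-0.135],[0.75,0,0,0,0,0,-0.135],[0.75,0,0,0,0,0,-0.135],[0.75,0,0,0,0,0,-0.135],[0.75,-0.02,-0.015,0,0,0,0],[0.75,-0.036,-0.027,0,0,0,0],[0.75,-0.036,-0.027,0,0,0,0],[0.75,-0.036,-0.027,0,0,0,0],[0.75,-0.015,-0.012,0,0,0,0],[0.75,0,0,0,0,0,0],[0.75,0,0,0,0,0,0]]]}}

```text
clock: 51.2
position: [593.1, 55.3, 103.3]
ee_rot: [0.804, -0.594, -0.012, 0.008]
contact_force: [0.5, -0.1, 0.8]
gripper_width: 64.6
```

```bash
python3 -c "
from h import *
to((612.6,46.8,60),-76.3)
"
```

```text
t 51.2 pos [593.1  55.3 103.3] yaw -72.9 z [-0.029  0.001 -1.   ] F [ 0.5 -0.1  0.8] g 64.6
   joints [ 0.36  0.47 -0.21 -0.01 -0.93 -0.05]
   turn first [0.028 0.009 0.059] rows>= 1.0 then shift mm [ 12.9 -16.9  43.3] rows>= 1.0
```

{"op": "drive_tool", "data": {"moves": [[[0.75,0.013,-0.017,0.01,0.028,0.009,0.059],[0.75,0,0,0.02,0,0,0],[0.75,0,0,0.01,0,0,0],[0.75,0,0,0,0,0,0],[0.75,0,0,0,0,0,0]]]}}

```text
clock: 51.7
position: [611.0, 42.0, 60.2]
ee_rot: [0.784, -0.621, -0.0, 0.001]
contact_force: [0.1, 1.4, 0.7]
gripper_width: 63.8
```

```bash
python3 -c "
from h import *
to((612.6,46.8,3),-76.3)
im,d=snap('side','s34');crop('s34',220,150,420,290,4,'s34c')
"
```

```text
t 51.7 pos [611.   42.   60.2] yaw -76.8 z [-0.002 -0.001 -1.   ] F [0.1 1.4 0.7] g 63.8
   joints [ 0.33  0.53 -0.23  0.   -0.81 -0.1 ]
   turn first [ 0.002 -0.001 -0.009] rows>= 1.0 then shift mm [-4.3 -2.7 57.2] rows>= 2.0
```

{"op": "drive_tool", "data": {"moves": [[[0.75,-0.004,-0.003,0.01,0,0,0],[0.75,0,0,0.02,0,0,0],[0.75,0,0,0.012,0,0,0],[0.75,0,0,0.005,0,0,0],[0.75,0,0,0,0,0,0]]]}}

```text
clock: 52.25
position: [615.2, 48.0, 13.7]
ee_rot: [0.784, -0.621, 0.001, -0.002]
contact_force: [-0.7, 0.6, -0.8]
gripper_width: 64.4
```

```bash
python3 -c "
from h import *
to((612.6,46.8,3),-76.3)
"
```

```text
t 52.25 pos [615.2  48.   13.7] yaw -76.8 z [ 0.004  0.001 -1.   ] F [-0.7  0.6 -0.8] g 64.4
   joints [ 0.34  0.59 -0.26  0.   -0.72 -0.11]
   turn first [-0.004 -0.    -0.008] rows>= 1.0 then shift mm [ 0.6  2.8 10.7] rows>= 1.0
```

{"op": "drive_tool", "data": {"moves": [[[0.75,0,0.003,0.006,-0.004,0,-0.008],[0.75,0,0,0.004,0,0,0],[0.75,0,0,0,0,0,0],[0,0,0,0,0,0,0],[0,0,0,0,0,0,0],[0,0,0,0,0,0,0],[0,0,0,0,0,0,0]]]}}

```text
clock: 52.95
position: [613.5, 47.9, 4.7]
ee_rot: [0.787, -0.617, 0.001, -0.001]
contact_force: [1.3, 0.2, -1.5]
gripper_width: 51.0
```

```bash
python3 -c "
from h import *
to((612.6,46.8,3),-76.3)
"
```

```text
t 52.95 pos [613.5  47.9   4.7] yaw -76.2 z [ 0.004  0.001 -1.   ] F [ 1.3  0.2 -1.5] g 51.0
   joints [ 0.34  0.61 -0.27  0.   -0.7  -0.1 ]
   turn first [-0.004 -0.     0.001] rows>= 1.0 then shift mm [0.9 1.1 1.7] rows>= 1.0
```

{"op": "drive_tool", "data": {"moves": [[[0,0,0,-0.02,0,0,0],[0,0,0,-0.04,0,0,0],[0,0,0,-0.04,0,0,0],[0,0,0,-0.02,0,0,0],[0,0,0,0,0,0,-0.138],[0,0,0,0,0,0,-0.138],[0,0,0,0,0,0,-0.138],[0,0,0,0,0,0,-0.138],[0,0,0,0,0,0,-0.138],[0,0,0,0,0,0,-0.138],[0,0,0,0,0,0,-0.138],[0,0,0,0,0,0,-0.138],[0,0,0,0,0,0,-0.138],[0,0,0,0,0,0,-0.138],[0,0,0,0,0,0,-0.138],[0,0,0,0,0,0,0]]]}}

```text
clock: 54.55
position: [604.2, 45.8, 121.1]
ee_rot: [0.992, 0.122, -0.009, -0.001]
contact_force: [-0.7, -0.2, -2.2]
gripper_width: 50.8
```

```bash
python3 -c "
from h import *
to((*bay(1,-17),120),10.9)
"
```

```text
t 54.55 pos [604.2  45.8 121.1] yaw 14.0 z [-0.017 -0.001 -1.   ] F [-0.7 -0.2 -2.2] g 50.8
   joints [ 0.34  0.46 -0.17 -0.01 -0.96  1.48]
   turn first [-0.003  0.017  0.054] rows>= 1.0 then shift mm [-124.   238.     1.1] rows>= 6.0
```

{"op": "drive_tool", "data": {"moves": [[[0,-0.012,0.024,0,-0.003,0.017,0.054],[0,-0.022,0.042,-0.001,0,0,0],[0,-0.022,0.042,-0.001,0,0,0],[0,-0.022,0.042,-0.001,0,0,0],[0,-0.022,0.042,0,0,0,0],[0,-0.015,0.03,0,0,0,0],[0,-0.006,0.01,0,0,0,0],[0,0,0,0,0,0,0],[0,0,0,0,0,0,0]]]}}

```text
clock: 55.45
position: [524.3, -211.3, 121.6]
ee_rot: [0.997, 0.082, -0.001, -0.001]
contact_force: [1.2, -0.1, -1.7]
gripper_width: 51.1
```

```bash
python3 -c "
from h import *
to((*bay(1,-18),60),10.9)
"
```

```text
t 55.45 pos [ 524.3 -211.3  121.6] yaw 9.4 z [-0.003  0.002 -1.   ] F [ 1.2 -0.1 -1.7] g 51.1
   joints [-0.1   0.39 -0.29 -0.   -0.9   1.83]
   turn first [-0.002  0.002 -0.027] rows>= 1.0 then shift mm [ 2.2  0.7 61.6] rows>= 2.0
```

{"op": "drive_tool", "data": {"moves": [[[0,0.002,0,0.015,0,0.002,-0.027],[0,0,0,0.028,0,0,0],[0,0,0,0.015,0,0,0],[0,0,0,0,0,0,0],[0,0,0,0,0,0,0]]]}}

```text
clock: 55.95
position: [530.6, -205.0, 63.3]
ee_rot: [0.995, 0.098, 0.002, -0.001]
contact_force: [-0.4, 0.5, -2.8]
gripper_width: 51.0
```

```bash
python3 -c "
from h import *
to((*bay(1,-17),30.5),10.9)
"
```

```text
t 55.95 pos [ 530.6 -205.    63.3] yaw 11.2 z [ 0.004  0.002 -1.   ] F [-0.4  0.5 -2.8] g 51.0
   joints [-0.09  0.46 -0.34 -0.   -0.76  1.85]
   turn first [-0.001 -0.004  0.006] rows>= 1.0 then shift mm [-4.2  5.6 32.8] rows>= 1.0
```

{"op": "drive_tool", "data": {"moves": [[[0,-0.004,0.006,0.005,0,-0.004,0.006],[0,0,0,0.008,0,0,0],[0,0,0,0,0,0,0],[0,0,0,0,0,0,0]]]}}

```text
clock: 56.35
position: [529.9, -211.4, 51.8]
ee_rot: [0.995, 0.095, 0.002, 0.0]
contact_force: [-0.2, -0.0, -2.7]
gripper_width: 50.8
```

```bash
python3 -c "
from h import *
to((*bay(1,-17),30.5),10.9)
"
```

```text
t 56.35 pos [ 529.9 -211.4   51.8] yaw 10.9 z [ 0.004  0.    -1.   ] F [-0.2 -0.  -2.7] g 50.8
   joints [-0.1   0.48 -0.35 -0.   -0.74  1.86]
   turn first [ 0.001 -0.004  0.001] rows>= 1.0 then shift mm [-2.3 -0.5 21.3] rows>= 1.0
```

{"op": "drive_tool", "data": {"moves": [[[0,-0.003,0,0.008,0,-0.004,0],[0,-0.001,0,0.008,0,0,0],[0,0,0,0.003,0,0,0],[0,0,0,0,0,0,0]]]}}

```text
clock: 56.75
position: [525.6, -212.5, 31.5]
ee_rot: [0.995, 0.095, 0.0, 0.0]
contact_force: [0.0, 0.4, -1.8]
gripper_width: 50.9
```

```bash
python3 -c "
from h import *
to((*bay(1,-17),30.5),10.9)
im,d=snap('side','s35');crop('s35',280,160,380,250,7,'s35c')
"
```

```text
t 56.75 pos [ 525.6 -212.5   31.5] yaw 10.9 z [ 0.001 -0.001 -1.   ] F [ 0.   0.4 -1.8] g 50.9
   joints [-0.1   0.51 -0.37  0.   -0.69  1.86]
   turn first [ 0.001 -0.001 -0.   ] rows>= 1.0 then shift mm [ 2.1 -0.7  1. ] rows>= 1.0
```

{"op": "drive_tool", "data": {"moves": [[[0,0.006,0,0.001,0,0,0],[0,0.006,0,0,0,0,0],[0,0.006,0,0,0,0,0],[0,0.006,0,0,0,0,0],[0,0.005,0,-0.001,0,0.01,0],[0,0.004,0,-0.001,0,0.01,0]]]}}

```text
clock: 57.4
position: [548.5, -207.2, 29.9]
ee_rot: [0.996, 0.093, -0.003, -0.003]
contact_force: [-7.1, -3.9, -2.9]
gripper_width: 50.6
```

```bash
cat >> h.py <<'E'
def bayview(k,fn,box=(280,160,380,250),zz=(34,70)):
    im,d=snap('side',fn);crop(fn,*box,7,fn+'c')
    q=cloud('side',d).reshape(-1,3); q=q[np.isfinite(q).all(1)]
    e=q[:,:2]@E-E0; n=q[:,:2]@N-N0[k]
    m=(abs(n)<24)&(q[:,2]>zz[0])&(q[:,2]<zz[1])
    for a,b in((-60,-25),(25,48)):
        s=m&(e>a)&(e<b); zt=np.percentile(q[s][:,2],60); t=s&(abs(q[:,2]-zt)<3); print('end',a,'n',t.sum(),'ztop',np.median(q[t][:,2]).round(1),'e range',np.percentile(e[t],[1,99]).round(1),'n range',np.percentile(n[t],[1,99]).round(1))
E
python3 -c "
from h import *
to((*bay(1,4),12),10.9)
bayview(1,'s36')
"
```

```text
t 57.4 pos [ 548.5 -207.2   29.9] yaw 10.7 z [-0.007  0.005 -1.   ] F [-7.1 -3.9 -2.9] g 50.6
   joints [-0.09  0.54 -0.31 -0.01 -0.73  1.85]
   turn first [-0.006  0.006 -0.003] rows>= 1.0 then shift mm [-0.4  0.2 17.9] rows>= 1.0
end -60 n 38 ztop 56.2 e range [-43.1 -25.3] n range [-22.   22.2]
end 25 n 46 ztop 56.4 e range [25.5 46.4] n range [-21.8  22.4]
```

{"op": "drive_tool", "data": {"moves": [[[0,0.0015,0,0.005,-0.006,0.006,0],[0,0.0015,0,0.005,0,0.005,0],[0,0.0015,0,0.005,0,0.005,0],[0,0.001,0,0.003,0,0,0]]]}}

```text
clock: 57.85
position: [544.6, -206.6, 12.6]
ee_rot: [0.996, 0.093, -0.006, -0.002]
contact_force: [-14.7, 5.1, 31.8]
gripper_width: 50.8
```

```bash
python3 -c "
from h import *
to((*bay(1,4),12),10.9)
bayview(1,'s37')
"
```

```text
t 57.85 pos [ 544.6 -206.6   12.6] yaw 10.7 z [-0.013  0.003 -1.   ] F [-14.7   5.1  31.8] g 50.8
   joints [-0.09  0.56 -0.33 -0.   -0.69  1.84]
   turn first [-0.005  0.012 -0.004] rows>= 1.0 then shift mm [3.3 1.4 0.6] rows>= 1.0
end -60 n 51 ztop 39.3 e range [-47.1 -25.5] n range [-22.3  22.5]
end 25 n 50 ztop 38.9 e range [25.5 47.5] n range [-20.9  23.5]
```

{"op": "drive_tool", "data": {"moves": [[[0,0,0,0,0,0,0],[0.7,0,0,0,0,0,0],[0.7,0,0,0,0,0,0],[0.7,0,0,0,0,0,0],[0.7,0,0,-0.015,0,0,0],[0.7,0,0,-0.03,0,0,0],[0.7,0,0,-0.045,0,0,0],[0.7,0,0,-0.03,0,0,0],[0.7,0,0,0,0,0,0]]]}}

```text
clock: 58.8
position: [553.6, -206.7, 140.2]
ee_rot: [0.996, 0.095, -0.0, -0.0]
contact_force: [0.2, 0.2, -0.0]
gripper_width: 59.4
```

```bash
python3 -c "
from h import *
to(g2t((454.3,20.1,110),-96.8,45),-96.8,45)
bayview(1,'s38'); bayview(0,'s39')
im,d=snap('top','t39')
rect('top',d,280,232,345,285,20,45)
"
```

```text
t 58.8 pos [ 553.6 -206.7  140.2] yaw 10.9 z [-0.001  0.    -1.   ] F [ 0.2  0.2 -0. ] g 59.4
   joints [-0.08  0.41 -0.2   0.   -0.96  1.84]
   turn first [-0.732  0.536  1.769] rows>= 14.0 then shift mm [-172.2  125.4 -110.6] rows>= 5.0
end -60 n 48 ztop 41.2 e range [-47.8 -25.4] n range [-21.4  22.8]
end 25 n 46 ztop 40.5 e range [25.4 47.4] n range [-21.3  21.8]
end -60 n 55 ztop 39.4 e range [-47.6 -25.4] n range [-21.4  23.2]
end 25 n 55 ztop 39.6 e range [25.2 47.3] n range [-21.4  23.1]
(280, 232) 353 [456.9  41.4] [58.7 52.1] 82.5 z 31.9
```

{"op": "drive_tool", "data": {"moves": [[[0.75,0,0,-0.02,0,0,0.138],[0.75,0,0,-0.02,0,0,0.138],[0.75,0,0,0,0,0,0.138],[0.75,0,0,0,0,0,0.138],[0.75,0,0,0,0,0,0.138],[0.75,0,0,0,0,0,0.138],[0.75,0,0,0,0,0,0.138],[0.75,0,0,0,0,0,0.138],[0.75,0,0,0,0,0,0.138],[0.75,0,0,0,0,0,0.138],[0.75,0,0,0,0,0,0.138],[0.75,0,0,0,0,0,0.138],[0.75,0,0,0,0,0,0.138],[0.75,0,0,0,0,0,0]]]}}

```text
clock: 60.35
position: [538.8, -202.5, 145.7]
ee_rot: [-0.666, 0.745, 0.026, -0.019]
contact_force: [0.3, -0.5, -0.1]
gripper_width: 64.2
```

```bash
python3 -c "
from h import *
to((470,20,170),-96.8,0)
"
```

```text
t 60.35 pos [ 538.8 -202.5  145.7] yaw -96.4 z [-0.063  0.013 -0.998] F [ 0.3 -0.5 -0.1] g 64.2
   joints [-0.08  0.41 -0.19 -0.01 -1.04 -0.02]
   turn first [0.065 0.005 0.007] rows>= 1.0 then shift mm [-212.8   94.6  -24.3] rows>= 5.0
```

{"op": "drive_tool", "data": {"moves": [[[0.75,-0.02,0.009,-0.005,0.065,0,0],[0.75,-0.042,0.019,-0.005,0,0,0],[0.75,-0.042,0.019,-0.005,0,0,0],[0.75,-0.042,0.019,-0.005,0,0,0],[0.75,-0.042,0.019,-0.003,0,0,0],[0.75,-0.02,0.009,0,0,0.06,0],[0.75,0,0,-0.005,0,0.13,0],[0.75,0,0,-0.005,0,0.13,0],[0.75,0,0,-0.005,0,0.13,0],[0.75,0,0,-0.005,0,0.13,0],[0.75,0,0,-0.005,0,0.13,0],[0.75,0,0,0,0,0.06,0],[0.75,0,0,0,0,0,0],[0.75,0,0,0,0,0,0]]]}}

```text
clock: 61.75
position: [462.5, 29.6, 182.6]
ee_rot: [-0.632, 0.67, -0.257, -0.294]
contact_force: [-0.3, -0.0, 0.9]
gripper_width: 64.2
```

```bash
python3 -c "
from h import *
to(g2t((454.3,20.1,85),-96.8,45),-96.8,45)
im,d=snap('top','t40'); crop('t40',240,165,410,290,4.6,'t40c')
rect('top',d,285,242,340,280,20,45)
"
```

```text
t 61.75 pos [462.5  29.6 182.6] yaw -92.4 z [-0.069 -0.716 -0.695] F [-0.3 -0.   0.9] g 64.2
   joints [ 0.72  0.38 -0.57  0.53 -1.31 -1.11]
   turn first [-0.015 -0.017  0.054] rows>= 1.0 then shift mm [-61.7   7.   95.3] rows>= 3.0
(285, 242) 614 [454.4  20.4] [100.3  51.8] 82.9 z 31.7
```

{"op": "drive_tool", "data": {"moves": [[[0.75,-0.015,0.003,0.025,-0.015,-0.017,0.054],[0.75,-0.022,0.002,0.034,0,0,0],[0.75,-0.018,0.002,0.026,0,0,0],[0.75,-0.005,0,0.008,0,0,0],[0.75,0,0,0,0,0,0],[0.75,0,0,0,0,0,0]]]}}

```text
clock: 62.4
position: [454.9, 5.7, 75.3]
ee_rot: [-0.613, 0.696, -0.251, -0.279]
contact_force: [-0.0, -0.6, -0.1]
gripper_width: 64.1
```

```bash
python3 -c "
from h import *
to(g2t((454.4,20.4,50),-97.1,45),-97.1,45)
"
```

```text
t 62.4 pos [454.9   5.7  75.3] yaw -97.5 z [-0.08  -0.692 -0.718] F [-0.  -0.6 -0.1] g 64.1
   joints [ 0.67  0.51 -0.71  0.61 -1.04 -1.3 ]
   turn first [-0.006  0.015 -0.005] rows>= 1.0 then shift mm [-28.1   2.3  26.6] rows>= 1.0
```

{"op": "drive_tool", "data": {"moves": [[[0.75,-0.014,0.002,0.013,-0.006,0.015,-0.005],[0.75,-0.013,0,0.013,0,0,0],[0.75,0,0,0,0,0,0],[0.75,0,0,0,0,0,0]]]}}

```text
clock: 62.8
position: [457.9, 10.3, 42.1]
ee_rot: [-0.612, 0.695, -0.254, -0.28]
contact_force: [0.6, 0.1, 0.4]
gripper_width: 64.2
```

```bash
python3 -c "
from h import *
to(g2t((454.4,20.4,24),-97.1,45),-97.1,45)
im,d=snap('top','t41'); crop('t41',240,165,410,290,4.6,'t41c')
"
```

```text
t 62.8 pos [457.9  10.3  42.1] yaw -97.6 z [-0.078 -0.696 -0.714] F [0.6 0.1 0.4] g 64.2
   joints [ 0.67  0.57 -0.72  0.64 -0.98 -1.35]
   turn first [-0.008  0.01  -0.007] rows>= 1.0 then shift mm [-19.6   4.7  25. ] rows>= 1.0
```

{"op": "drive_tool", "data": {"moves": [[[0.75,-0.004,0.005,0.006,-0.008,0.01,-0.007],[0.75,-0.008,0,0.01,0,0,0],[0.75,-0.004,0,0.006,0,0,0],[0.75,0,0,0,0,0,0]]]}}

```text
clock: 63.25
position: [453.2, 7.7, 15.1]
ee_rot: [-0.612, 0.693, -0.253, -0.285]
contact_force: [-0.5, -0.5, 0.2]
gripper_width: 63.8
```

```bash
python3 -c "
from h import *
to(g2t((454.4,20.4,24),-97.1,45),-97.1,45)
"
```

```text
t 63.25 pos [453.2   7.7  15.1] yaw -97.2 z [-0.084 -0.7   -0.709] F [-0.5 -0.5  0.2] g 63.8
   joints [ 0.67  0.62 -0.75  0.67 -0.93 -1.4 ]
   turn first [-0.003  0.003 -0.001] rows>= 1.0 then shift mm [-2.7  0.4  3.7] rows>= 1.0
```

{"op": "drive_tool", "data": {"moves": [[[0.75,-0.001,0,0.002,0,0,0],[0,0,0,0,0,0,0],[0,0,0,0,0,0,0],[0,0,0,0,0,0,0],[0,0,0,0,0,0,0],[0,0.01,0,-0.01,0,0,0],[0,0.025,0,-0.025,0,0,0],[0,0.025,0,-0.025,0,0,0],[0,0.015,0,-0.015,0,0,0],[0,0,0,0,0,0,0],[0,0,0,0,0,0,0]]]}}

```text
clock: 64.35
position: [451.6, 6.8, 123.8]
ee_rot: [-0.612, 0.694, -0.251, -0.284]
contact_force: [-0.3, -0.2, -2.8]
gripper_width: 50.9
```

```bash
python3 -c "
from h import *
to((515,185,130),-97.1,45)
im,d=snap('side','s42');crop('s42',220,180,420,380,2.9,'s42c')
"
```

```text
t 64.35 pos [451.6   6.8 123.8] yaw -97.2 z [-0.087 -0.696 -0.713] F [-0.3 -0.2 -2.8] g 50.9
   joints [ 0.68  0.43 -0.66  0.56 -1.15 -1.22]
   turn first [-0.     0.008 -0.001] rows>= 1.0 then shift mm [-126.2  -40.9 -135. ] rows>= 4.0
```

{"op": "drive_tool", "data": {"moves": [[[0,-0.015,-0.005,-0.015,0,0,0],[0,-0.024,-0.008,-0.025,0,0,0],[0,-0.024,-0.008,-0.025,0,0,0],[0,-0.024,-0.008,-0.025,0,0,0],[0,-0.008,-0.003,-0.01,0,0,0],[0,0,0,0,0,-0.13,0],[0,0,0,0,0,-0.13,0],[0,0,0,0,0,-0.13,0],[0,0,0,0,0,-0.13,0],[0,0,0,0,0,-0.13,0],[0,0,0,0,0,-0.13,0],[0,0,0,0,0,-0.13,0],[0,0,0,0,0,-0.13,0],[0,0,0,0,0,-0.13,0],[0,0,0,0,0,-0.13,0],[0,0,0,0,0,-0.13,0],[0,0,0,0,0,-0.12,0],[0,0,0,0,0,0,0],[0,0,0,0,0,0,0]]]}}

```text
clock: 66.3
position: [484.8, 136.8, 97.4]
ee_rot: [-0.602, 0.699, 0.273, 0.273]
contact_force: [-0.1, -0.4, -2.2]
gripper_width: 51.0
```

```bash
python3 -c "
from h import *
to((500,140,55),-97.1,-45.4)
im,d=snap('side','s43');crop('s43',220,180,420,380,2.9,'s43c')
"
```

```text
t 66.3 pos [484.8 136.8  97.4] yaw -100.4 z [ 0.053  0.71  -0.702] F [-0.1 -0.4 -2.2] g 51.0
   joints [ 0.04  0.41 -0.28 -0.97 -1.04  0.41]
   turn first [ 0.036 -0.002 -0.04 ] rows>= 1.0 then shift mm [ 26.7 -14.6  33.4] rows>= 1.0
```

{"op": "drive_tool", "data": {"moves": [[[0,0.012,0,0.013,0.036,0,-0.02],[0,0.014,0,0.015,0,0,0],[0,0.007,0,0.008,0,0,0],[0,0,0,0,0,0,0],[0,0,0,0,0,0,0]]]}}

```text
clock: 66.85
position: [482.2, 144.5, 48.5]
ee_rot: [-0.611, 0.694, 0.256, 0.283]
contact_force: [0.8, -0.1, -2.0]
gripper_width: 51.2
```

```bash
python3 -c "
from h import *
to((485,137,40),-97.1,-45)
im,d=snap('side','s44');crop('s44',300,220,400,310,7,'s44c')
lean('side',d,339,354,265,282,[0,1,0])
"
```

```text
t 66.85 pos [482.2 144.5  48.5] yaw -97.6 z [ 0.08   0.701 -0.709] F [ 0.8 -0.1 -2. ] g 51.2
   joints [ 0.04  0.49 -0.32 -1.04 -0.94  0.56]
   turn first [ 0.007 -0.002 -0.006] rows>= 1.0 then shift mm [11.1 -3.7  1. ] rows>= 1.0
n [0.172 0.98  0.096] c [483.7 155.9  93.2] 242
```

```bash
python3 -c "
from h import *
d=np.load('pics/s44.npy')
lean('side',d,340,355,273,295,[0,1,0]); lean('side',d,338,354,263,268,[0,0,1])
"
```

```text
n [ 0.13   0.991 -0.017] c [481.1 157.6  60.5] 325
n [ 0.003 -0.184  0.983] c [484.7 143.4 110.2] 79
```

{"op": "drive_tool", "data": {"moves": [[[0,0.003,0,0.003,0.007,-0.002,-0.006],[0,0.001,0,0.001,0,0,0],[0,0,0,0,0,0,0]]]}}

```text
clock: 67.2
position: [483.2, 145.0, 44.5]
ee_rot: [-0.613, 0.692, 0.252, 0.288]
contact_force: [-0.5, -0.7, -1.3]
gripper_width: 51.0
```

```bash
python3 -c "
from h import *
to((485,137,40),-97.1,-45)
im,d=snap('side','s45')
lean('side',d,340,355,275,295,[0,1,0]); lean('side',d,338,354,266,270,[0,0,1])
"
```

```text
t 67.2 pos [483.2 145.   44.5] yaw -96.8 z [ 0.09   0.702 -0.707] F [-0.5 -0.7 -1.3] g 51.0
   joints [ 0.03  0.49 -0.33 -1.05 -0.93  0.59]
   turn first [-0.003  0.     0.004] rows>= 1.0 then shift mm [ 8.6 -2.7 -2.3] rows>= 1.0
n [ 0.139  0.99  -0.018] c [481.3 158.5  58. ] 293
n [ 0.023 -0.251  0.968] c [485.  148.1 106.1] 62
```

{"op": "drive_tool", "data": {"moves": [[[0,0.002,0,0.002,0,-0.018,0],[0,0.001,0,0.001,0,0,0],[0,0.001,0,0.001,0,0,0],[0,0,0,0,0,0,0]]]}}

```text
clock: 67.65
position: [483.7, 144.4, 38.6]
ee_rot: [-0.61, 0.689, 0.257, 0.296]
contact_force: [0.8, 0.6, -2.0]
gripper_width: 51.0
```

{"op": "drive_tool", "data": {"moves": [[[0,0.0015,0,0.0015,0,0,0],[0,0,0,0,0,0,0]]]}}

```text
clock: 67.85
position: [484.2, 144.6, 38.7]
ee_rot: [-0.61, 0.688, 0.258, 0.297]
contact_force: [-0.3, 0.1, -2.1]
gripper_width: 51.2
```

```bash
python3 -c "
from h import *
to((485,137,40),-97.1,-45)
im,d=snap('side','s46')
lean('side',d,340,355,277,297,[0,1,0]); lean('side',d,338,354,267,272,[0,0,1])
"
```

```text
t 67.85 pos [484.2 144.6  38.7] yaw -96.6 z [ 0.093  0.717 -0.69 ] F [-0.3  0.1 -2.1] g 51.2
   joints [ 0.01  0.52 -0.32 -1.08 -0.95  0.63]
   turn first [-0.003  0.023  0.006] rows>= 1.0 then shift mm [ 4.3 -1.7 -6.2] rows>= 1.0
n [0.134 0.991 0.012] c [481.5 157.8  50.3] 290
n [-0.014 -0.132  0.991] c [484.9 147.   99.9] 79
```

Contact: the top is at 100 and the face is vertical within 0.01. Release and back out.

{"op": "drive_tool", "data": {"moves": [[[0.4,0,0,0,0,0,0],[0.75,0,0,0,0,0,0],[0.75,0,0,0,0,0,0],[0.75,0,0,0,0,0,0],[0.75,0,0,-0.02,0,0,0],[0.75,0,0,-0.04,0,0,0],[0.75,0,0,-0.04,0,0,0],[0.75,0,0,-0.03,0,0,0],[0.75,-0.02,0,-0.02,0,0,0],[0.75,-0.025,0,-0.025,0,0,0],[0.75,-0.02,0,-0.02,0,0.05,0],[0.75,0,0,0,0,0,0]]]}}

```text
clock: 69.1
position: [469.7, 39.9, 232.1]
ee_rot: [-0.617, 0.696, 0.239, 0.278]
contact_force: [-0.1, 0.9, 0.7]
gripper_width: 64.3
```

{"op": "drive_tool", "data": {"moves": [[[0.75,0,0,0,0,0.14,0],[0.75,0,0,0,0,0.14,0],[0.75,0,0,0,0,0.14,0],[0.75,0,0,0,0,0.14,0],[0.75,0,0,0,0,0.14,0],[0.75,0,0,0,0,0.14,0],[0.75,0,0,0,0,0.14,0],[0.75,0,0,0,0,0.14,0],[0.75,0,0,0,0,0.14,0],[0.75,0,0,0,0,0.14,0],[0.75,0,0,0,0,0.07,0],[0.75,0,0,0,0,0,0],[0.75,0,0,0,0,0,0]]]}}

```text
clock: 70.4
position: [469.9, 29.6, 244.4]
ee_rot: [-0.603, 0.701, -0.261, -0.276]
contact_force: [-0.2, -0.4, 0.3]
gripper_width: 63.8
```

```bash
python3 -c "
from h import *
im,d=snap('side','s47');crop('s47',220,180,420,380,2.9,'s47c')
lean('side',d,340,355,277,297,[0,1,0]); 
im,d=snap('top','t47'); rect('top',d,250,220,310,270,85,115)
to(g2t((484,150,150),-97,45),-97,45)
"
```

```text
n [ 0.122  0.992 -0.026] c [481.4 158.4  50.9] 284Traceback (most recent call last):
  File "<string>", line 5, in <module>
    im,d=snap('top','t47'); rect('top',d,250,220,310,270,85,115)
                            ~~~~^^^^^^^^^^^^^^^^^^^^^^^^^^^^^^^^
  File "h.py", line 49, in rect
    k=1+np.argmax(m[2][1:,4]); mm=m[1]==k
        ~~~~~~~~~^^^^^^^^^^^^
    return _wrapfunc(a, 'argmax', axis=axis, out=out, **kwds)
    return bound(*args, **kwds)
ValueError: attempt to get argmax of an empty sequence
```

```bash
python3 -c "
from h import *
to(g2t((480.5,150.4,160),-97,45),-97,45)
d=np.load('pics/s47.npy'); P=cloud('side',d); print(P[263:272,338:358].reshape(-1,3)[P[263:272,338:358,2].ravel()>95].mean(0))
"
```

```text
t 70.5 pos [469.9  29.3 244.8] yaw -99.8 z [-0.073 -0.698 -0.712] F [-1.   0.7  0.1] g 63.8
   joints [ 0.71  0.31 -0.47  0.51 -1.43 -1.1 ]
   turn first [-0.013  0.008 -0.034] rows>= 1.0 then shift mm [-145.9    4.3   -6.9] rows>= 3.0
[482.23937126 141.66977747  99.22366073]
```

{"op": "drive_tool", "data": {"moves": [[[0.75,-0.03,0.001,-0.002,-0.013,0.008,-0.034],[0.75,-0.045,0.001,-0.002,0,0,0],[0.75,-0.045,0.001,-0.002,0,0,0],[0.75,-0.022,0.001,-0.001,0,0,0],[0.75,0,0,0,0,0,0],[0.75,0,0,0,0,0,0]]]}}

```text
clock: 71.1
position: [482.5, 135.0, 153.2]
ee_rot: [-0.609, 0.699, -0.25, -0.279]
contact_force: [-0.6, -0.6, -0.1]
gripper_width: 64.2
```

```bash
python3 -c "
from h import *
to(g2t((481,150.4,110),-97,45),-97,45)
im,d=snap('top','t48'); crop('t48',180,165,350,290,4.6,'t48c');rect('top',d,230,220,310,290,85,115)
"
```

```text
t 71.1 pos [482.5 135.  153.2] yaw -98.1 z [-0.085 -0.69  -0.719] F [-0.6 -0.6 -0.1] g 64.2
   joints [ 0.83  0.51 -0.38  0.42 -1.37 -1.2 ]
   turn first [ 0.     0.017 -0.014] rows>= 1.0 then shift mm [-41.2   3.3  38.9] rows>= 2.0
(230, 220) 219 [482.4 142.5] [32.5 51.9] 83.3 z 99.9
```

{"op": "drive_tool", "data": {"moves": [[[0.75,-0.014,0.001,0.013,0,0.017,-0.014],[0.75,-0.018,0,0.018,0,0,0],[0.75,-0.009,0,0.008,0,0,0],[0.75,0,0,0,0,0,0],[0.75,0,0,0,0,0,0]]]}}

```text
clock: 71.65
position: [482.6, 134.0, 98.1]
ee_rot: [-0.611, 0.694, -0.253, -0.284]
contact_force: [0.7, -0.6, 0.7]
gripper_width: 63.8
```

```bash
python3 -c "
from h import *
to(g2t((483.4,150.4,50),-97,45),-97,45)
"
```

```text
t 71.65 pos [482.6 134.   98.1] yaw -97.4 z [-0.086 -0.698 -0.711] F [ 0.7 -0.6  0.7] g 63.8
   joints [ 0.83  0.59 -0.42  0.44 -1.27 -1.25]
   turn first [ 0.     0.005 -0.005] rows>= 1.0 then shift mm [-45.6   1.2  41.4] rows>= 2.0
```

{"op": "drive_tool", "data": {"moves": [[[0.75,-0.014,0.001,0.013,0,0.005,-0.005],[0.75,-0.017,0,0.016,0,0,0],[0.75,-0.01,0,0.009,0,0,0],[0.75,0,0,0,0,0,0],[0.75,0,0,0,0,0,0]]]}}

```text
clock: 72.15
position: [484.6, 137.9, 44.7]
ee_rot: [-0.612, 0.694, -0.254, -0.283]
contact_force: [0.0, 0.1, 0.6]
gripper_width: 63.9
```

```bash
python3 -c "
from h import *
to(g2t((483.4,150.4,50),-97,45),-97,45)
im,d=snap('top','t49'); crop('t49',180,165,350,290,4.6,'t49c')
"
```

```text
t 72.15 pos [484.6 137.9  44.7] yaw -97.3 z [-0.081 -0.698 -0.712] F [0.  0.1 0.6] g 63.9
   joints [ 0.83  0.67 -0.45  0.46 -1.17 -1.3 ]
   turn first [-0.004  0.006 -0.004] rows>= 1.0 then shift mm [-5.   2.7  6.6] rows>= 1.0
```

{"op": "drive_tool", "data": {"moves": [[[0.75,-0.003,0.002,0.005,-0.004,0.006,-0.004],[0.75,0,0,0,0,0,0],[0,0,0,0,0,0,0],[0,0,0,0,0,0,0],[0,0,0,0,0,0,0],[0,0,0,0,0,0,0]]]}}

```text
clock: 72.8
position: [483.3, 137.6, 40.7]
ee_rot: [-0.613, 0.693, -0.253, -0.284]
contact_force: [0.6, -0.9, -0.3]
gripper_width: 50.9
```

{"op": "drive_tool", "data": {"moves": [[[0,0.01,0,-0.01,0,0,0],[0,0.02,-0.01,-0.02,0,0,0],[0,0.02,-0.015,-0.02,0,0,0],[0,0,0,0,0,0,0],[0,0,0,0,0,-0.13,0],[0,0,0,0,0,-0.13,0],[0,0,0,0,0,-0.13,0],[0,0,0,0,0,-0.13,0],[0,0,0,0,0,-0.13,0],[0,0,0,0,0,-0.13,0],[0,0,0,0,0,-0.13,0],[0,0,0,0,0,-0.13,0],[0,0,0,0,0,-0.13,0],[0,0,0,0,0,-0.13,0],[0,0,0,0,0,-0.13,0],[0,0,0,0,0,-0.13,0],[0,0,0,0,0,0,0],[0,0,0,0,0,0,0]]]}}

```text
clock: 74.6
position: [495.0, 135.5, 112.4]
ee_rot: [-0.605, 0.685, 0.273, 0.301]
contact_force: [0.4, -0.2, -2.9]
gripper_width: 50.8
```

```bash
python3 -c "
from h import *
to((505,150,30),-97,-45)
im,d=snap('side','s50');crop('s50',220,180,420,380,2.9,'s50c')
"
```

```text
t 74.6 pos [495.  135.5 112.4] yaw -97.4 z [ 0.081  0.738 -0.67 ] F [ 0.4 -0.2 -2.9] g 50.8
   joints [ 0.    0.41 -0.26 -1.   -1.07  0.46]
   turn first [ 0.01   0.051 -0.005] rows>= 1.0 then shift mm [47.3 -8.2 69.3] rows>= 2.0
```

{"op": "drive_tool", "data": {"moves": [[[0,0.014,0,0.017,0.01,0.046,0],[0,0.017,0,0.018,0,0,0],[0,0.014,0,0.014,0,0,0],[0,0.003,0,0.004,0,0,0],[0,0,0,0,0,0,0],[0,0,0,0,0,0,0]]]}}

```text
clock: 75.25
position: [493.9, 148.6, 44.0]
ee_rot: [-0.62, 0.687, 0.252, 0.285]
contact_force: [0.8, -0.7, -1.7]
gripper_width: 51.2
```

```bash
python3 -c "
from h import *
to((495,150,13),-97,-45)
im,d=snap('side','s51');crop('s51',300,220,400,310,7,'s51c')
"
```

```text
t 75.25 pos [493.9 148.6  44. ] yaw -95.6 z [ 0.079  0.699 -0.711] F [ 0.8 -0.7 -1.7] g 51.2
   joints [ 0.05  0.51 -0.3  -1.04 -0.94  0.57]
   turn first [ 0.007 -0.005  0.017] rows>= 1.0 then shift mm [20.8 -1.  23.1] rows>= 1.0
```

{"op": "drive_tool", "data": {"moves": [[[0,0.008,0,0.009,0.007,-0.005,0.01],[0,0.006,0,0.006,0,0,0],[0,0,0,0,0,0,0]]]}}

```text
clock: 75.6
position: [495.4, 149.5, 24.4]
ee_rot: [-0.615, 0.689, 0.251, 0.29]
contact_force: [-0.1, -0.2, -1.9]
gripper_width: 50.8
```

```bash
python3 -c "
from h import *
to((495,150,13),-97,-45)
im,d=snap('side','s52');crop('s52',300,220,400,310,7,'s52c')
lean('side',d,337,350,274,294,[0,0,1])
for u,v in((343,275),(343,282),(340,290),(350,282)):print(w('side',d,u,v,1))
"
```

```text
t 75.6 pos [495.4 149.5  24.4] yaw -96.2 z [ 0.091  0.702 -0.706] F [-0.1 -0.2 -1.9] g 50.8
   joints [ 0.04  0.54 -0.3  -1.07 -0.92  0.62]
   turn first [-0.004  0.001  0.01 ] rows>= 1.0 then shift mm [7.7 0.5 8.4] rows>= 1.0
n [-0.014 -0.012  1.   ] c [492.1 138.7  43.4] 250
[492.9 104.4  42.5]
[492.2 132.8  43.4]
[499.1 162.6  42.7]
[474.1 132.   42.9]
```

{"op": "drive_tool", "data": {"moves": [[[0,0.004,0,0.004,0,0,0],[0,0.002,0,0.002,0,0,0],[0,0.001,0,0.001,0,0,0],[0,0,0,0,0,0,0]]]}}

```text
clock: 76.05
position: [496.1, 148.8, 13.9]
ee_rot: [-0.615, 0.689, 0.251, 0.29]
contact_force: [-0.1, -0.6, -1.7]
gripper_width: 51.3
```

```bash
python3 -c "
from h import *
to((495,150,13),-97,-45)
im,d=snap('side','s53')
lean('side',d,337,350,277,296,[0,0,1])
"
```

```text
t 76.05 pos [496.1 148.8  13.9] yaw -96.2 z [ 0.092  0.702 -0.706] F [-0.1 -0.6 -1.7] g 51.3
   joints [ 0.03  0.57 -0.3  -1.08 -0.91  0.65]
   turn first [-0.005  0.001  0.01 ] rows>= 1.0 then shift mm [-0.1  1.2  1.3] rows>= 1.0
n [-0.03  -0.027  0.999] c [492.3 136.5  33. ] 245
```

{"op": "drive_tool", "data": {"moves": [[[0,0.001,0,0.001,0,0,0],[0,0,0,0,0,0,0],[0.4,0,0,0,0,0,0],[0.75,0,0,0,0,0,0],[0.75,0,0,0,0,0,0],[0.75,0,0,0,0,0,0],[0.75,0,0,-0.02,0,0,0],[0.75,0,0,-0.04,0,0,0],[0.75,0,0,-0.04,0,0,0],[0.75,-0.02,0,-0.04,0,0,0],[0.75,-0.02,0,-0.02,0,0.05,0],[0.75,0,0,0,0,0.13,0],[0.75,0,0,0,0,0.13,0],[0.75,0,0,0,0,0.13,0],[0.75,0,0,0,0,0.13,0],[0.75,0,0,0,0,0.13,0],[0.75,0,0,0,0,0.08,0],[0.75,0,0,0,0,0,0],[0.75,0,0,0,0,0,0]]]}}

```text
clock: 78.0
position: [487.3, 51.0, 176.5]
ee_rot: [-0.66, 0.751, -0.02, 0.004]
contact_force: [0.9, -0.3, 0.2]
gripper_width: 63.9
```

```bash
python3 -c "
from h import *
im,d=snap('top','t54'); crop('t54',180,165,350,290,4.6,'t54c');rect('top',d,240,220,305,280,22,45)
to((495,140,130),-97,0)
"
```

```text
(240, 220) 43 [518.3 176. ] [14.7 32.4] 29.4 z 31.2
t 78.05 pos [487.4  50.7 176.6] yaw -97.5 z [ 0.033 -0.025 -0.999] F [-0.   0.2  0.3] g 64.0
   joints [ 0.46  0.19 -0.43  0.05 -0.93 -0.62]
   turn first [-0.036 -0.021 -0.009] rows>= 1.0 then shift mm [-89.6   3.4  46.6] rows>= 3.0
```

```bash
python3 -c "
from h import *
im,d=snap('side','s55');crop('s55',220,180,420,380,2.9,'s55c')
rect('side',d,310,240,380,320,26,38)
"
```

```text
(310, 240) 542 [494.2 141.9] [106.   52.3] 83.0 z 31.2
```

{"op": "drive_tool", "data": {"moves": [[[0.78,-0.025,0.001,0.01,-0.036,-0.021,-0.009],[0.78,-0.035,0.001,0.03,0,0,0],[0.78,-0.022,0.001,0.035,0,0,0],[0.78,-0.006,0,0.025,0,0,0],[0.78,0,0,0.01,0,0,0],[0.78,0,0,0,0,0,0],[0.78,0,0,0,0,0,0]]]}}

```text
clock: 78.8
position: [501.2, 135.1, 66.8]
ee_rot: [-0.656, 0.755, 0.001, 0.006]
contact_force: [-0.9, 0.5, 0.2]
gripper_width: 66.9
```

```bash
python3 -c "
from h import *
to((494,139.5,3),-97,0)
im,d=snap('side','s56');crop('s56',220,180,420,380,2.9,'s56c')
"
```

```text
t 78.8 pos [501.2 135.1  66.8] yaw -98.0 z [ 0.007  0.01  -1.   ] F [-0.9  0.5  0.2] g 66.9
   joints [ 0.57  0.39 -0.46 -0.01 -0.71 -0.71]
   turn first [-0.006  0.011 -0.017] rows>= 1.0 then shift mm [-3.5  7.7 63.8] rows>= 2.0
```

{"op": "drive_tool", "data": {"moves": [[[0.78,-0.003,0.008,0.005,-0.006,0.011,-0.017],[0.78,0,0,0.01,0,0,0],[0.78,0,0,0.01,0,0,0],[0.78,0,0,0,0,0,0]]]}}

```text
clock: 79.25
position: [494.7, 139.4, 43.4]
ee_rot: [-0.662, 0.749, -0.001, 0.003]
contact_force: [-0.6, -0.9, -0.0]
gripper_width: 66.6
```

```bash
python3 -c "
from h import *
to((494,139.5,3),-97,0)
"
```

```text
t 79.25 pos [494.7 139.4  43.4] yaw -97.0 z [ 0.005  0.003 -1.   ] F [-0.6 -0.9 -0. ] g 66.6
   joints [ 0.59  0.42 -0.5   0.   -0.65 -0.71]
   turn first [-0.005  0.003 -0.   ] rows>= 1.0 then shift mm [-0.   0.7 40.4] rows>= 1.0
```

{"op": "drive_tool", "data": {"moves": [[[0.78,0,0.001,0.012,-0.005,0.003,0],[0.78,0,0,0.015,0,0,0],[0.78,0,0,0.008,0,0,0],[0.78,0,0,0.002,0,0,0],[0.78,0,0,0,0,0,0]]]}}

```text
clock: 79.75
position: [493.7, 139.7, 3.1]
ee_rot: [-0.663, 0.749, 0.0, -0.001]
contact_force: [-0.4, -0.3, 0.4]
gripper_width: 66.5
```

```bash
python3 -c "
from h import *
to((494,139.5,3),-97,0)
"
```

```text
t 79.75 pos [493.7 139.7   3.1] yaw -97.0 z [-0.001 -0.    -1.   ] F [-0.4 -0.3  0.4] g 66.5
   joints [ 0.59  0.49 -0.53 -0.   -0.56 -0.71]
   turn first [ 0.001 -0.001  0.   ] rows>= 1.0 then shift mm [ 0.1 -0.4  0.1] rows>= 1.0
```

{"op": "drive_tool", "data": {"moves": [[[0,0,0,0,0,0,0],[0,0,0,0,0,0,0],[0,0,0,0,0,0,0],[0,0,0,0,0,0,0],[0,0,0,-0.02,0,0,0],[0,0,0,-0.04,0,0,0],[0,0,0,-0.04,0,0,0],[0,0,0,-0.03,0,0,0],[0,0,0,0,0,0,0.139],[0,0,0,0,0,0,0.139],[0,0,0,0,0,0,0.139],[0,0,0,0,0,0,0.139],[0,0,0,0,0,0,0.139],[0,0,0,0,0,0,0.139],[0,0,0,0,0,0,0.139],[0,0,0,0,0,0,0.139],[0,0,0,0,0,0,0.139],[0,0,0,0,0,0,0]]]}}

```text
clock: 81.55
position: [487.8, 137.1, 136.7]
ee_rot: [-0.071, 0.997, 0.0, -0.005]
contact_force: [0.4, -0.3, -2.8]
gripper_width: 51.1
```

```bash
python3 -c "
from h import *
to((*bay(2,-18),125),190.9)
im,d=snap('side','s57');crop('s57',220,180,420,380,2.9,'s57c')
"
```

```text
t 81.55 pos [487.8 137.1 136.7] yaw -171.9 z [-0.01 -0.   -1.  ] F [ 0.4 -0.3 -2.8] g 51.1
   joints [ 0.59  0.28 -0.4  -0.01 -0.89 -2.02]
   turn first [ 0.001 -0.01  -0.048] rows>= 1.0 then shift mm [  27.9 -437.6   11.7] rows>= 9.0
```

{"op": "drive_tool", "data": {"moves": [[[0,0.002,-0.025,0,0,-0.01,-0.048],[0,0.003,-0.046,-0.001,0,0,0],[0,0.003,-0.046,-0.001,0,0,0],[0,0.003,-0.046,-0.001,0,0,0],[0,0.003,-0.046,-0.001,0,0,0],[0,0.003,-0.046,-0.001,0,0,0],[0,0.003,-0.046,-0.001,0,0,0],[0,0.003,-0.046,-0.001,0,0,0],[0,0.003,-0.04,0,0,0,0],[0,0.002,-0.025,0,0,0,0],[0,0,-0.01,0,0,0,0],[0,0,0,0,0,0,0],[0,0,0,0,0,0,0]]]}}

```text
clock: 82.9
position: [548.8, -296.0, 140.5]
ee_rot: [-0.118, 0.993, 0.002, -0.0]
contact_force: [0.0, 0.6, -2.2]
gripper_width: 51.2
```

```bash
python3 -c "
from h import *
to((*bay(2,-21),60),190.9)
"
```

```text
t 82.9 pos [ 548.8 -296.   140.5] yaw -166.4 z [-0.001  0.004 -1.   ] F [ 0.   0.6 -2.2] g 51.2
   joints [-0.24  0.46 -0.12 -0.   -1.   -1.09]
   turn first [ 0.005 -0.     0.047] rows>= 1.0 then shift mm [ 9.  -0.8 80.5] rows>= 2.0
```

{"op": "drive_tool", "data": {"moves": [[[0,0.009,-0.001,0.02,0.005,0,0.047],[0,0,0,0.035,0,0,0],[0,0,0,0.02,0,0,0],[0,0,0,0,0,0,0],[0,0,0,0,0,0,0]]]}}

```text
clock: 83.4
position: [541.6, -292.5, 66.4]
ee_rot: [-0.1, 0.995, -0.001, 0.002]
contact_force: [-0.2, -0.3, -1.8]
gripper_width: 51.1
```

```bash
python3 -c "
from h import *
to((*bay(2,-21),29),190.9)
"
```

```text
t 83.4 pos [ 541.6 -292.5   66.4] yaw -168.5 z [ 0.003 -0.001 -1.   ] F [-0.2 -0.3 -1.8] g 51.1
   joints [-0.23  0.52 -0.22  0.   -0.82 -1.14]
   turn first [-0.002  0.003  0.011] rows>= 1.0 then shift mm [ 2.5 -5.6 37.4] rows>= 1.0
```

{"op": "drive_tool", "data": {"moves": [[[0,0.003,-0.006,0.007,0,0.003,0.011],[0,0,0,0.008,0,0,0],[0,0,0,0,0,0,0],[0,0,0,0,0,0,0]]]}}

```text
clock: 83.8
position: [542.3, -298.9, 54.1]
ee_rot: [-0.096, 0.995, -0.002, 0.003]
contact_force: [-0.5, -0.4, -2.3]
gripper_width: 50.6
```

```bash
python3 -c "
from h import *
to((*bay(2,-20),28.5),190.9)
bayview(2,'s58',box=(280,140,380,230),zz=(60,95))
"
```

```text
t 83.8 pos [ 542.3 -298.9   54.1] yaw -169.0 z [ 0.007 -0.004 -1.   ] F [-0.5 -0.4 -2.3] g 50.6
   joints [-0.24  0.54 -0.22  0.   -0.8  -1.14]
   turn first [-0.005  0.006  0.002] rows>= 1.0 then shift mm [ 1.   0.8 25.6] rows>= 1.0
end -60 n 35 ztop 80.9 e range [-59.  -34.9] n range [-18.7  23.8]
end 25 n 8 ztop 81.1 e range [25.9 28.9] n range [-21.8  23.7]
```

{"op": "drive_tool", "data": {"moves": [[[0,0,0.001,0.009,-0.005,0.006,0],[0,0,0,0.009,0,0,0],[0,0,0,0.004,0,0,0],[0,0,0,0,0,0,0]]]}}

```text
clock: 84.25
position: [542.2, -298.0, 30.5]
ee_rot: [-0.096, 0.995, 0.0, -0.0]
contact_force: [0.3, 0.5, -3.0]
gripper_width: 50.9
```

```bash
python3 -c "
from h import *
to((*bay(2,5),28.5),190.9)
"
```

```text
t 84.25 pos [ 542.2 -298.    30.5] yaw -169.0 z [-0.  0. -1.] F [ 0.3  0.5 -3. ] g 50.9
   joints [-0.24  0.58 -0.24 -0.   -0.76 -1.14]
   turn first [ 0.    -0.     0.001] rows>= 1.0 then shift mm [-23.9  -0.    2. ] rows>= 1.0
```

{"op": "drive_tool", "data": {"moves": [[[0,-0.006,0,0,0,0,0],[0,-0.006,0,0,0,0,0],[0,-0.006,0,0,0,0,0],[0,-0.006,0,0,0,-0.005,0],[0,-0.005,0,-0.001,0,-0.01,0],[0,-0.004,0,-0.001,0,-0.01,0],[0,-0.002,0,0,0,0,0]]]}}

```text
clock: 84.95
position: [566.8, -292.5, 29.4]
ee_rot: [-0.093, 0.996, 0.005, -0.001]
contact_force: [-6.4, -2.3, 1.8]
gripper_width: 51.0
```

```bash
python3 -c "
from h import *
to((*bay(2,5),11),190.9)
bayview(2,'s59',box=(280,140,380,230),zz=(40,70))
"
```

```text
t 84.95 pos [ 566.8 -292.5   29.4] yaw -169.3 z [-0.003  0.009 -1.   ] F [-6.4 -2.3  1.8] g 51.0
   joints [-0.23  0.6  -0.18 -0.01 -0.8  -1.15]
   turn first [ 0.01  -0.002 -0.003] rows>= 1.0 then shift mm [ 1.3 -0.8 18.4] rows>= 1.0
end -60 n 34 ztop 57.1 e range [-44.2 -25.1] n range [-19.   23.2]
end 25 n 45 ztop 56.9 e range [25.7 47.6] n range [-21.4  22.8]
```

{"op": "drive_tool", "data": {"moves": [[[0,-0.001,-0.001,0.005,0.01,-0.004,0],[0,-0.001,0,0.005,0,-0.004,0],[0,-0.001,0,0.005,0,-0.004,0],[0,0,0,0.001,0,0,0]]]}}

```text
clock: 85.4
position: [562.5, -293.0, 13.0]
ee_rot: [-0.093, 0.996, 0.003, -0.003]
contact_force: [-3.8, 0.5, 2.1]
gripper_width: 51.1
```

```bash
python3 -c "
from h import *
to((*bay(2,5),11),190.9)
bayview(2,'s60',box=(280,140,380,230),zz=(34,60))
"
```

```text
t 85.4 pos [ 562.5 -293.    13. ] yaw -169.3 z [-0.007  0.005 -1.   ] F [-3.8  0.5  2.1] g 51.1
   joints [-0.23  0.62 -0.2  -0.   -0.76 -1.15]
   turn first [ 0.006 -0.006 -0.004] rows>= 1.0 then shift mm [-3.  -1.2  2. ] rows>= 1.0
end -60 n 41 ztop 39.9 e range [-48.4 -25.1] n range [-21.   21.1]
end 25 n 50 ztop 39.8 e range [25.4 47.5] n range [-22.   22.8]
```

{"op": "drive_tool", "data": {"moves": [[[0,-0.001,0,0.002,0.006,-0.006,0],[0,0,0,0.002,0,0,0],[0,0,0,0,0,0,0]]]}}

```text
clock: 85.75
position: [562.6, -293.0, 12.0]
ee_rot: [-0.093, 0.996, -0.0, -0.001]
contact_force: [-2.7, -3.0, -7.6]
gripper_width: 51.1
```

```bash
python3 -c "
from h import *
to((*bay(2,5),11),190.9)
bayview(2,'s61',box=(280,140,380,230),zz=(34,60))
"
```

```text
t 85.75 pos [ 562.6 -293.    12. ] yaw -169.3 z [-0.002 -0.001 -1.   ] F [-2.7 -3.  -7.6] g 51.1
   joints [-0.22  0.62 -0.21  0.   -0.75 -1.16]
   turn first [-0.    -0.002 -0.004] rows>= 1.0 then shift mm [-3.  -1.1  1. ] rows>= 1.0
end -60 n 42 ztop 39.6 e range [-49.1 -26. ] n range [-20.3  23.2]
end 25 n 41 ztop 39.6 e range [25.4 47.6] n range [-20.6  21.9]
```

{"op": "drive_tool", "data": {"moves": [[[0.7,0,0,0,0,0,0],[0.7,0,0,0,0,0,0],[0.7,0,0,0,0,0,0],[0.7,0,0,-0.015,0,0,0],[0.7,0,0,-0.03,0,0,0],[0.7,0,0,-0.045,0,0,0],[0.7,0,0,-0.04,0,0,0],[0,0,0,0,0,0,0]]]}}

```text
clock: 86.6
position: [570.4, -293.2, 153.5]
ee_rot: [-0.095, 0.995, -0.004, 0.007]
contact_force: [0.8, -0.1, -0.0]
gripper_width: 46.4
```

```bash
python3 -c "
from h import *
to((*bay('L',-70),140),190.9)
for k in(0,1,2): bayview(k,'s62',box=(280,140,380,230),zz=(34,60))
"
```

```text
t 86.6 pos [ 570.4 -293.2  153.5] yaw -169.0 z [ 0.015 -0.007 -1.   ] F [ 0.8 -0.1 -0. ] g 46.4
   joints [-0.22  0.46 -0.07  0.   -1.02 -1.16]
   turn first [-0.01   0.013  0.001] rows>= 1.0 then shift mm [  79.7 -116.2   13.5] rows>= 3.0
end -60 n 60 ztop 39.3 e range [-48.4 -25.6] n range [-21.6  22.7]
end 25 n 59 ztop 39.6 e range [25.7 47.6] n range [-23.   22.7]
end -60 n 48 ztop 41.3 e range [-46.2 -25.1] n range [-19.8  23.7]
end 25 n 46 ztop 39.4 e range [25.6 47.8] n range [-21.5  22.6]
end -60 n 37 ztop 40.4 e range [-47.7 -25.6] n range [-20.4  23.6]
end 25 n 46 ztop 39.3 e range [25.2 47.7] n range [-22.8  22.8]
```

{"op": "drive_tool", "data": {"moves": [[[0,0.012,-0.018,0,-0.01,0.013,0],[0,0.03,-0.042,0,0,0,0],[0,0.025,-0.035,0,0,0,0],[0,0.008,-0.015,0,0,0,0],[0,0,0,0,0,0,0],[0,0,0,0,0,0,0]]]}}

```text
clock: 87.35
position: [508.7, -413.7, 136.0]
ee_rot: [-0.096, 0.995, 0.009, -0.013]
contact_force: [0.0, -0.1, -0.8]
gripper_width: 0.2
```

```bash
python3 -c "
from h import *
to((*bay('L',-70),69),190.9)
for cam_ in('side','top'):
  Ps=[]
  for i in range(3):
    im,d=snap(cam_,'%s63_%d'%(cam_,i)); Ps.append(cloud(cam_,d))
  for k in(0,1,2):
    q=np.concatenate([p.reshape(-1,3) for p in Ps]); q=q[np.isfinite(q).all(1)]
    e=q[:,:2]@E-E0; n=q[:,:2]@N-N0[k]
    m=(abs(n)<22)&(abs(e)<44)&(q[:,2]>32)&(q[:,2]<50)
    A=np.c_[e[m],n[m],np.ones(m.sum())]; z=q[m][:,2]
    c=np.linalg.lstsq(A,z,rcond=None)[0]; r=abs(z-A@c)<3; c=np.linalg.lstsq(A[r],z[r],rcond=None)[0]
    m2=(abs(n)<20)&(q[:,2]>36)&(q[:,2]<44)&(abs(e)<60)
    print(cam_,k,m.sum(),'slope e,n',c[:2].round(4),'z0',c[2].round(1),'tail z',(c[2]-45*c[0]).round(1),'tail e',np.percentile(e[m2],[0,.5,1]).round(1))
crop('top63_0',330,175,490,265,5,'t63c')
"
```

```text
t 87.35 pos [ 508.7 -413.7  136. ] yaw -169.0 z [-0.028  0.015 -1.   ] F [ 0.  -0.1 -0.8] g 0.2
   joints [-0.44  0.52 -0.01 -0.   -1.07 -0.94]
   turn first [ 0.02  -0.024  0.002] rows>= 1.0 then shift mm [-3.7 -9.6 67. ] rows>= 2.0
side 0 783 slope e,n [-0.0039  0.0115] z0 39.2 tail z 39.3 tail e [-48.4 -47.7 -47.6]
side 1 698 slope e,n [-0.0089  0.0154] z0 40.2 tail z 40.6 tail e [-48.3 -48.1 -47.3]
side 2 612 slope e,n [-0.0037  0.0158] z0 39.3 tail z 39.5 tail e [-49.1 -48.4 -47.9]
top 0 1378 slope e,n [-0.0031  0.0184] z0 40.5 tail z 40.6 tail e [-49.8 -49.3 -48.9]
top 1 1386 slope e,n [-0.0236 -0.0147] z0 40.9 tail z 42.0 tail e [-49.8 -49.2 -48.8]
top 2 246 slope e,n [-0.0037 -0.0284] z0 40.8 tail z 40.9 tail e [1.1 1.4 3.8]
```

```bash
python3 -c "
from h import *
to((*bay(1,-34),90),190.9)
"
```

```text
t 87.65 pos [ 510.  -413.2  137.7] yaw -168.8 z [-0.025  0.013 -1.   ] F [-0.2  1.1  0. ] g -0.1
   joints [-0.44  0.52 -0.01 -0.   -1.07 -0.94]
   turn first [ 0.018 -0.022  0.004] rows>= 1.0 then shift mm [-38.3 194.8  47.7] rows>= 5.0
```

{"op": "drive_tool", "data": {"moves": [[[0,-0.005,0.025,0,0.018,-0.022,0],[0,-0.008,0.042,0,0,0,0],[0,-0.008,0.042,0,0,0,0],[0,-0.008,0.042,0,0,0,0],[0,-0.006,0.03,0.01,0,0,0],[0,-0.002,0.012,0.015,0,0,0],[0,0,0,0.01,0,0,0],[0,0,0,0,0,0,0],[0,0,0,0,0,0,0]]]}}

```text
clock: 88.55
position: [512.9, -207.0, 105.1]
ee_rot: [-0.101, 0.995, -0.002, 0.005]
contact_force: [-1.2, -0.8, 1.0]
gripper_width: 0.1
```

```bash
python3 -c "
from h import *
to((*bay(1,-34),45),190.9)
"
```

```text
t 88.55 pos [ 512.9 -207.   105.1] yaw -168.4 z [ 0.01  -0.003 -1.   ] F [-1.2 -0.8  1. ] g 0.1
   joints [-0.09  0.38 -0.35  0.   -0.83 -1.28]
   turn first [-0.005  0.009  0.012] rows>= 1.0 then shift mm [ 3.5 -7.  60.1] rows>= 2.0
```

{"op": "drive_tool", "data": {"moves": [[[0,0.003,-0.006,0.015,-0.005,0.009,0.012],[0,0,0,0.025,0,0,0],[0,0,0,0.012,0,0,0],[0,0,0,0,0,0,0],[0,0,0,0,0,0,0]]]}}

```text
clock: 89.05
position: [512.5, -218.8, 50.9]
ee_rot: [-0.091, 0.996, -0.001, 0.001]
contact_force: [-0.1, -1.5, 0.9]
gripper_width: 0.3
```

```bash
python3 -c "
from h import *
to((*bay(1,-34),41),190.9)
"
```

```text
t 89.05 pos [ 512.5 -218.8   50.9] yaw -169.5 z [ 0.002 -0.001 -1.   ] F [-0.1 -1.5  0.9] g 0.3
   joints [-0.11  0.47 -0.38  0.   -0.72 -1.28]
   turn first [-0.001  0.002 -0.008] rows>= 1.0 then shift mm [0.9 4.4 9.9] rows>= 1.0
```

Now I press gently down on the tail end of the bay 1 block.

{"op": "drive_tool", "data": {"moves": [[[0,0.001,0.004,0.004,0,0,0],[0,0,0,0.004,0,0,0],[0,0,0,0.003,0,0,0],[0,0,0,0,0,0,0]]]}}

```text
clock: 89.45
position: [512.0, -215.3, 41.0]
ee_rot: [-0.091, 0.996, -0.001, 0.003]
contact_force: [-0.9, 0.3, -0.4]
gripper_width: -0.0
```

{"op": "drive_tool", "data": {"moves": [[[0,0,0,0.003,0,0,0],[0,0,0,0,0,0,0]]]}}

```text
clock: 89.65
position: [513.0, -215.7, 40.9]
ee_rot: [-0.092, 0.996, -0.002, 0.004]
contact_force: [0.3, -0.0, 0.5]
gripper_width: -0.1
```

{"op": "drive_tool", "data": {"moves": [[[0,0,0,0.004,0,0,0],[0,0,0,0.004,0,0,0]]]}}

```text
clock: 89.85
position: [513.8, -215.9, 39.9]
ee_rot: [-0.094, 0.996, -0.003, 0.004]
contact_force: [-10.2, 7.8, 34.1]
gripper_width: -0.2
```

{"op": "drive_tool", "data": {"moves": [[[0,0,0,0.005,0,0,0],[0,0,0,0.006,0,0,0]]]}}

```text
clock: 90.05
position: [513.8, -215.9, 39.9]
ee_rot: [-0.096, 0.995, -0.005, 0.003]
contact_force: [-14.3, 9.5, 44.1]
gripper_width: -0.2
```

{"op": "drive_tool", "data": {"moves": [[[0,0,0,0.008,0,0,0],[0,0,0,0.008,0,0,0]]]}}

```text
clock: 90.25
position: [513.8, -216.0, 39.8]
ee_rot: [-0.1, 0.995, -0.007, 0.003]
contact_force: [-16.9, 11.1, 51.9]
gripper_width: -0.0
```

{"op": "drive_tool", "data": {"moves": [[[0,0,0,-0.006,0,0,0],[0,0,0,-0.02,0,0,0],[0,0,0,-0.03,0,0,0],[0,0.01,-0.03,-0.02,0,0,0],[0,0.015,-0.045,0,0,0,0],[0,0.015,-0.045,0,0,0,0],[0,0.01,-0.035,0,0,0,0],[0,0,-0.015,0,0,0,0],[0,0,0,0,0,0,0],[0,0,0,0,0,0,0]]]}}

```text
clock: 91.25
position: [499.9, -396.5, 125.5]
ee_rot: [-0.102, 0.995, -0.009, 0.008]
contact_force: [1.0, 0.5, -0.2]
gripper_width: -0.3
```

```bash
cat > chk.py <<'E'
from h import *
for cam_ in('side','top'):
  Ps=[]
  for i in range(3):
    im,d=snap(cam_,'%s64_%d'%(cam_,i)); Ps.append(cloud(cam_,d))
  for k in(0,1,2):
    q=np.concatenate([p.reshape(-1,3) for p in Ps]); q=q[np.isfinite(q).all(1)]
    e=q[:,:2]@E-E0; n=q[:,:2]@N-N0[k]
    m=(abs(n)<22)&(abs(e)<44)&(q[:,2]>32)&(q[:,2]<50)
    A=np.c_[e[m],n[m],np.ones(m.sum())]; z=q[m][:,2]
    c=np.linalg.lstsq(A,z,rcond=None)[0]; r=abs(z-A@c)<3; c=np.linalg.lstsq(A[r],z[r],rcond=None)[0]
    m2=(abs(n)<20)&(q[:,2]>36)&(q[:,2]<44)&(abs(e)<60)
    print(cam_,k,m.sum(),'slope e,n',c[:2].round(4),'z0',c[2].round(1),'tail z',(c[2]-45*c[0]).round(1),'tail e',np.percentile(e[m2],[0,.5,1]).round(1))
E
python3 chk.py; python3 -c "
from h import *
to((*bay('L',-70),69),190.9)
crop('top64_0',330,175,490,265,5,'t64c')"
```

```text
side 0 804 slope e,n [-0.0078 -0.0061] z0 39.4 tail z 39.8 tail e [-49.2 -48.4 -47.8]
side 1 701 slope e,n [0.0039 0.013 ] z0 39.0 tail z 38.8 tail e [-49.4 -48.6 -47.8]
side 2 611 slope e,n [-0.0098 -0.0002] z0 39.4 tail z 39.8 tail e [-48.8 -48.1 -47.9]
top 0 1379 slope e,n [-0.0046  0.0206] z0 40.3 tail z 40.5 tail e [-49.8 -49.3 -48.8]
top 1 1353 slope e,n [ 0.0059 -0.0019] z0 39.8 tail z 39.6 tail e [-50.3 -49.3 -48.5]
t 91.55 pos [ 500.6 -395.6  126.4] yaw -168.1 z [ 0.019 -0.016 -1.   ] F [-0.3 -0.8 -0.2] g -0.1
   joints [-0.41  0.48 -0.12  0.01 -0.95 -0.96]
   turn first [-0.019  0.016  0.017] rows>= 1.0 then shift mm [ -8.2 -28.9  57.4] rows>= 2.0Traceback (most recent call last):
  File "chk.py", line 13, in <module>
    print(cam_,k,m.sum(),'slope e,n',c[:2].round(4),'z0',c[2].round(1),'tail z',(c[2]-45*c[0]).round(1),'tail e',np.percentile(e[m2],[0,.5,1]).round(1))
                                                                                                                 ~~~~~~~~~~~~~^^^^^^^^^^^^^^^^
    return _quantile_unchecked(
        a, q, axis, out, overwrite_input, method, keepdims, weights)
    return _ureduce(a,
                    func=_quantile_ureduce_func,
    ...<5 lines>...
                    overwrite_input=overwrite_input,
                    method=method)
    r = func(a, **kwargs)
    result = _quantile(arr,
                       quantiles=q,
    ...<2 lines>...
                       out=out,
                       weights=wgt)
    slices_having_nans = np.isnan(arr[-1, ...])
                                  ~~~^^^^^^^^^
IndexError: index -1 is out of bounds for axis 0 with size 0
```

```bash
python3 -c "
from h import *
to((*bay(2,-34),60),190.9)
"
```

```text
t 91.55 pos [ 500.6 -395.6  126.4] yaw -168.1 z [ 0.019 -0.016 -1.   ] F [-0.3 -0.8 -0.2] g -0.1
   joints [-0.41  0.48 -0.12  0.01 -0.95 -0.96]
   turn first [-0.019  0.016  0.017] rows>= 1.0 then shift mm [-44.2  87.9  66.4] rows>= 3.0
```

{"op": "drive_tool", "data": {"moves": [[[0,-0.012,0.022,0.005,-0.019,0.016,0.017],[0,-0.018,0.036,0.015,0,0,0],[0,-0.012,0.024,0.025,0,0,0],[0,-0.003,0.005,0.015,0,0,0],[0,0,0,0,0,0,0],[0,0,0,0,0,0,0]]]}}

```text
clock: 92.15
position: [531.3, -296.3, 67.2]
ee_rot: [-0.097, 0.995, -0.001, 0.002]
contact_force: [0.5, -0.0, 0.4]
gripper_width: -0.1
```

```bash
python3 -c "
from h import *
to((*bay(2,-34),41),190.9)
"
```

```text
t 92.15 pos [ 531.3 -296.3   67.2] yaw -168.9 z [ 0.004 -0.003 -1.   ] F [ 0.5 -0.   0.4] g -0.1
   joints [-0.24  0.51 -0.24  0.   -0.81 -1.14]
   turn first [-0.003  0.004  0.003] rows>= 1.0 then shift mm [ 4.7 -3.8 26.2] rows>= 1.0
```

{"op": "drive_tool", "data": {"moves": [[[0,0.005,-0.004,0.008,0,0.004,0],[0,0,0,0.01,0,0,0],[0,0,0,0.006,0,0,0],[0,0,0,0,0,0,0],[0,0,0,0,0,0,0]]]}}

```text
clock: 92.65
position: [527.2, -304.4, 43.5]
ee_rot: [-0.095, 0.995, -0.003, 0.002]
contact_force: [-0.7, -0.0, -0.5]
gripper_width: -0.2
```

{"op": "drive_tool", "data": {"moves": [[[0,0,0,0.003,0,0,0],[0,0,0,0.002,0,0,0]]]}}

```text
clock: 92.85
position: [527.5, -304.9, 40.1]
ee_rot: [-0.095, 0.995, -0.003, 0.002]
contact_force: [-4.8, 4.8, 14.6]
gripper_width: -0.1
```

{"op": "drive_tool", "data": {"moves": [[[0,0,0,0.003,0,0,0],[0,0,0,0.003,0,0,0]]]}}

```text
clock: 93.05
position: [527.5, -304.9, 40.0]
ee_rot: [-0.097, 0.995, -0.004, 0.002]
contact_force: [-4.7, 4.6, 15.6]
gripper_width: -0.3
```

{"op": "drive_tool", "data": {"moves": [[[0,0,0,-0.008,0,0,0],[0,0,0,-0.025,0,0,0],[0,0,0.005,-0.02,0,0,0],[0,0.005,0.025,0,0,0,0],[0,0.008,0.045,0,0,0,0],[0,0.008,0.045,0,0,0,0],[0,0.006,0.035,0,0,0,0],[0,0,0.018,0,0,0,0],[0,0,0,0,0,0,0]]]}}

```text
clock: 93.95
position: [468.8, -136.2, 97.1]
ee_rot: [-0.096, 0.995, -0.005, 0.007]
contact_force: [0.6, -0.2, 0.3]
gripper_width: 0.4
```

```bash
python3 -c "
from h import *
to((*bay(0,-34),50),190.9)
"
```

```text
t 93.95 pos [ 468.8 -136.2   97.1] yaw -169.0 z [ 0.015 -0.009 -1.   ] F [ 0.6 -0.2  0.3] g 0.4
   joints [ 0.06  0.3  -0.52  0.02 -0.74 -1.45]
   turn first [-0.012  0.013  0.002] rows>= 1.0 then shift mm [-26.4   3.   47.1] rows>= 2.0
```

{"op": "drive_tool", "data": {"moves": [[[0,-0.012,0.002,0.015,-0.012,0.013,0],[0,-0.012,0.001,0.02,0,0,0],[0,-0.002,0,0.01,0,0,0],[0,0,0,0,0,0,0],[0,0,0,0,0,0,0]]]}}

```text
clock: 94.45
position: [497.1, -129.8, 53.0]
ee_rot: [-0.096, 0.995, -0.0, 0.002]
contact_force: [0.6, 0.2, 0.5]
gripper_width: 0.2
```

```bash
python3 -c "
from h import *
to((*bay(0,-34),41),190.9)
"
```

```text
t 94.45 pos [ 497.1 -129.8   53. ] yaw -169.0 z [ 0.005 -0.    -1.   ] F [0.6 0.2 0.5] g 0.2
   joints [ 0.06  0.41 -0.49  0.   -0.67 -1.44]
   turn first [-0.001  0.005  0.002] rows>= 1.0 then shift mm [ 2.6  2.1 12. ] rows>= 1.0
```

{"op": "drive_tool", "data": {"moves": [[[0,0.002,0.002,0.004,0,0,0],[0,0,0,0.005,0,0,0],[0,0,0,0.002,0,0,0],[0,0,0,0,0,0,0],[0,0,0,0.003,0,0,0],[0,0,0,0.002,0,0,0]]]}}

```text
clock: 95.05
position: [494.7, -129.2, 40.0]
ee_rot: [-0.096, 0.995, -0.001, 0.004]
contact_force: [-8.0, 4.3, 26.7]
gripper_width: -0.1
```

{"op": "drive_tool", "data": {"moves": [[[0,0,0,0.003,0,0,0],[0,0,0,0.003,0,0,0]]]}}

```text
clock: 95.25
position: [494.7, -129.2, 40.0]
ee_rot: [-0.098, 0.995, -0.002, 0.004]
contact_force: [-6.8, 4.0, 22.7]
gripper_width: 0.1
```

{"op": "drive_tool", "data": {"moves": [[[0,0,0,-0.008,0,0,0],[0,0,0,-0.03,0,0,0],[0,0,0,-0.04,0,0,0],[0,0.01,-0.02,-0.02,0,0,0],[0,0.008,-0.045,0,0,0,0],[0,0.005,-0.045,0,0,0,0],[0,0.005,-0.045,0,0,0,0],[0,0.003,-0.045,0,0,0,0],[0,0,-0.045,0,0,0,0],[0,0,-0.03,0,0,0,0],[0,0,-0.01,0,0,0,0],[0,0,0,0,0,0,0],[0,0,0,0,0,0,0]]]}}

```text
clock: 96.55
position: [522.1, -424.3, 146.4]
ee_rot: [-0.101, 0.995, -0.003, 0.007]
contact_force: [-0.5, 0.3, 0.2]
gripper_width: 0.3
```

```bash
python3 -c "
from h import *
to((*bay('L',-68),69),190.9)
"
```

```text
t 96.55 pos [ 522.1 -424.3  146.4] yaw -168.5 z [ 0.015 -0.005 -1.   ] F [-0.5  0.3  0.2] g 0.3
   joints [-0.44  0.52  0.01 -0.   -1.05 -0.92]
   turn first [-0.007  0.013  0.011] rows>= 1.0 then shift mm [ 5.4  3.4 77.4] rows>= 2.0
```

{"op": "drive_tool", "data": {"moves": [[[0,0.005,0.003,0.02,-0.007,0.013,0.011],[0,0,0,0.03,0,0,0],[0,0,0,0.018,0,0,0],[0,0,0,0,0,0,0],[0,0,0,0,0,0,0]]]}}

```text
clock: 97.05
position: [515.5, -414.6, 75.0]
ee_rot: [-0.098, 0.995, 0.002, -0.001]
contact_force: [0.5, 0.2, 0.7]
gripper_width: -0.1
```

```bash
python3 -c "
from h import *
to((*bay('L',-66),68),190.9)
im,d=snap('side','s70');crop('s70',280,120,380,210,7,'s70c')
"; python3 chk.py 2>/dev/null
```

```text
t 97.05 pos [ 515.5 -414.6   75. ] yaw -168.8 z [-0.003  0.003 -1.   ] F [0.5 0.2 0.7] g -0.1
   joints [-0.43  0.58 -0.08 -0.   -0.91 -0.94]
   turn first [ 0.003 -0.003  0.005] rows>= 1.0 then shift mm [-1.2 -7.4  7. ] rows>= 1.0
side 0 786 slope e,n [0.0012 0.0061] z0 39.2 tail z 39.2 tail e [-49.  -48.5 -47.6]
side 1 684 slope e,n [-0.001   0.0137] z0 39.1 tail z 39.1 tail e [-49.6 -48.3 -47.6]
side 2 619 slope e,n [-0.0012  0.0032] z0 39.1 tail z 39.1 tail e [-49.4 -48.5 -48. ]
top 0 1375 slope e,n [ 0.0056 -0.0082] z0 40.1 tail z 39.8 tail e [-50.  -49.6 -49.3]
top 1 1375 slope e,n [-0.0029  0.0053] z0 40.1 tail z 40.2 tail e [-50.3 -49.5 -49. ]
top 2 71 slope e,n [-0.063  -0.1025] z0 43.1 tail z 45.9 tail e [18.5 18.6 18.6]
```

{"op": "drive_tool", "data": {"moves": [[[0,0,-0.007,0.005,0,0,0],[0,-0.005,0,0.002,0,0,0],[0,-0.012,0,0,0,0,0],[0,-0.012,0,0,0,0,0],[0,-0.012,0,0,0,0,0],[0,-0.012,0,0,0,0,0],[0,-0.012,0,0,0,0,0],[0,-0.008,0,0,0,0,0],[0,-0.003,0,0,0,0,0],[0,0,0,0,0,0,0]]]}}

```text
clock: 98.4
position: [588.5, -410.3, 69.2]
ee_rot: [-0.096, 0.995, 0.003, -0.013]
contact_force: [0.5, 0.3, 0.7]
gripper_width: 0.2
```

```bash
python3 -c "
from h import *
to((*bay('L',5),68),190.9)
im,d=snap('side','s71');crop('s71',280,120,380,210,7,'s71c')
print(proj('side',np.append(bay('L',28.8),82.6)))
"
```

```text
t 98.4 pos [ 588.5 -410.3   69.2] yaw -168.9 z [-0.026  0.003 -1.   ] F [0.5 0.3 0.7] g 0.2
   joints [-0.38  0.68  0.09  0.01 -1.01 -1.  ]
   turn first [ 0.008 -0.025  0.003] rows>= 1.0 then shift mm [0.3 2.2 1.2] rows>= 1.0
(np.float64(310.37533950465973), np.float64(162.6806053748643))
```

{"op": "drive_tool", "data": {"moves": [[[0,-0.005,0,0,0,0,0],[0,-0.004,0,0,0,0,0],[0,0,0,0,0,0,0]]]}}

```text
clock: 98.75
position: [588.2, -410.4, 69.3]
ee_rot: [-0.095, 0.995, 0.005, -0.024]
contact_force: [-0.2, 0.0, -0.1]
gripper_width: -0.1
```

{"op": "drive_tool", "data": {"moves": [[[0,-0.012,0,0,0,0,0],[0,-0.01,0,0,0,0,0],[0,0,0,0,0,0,0]]]}}

```text
clock: 99.05
position: [586.5, -410.6, 69.5]
ee_rot: [-0.092, 0.994, 0.011, -0.051]
contact_force: [0.9, 0.1, -0.8]
gripper_width: 0.3
```

```bash
python3 - <<'E'
from h import *
snap('side','pics/s72.png'); crop('pics/s72.png',270,110,360,200,7,'pics/s72c.png')
import math
b=bay('L',0,0) if True else 0
print(b, bay('L',60*math.sin(.5),0))
E
sed -n 1,80p h.py | head -80
```

```text
import numpy as np, cv2
from bench import arm
def snap(name,fn):
    im,d=arm.get_image(name); cv2.imwrite(f'pics/{fn}.png',im[:,:,::-1]); np.save(f'pics/{fn}.npy',d); return im,d
def cam(name):
    p=arm.camera_params(name); f=240/np.tan(np.radians(p['fov_y'])/2); return f,p['cx'],p['cy'],np.array(p['world_from_camera'])
def w(name,d,u,v,r=1):
    f,cx,cy,T=cam(name)
    a=d[v-r:v+r+1,u-r:u+r+1]; z=np.median(a[a>0]) if (a>0).any() else 0
    return (T@[(u-cx)*z/f,(v-cy)*z/f,z,1])[:3].round(1)
def proj(name,P):
    f,cx,cy,T=cam(name); c=np.linalg.inv(T)@np.append(P,1); return (c[0]/c[2]*f+cx, c[1]/c[2]*f+cy)
def cloud(name,d):
    f,cx,cy,T=cam(name); v,u=np.mgrid[:480,:640]
    P=np.stack([(u-cx)*d/f,(v-cy)*d/f,d,np.ones_like(d)],-1)@T.T
    P=P[...,:3]; P[d<=0]=np.nan; return P
def crop(fn,x0,y0,x1,y1,k,out):
    im=cv2.imread(f'pics/{fn}.png')[y0:y1,x0:x1]; cv2.imwrite(f'pics/{out}.png',cv2.resize(im,None,fx=k,fy=k,interpolation=cv2.INTER_CUBIC))
from scipy.spatial.transform import Rotation as Rn
DY=np.radians(10.9); E=np.array([np.cos(DY),np.sin(DY)]); N=np.array([-E[1],E[0]])
E
[... 2255 characters left out ...]
 for a,b in((-60,-25),(25,48)):
        s=m&(e>a)&(e<b); zt=np.percentile(q[s][:,2],60); t=s&(abs(q[:,2]-zt)<3); print('end',a,'n',t.sum(),'ztop',np.median(q[t][:,2]).round(1),'e range',np.percentile(e[t],[1,99]).round(1),'n range',np.percentile(n[t],[1,99]).round(1))Traceback (most recent call last):
  File "<stdin>", line 2, in <module>
  File "h.py", line 4, in snap
    im,d=arm.get_image(name); cv2.imwrite(f'pics/{fn}.png',im[:,:,::-1]); np.save(f'pics/{fn}.npy',d); return im,d
                                                                          ~~~~~~~^^^^^^^^^^^^^^^^^^^^
    file_ctx = open(file, "wb")
FileNotFoundError: [Errno 2] No such file or directory: 'pics/pics/s72.png.npy'
```

```bash
python3 - <<'E'
from h import *
im,d=snap('side','s72'); crop('s72',270,110,360,200,7,'s72c')
s=arm.read_state(); print(s['joints'].round(3),s['joint_efforts'].round(1),s['contact_force'])
to(s['position'],-169)
import math
P=np.append(bay('L',60*math.sin(.5)),8+22+60*math.cos(.5)); print('on ball',P.round(1),proj('side',P)); e=s['position'][:2]@E-E0; print('e,n',e,s['position'][:2]@N)
E
```

```text
[-0.374  0.71   0.141  0.028 -1.099 -1.026] [  4.5 -51.9  18.6   2.5   1.1   0. ] [-5.9682463  -3.74153626  1.75404402]
t 99.15 pos [ 587.9 -410.2   69.3] yaw -169.3 z [-0.1    0.012 -0.995] F [-6.  -3.7  1.8] g -0.4
   joints [-0.37  0.71  0.14  0.03 -1.1  -1.03]
   turn first [ 0.03  -0.096 -0.006] rows>= 1.0 then shift mm [0. 0. 0.] rows>= 0.0
on ball [ 611.1 -403.7   82.7] (np.float64(310.3850419944347), np.float64(162.664960217805))
e,n 4.681843298253796 -513.9962701606635
```

View pics/s72c.png

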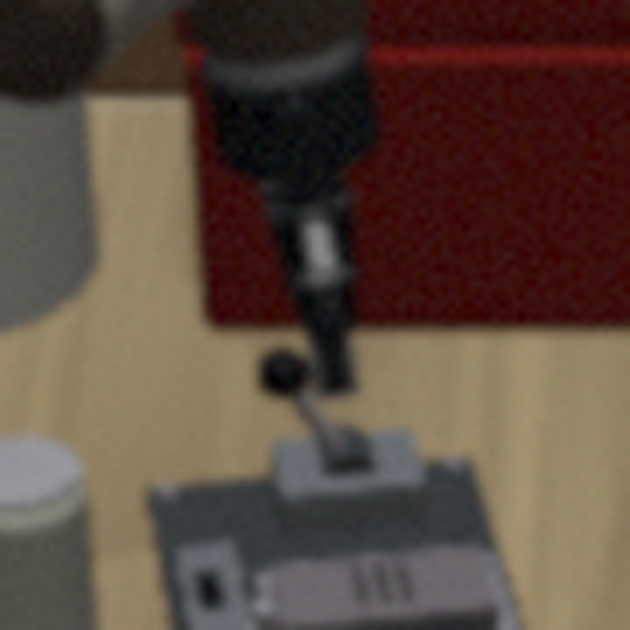

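Ball at crop (285,372), which is (310.7,163.1) in the full picture. It hasn't moved although the arm pushes with about 7 N, so the lever is against its ON stop. I'll retreat now.

{"op": "drive_tool", "data": {"moves": [[[0,0.015,0,0,0,0,0],[0,0.015,0,-0.005,0,0,0],[0,0.015,0,-0.02,0,0,0],[0,0.005,0,-0.04,0,0,0],[0,0,0,-0.045,0,0,0],[0,0,0,-0.045,0,0,0],[0,0,0,0,0,0,0],[0,0,0,0,0,0,0]]]}}

```text
clock: 99.95
position: [562.0, -417.4, 234.4]
ee_rot: [-0.096, 0.995, 0.008, -0.039]
contact_force: [0.2, -0.7, -2.1]
gripper_width: 0.0
```

```bash
python3 - <<'E'
from h import *
snap('side','s73'); snap('top','t73'); crop('s73',270,110,400,240,5,'s73c')
E
python3 chk.py
```

```text
side 0 781 slope e,n [0.0039 0.0139] z0 39.1 tail z 38.9 tail e [-49.  -48.1 -47.2]
side 1 693 slope e,n [0.0001 0.024 ] z0 39.2 tail z 39.2 tail e [-49.5 -48.6 -47.8]
side 2 614 slope e,n [-0.0003  0.0007] z0 39.3 tail z 39.3 tail e [-49.5 -48.5 -48.1]
top 0 1361 slope e,n [-0.0007  0.0035] z0 39.9 tail z 39.9 tail e [-49.8 -49.3 -48.7]
top 1 1356 slope e,n [0.0028 0.0131] z0 39.9 tail z 39.8 tail e [-49.8 -49.4 -48.6]
top 2 32 slope e,n [0.4334 0.0584] z0 22.0 tail z 2.5 tail e [33.4 33.4 33.5]
```

View pics/s73c.png

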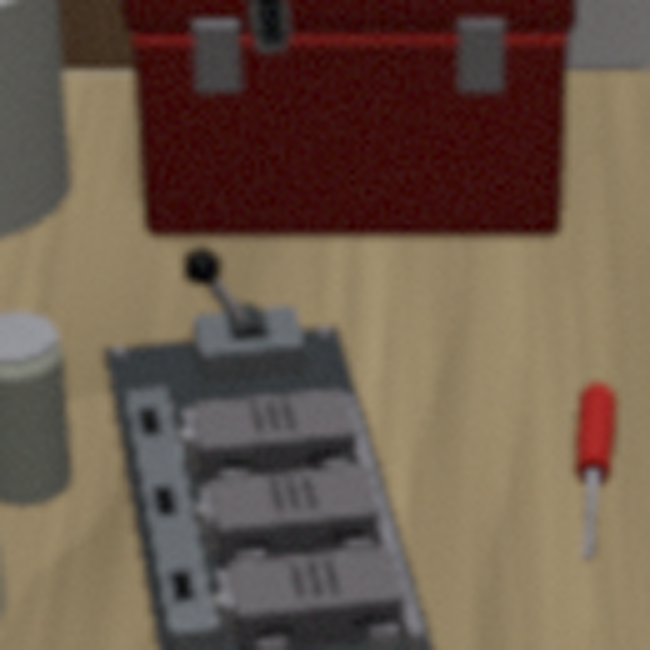

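View pics/t73.png

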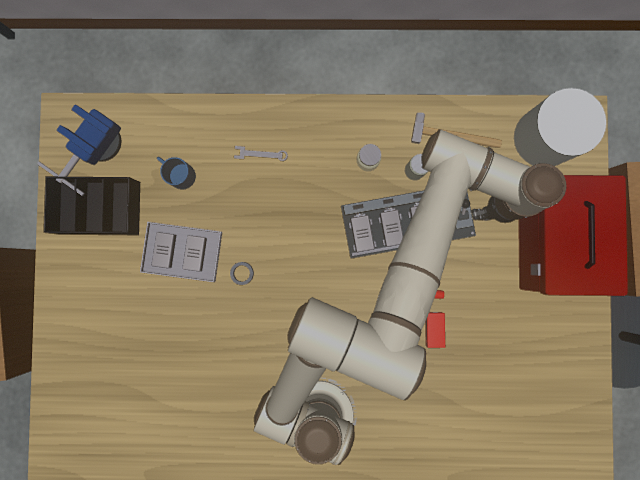

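View pics/s73.png

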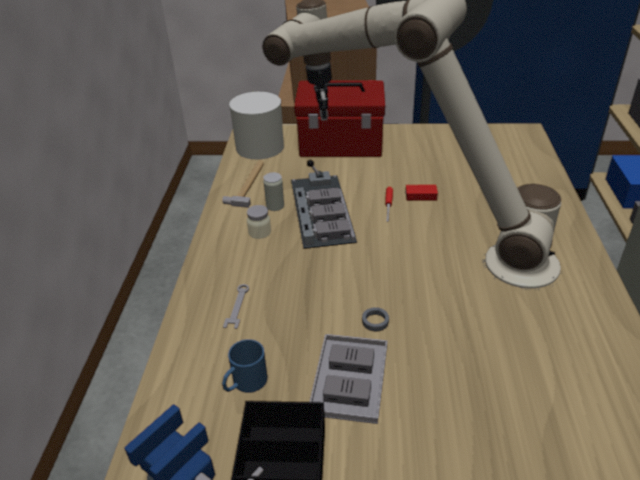

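The lever ball is at (310.4,163.4) with the arm clear, so it has stayed ON. All three blocks sit flat in their bays, both spent ones are in the tray, and the bystanders are in place. I'll lift and move clear of the toolbox, which also opens the top view of bay 2.

{"op": "drive_tool", "data": {"moves": [[[0,0.02,0,-0.045,0,0,0],[0,0.04,0,-0.02,0,0,0],[0,0.045,0,0,0,0,0],[0,0.045,0,0,0,0,0],[0,0.045,0,0,0,0,0],[0,0,0,0,0,0,0],[0,0,0,0,0,0,0]]]}}

```text
clock: 101.05
position: [369.0, -456.8, 310.9]
ee_rot: [-0.097, 0.994, 0.011, -0.046]
contact_force: [-0.1, -0.3, 0.2]
gripper_width: 0.2
```

```bash
python3 chk.py; python3 - <<'E'
from h import *
snap('side','s74'); snap('top','t74'); crop('s74',280,130,400,250,5,'s74c')
s=arm.read_state(); print(s['clock'],s['position'],s['contact_force'],s['joint_vel'].round(3))
E
```

```text
side 0 787 slope e,n [0.0056 0.0048] z0 39.3 tail z 39.0 tail e [-48.8 -48.3 -48. ]
side 1 686 slope e,n [0.0081 0.0118] z0 39.1 tail z 38.7 tail e [-49.  -48.1 -47.5]
side 2 631 slope e,n [0.0057 0.0031] z0 39.1 tail z 38.8 tail e [-49.7 -49.1 -48.4]
top 0 1376 slope e,n [0.0007 0.0021] z0 39.9 tail z 39.9 tail e [-49.9 -49.3 -48.8]
top 1 1362 slope e,n [ 0.0004 -0.0122] z0 40.1 tail z 40.0 tail e [-50.3 -49.6 -49. ]
top 2 1380 slope e,n [0.0059 0.001 ] z0 39.8 tail z 39.5 tail e [-50.1 -49.6 -49.2]
101.45 [ 370.74082161 -456.40939916  310.30961547] [-0.34932786 -0.17101568  0.03215239] [-0.004 -0.003 -0.003  0.001  0.     0.001]
```

View pics/s74c.png

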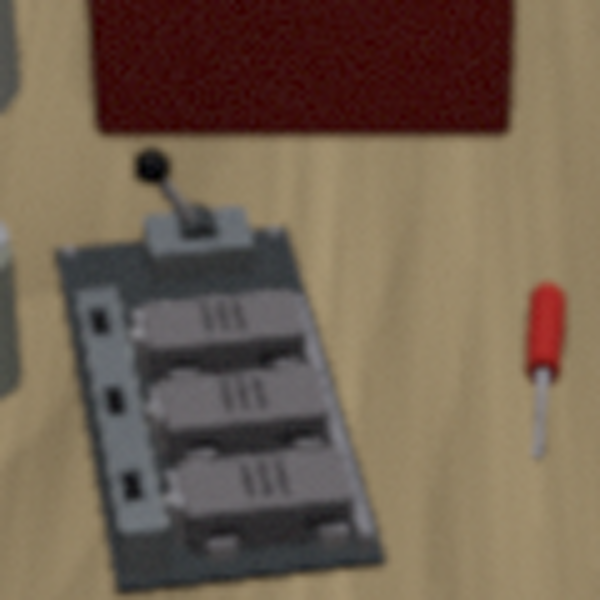

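View pics/t74.png

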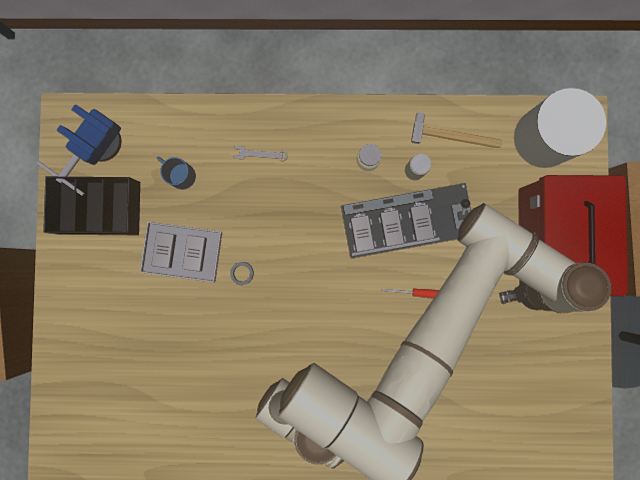

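All three bays are now visible in both views. Tops are flat at about 40 mm, tails are at the stop, and the lever is leaning away from the robot. The robot touches nothing, so I'm handing in.

```bash
python3 - <<'E'
from bench import arm
print(arm.job_done())
E
```

```text
the job is handed in; nothing more can be done
None
```

I switched the dock off first and laid both spent blocks flat in the steel tray. All three fresh blocks were there; I turned over the two lying strips up and loaded one block into each bay, strips down. Then I switched the dock back on and handed the job in at about 101 s.

**Last checks, arm clear:**
- **Blocks:** in both cameras all three tops are flat (slope along each block 0.008 or less). They measure 39.8–40.1 mm high from the top camera and 39.1–39.3 mm from the side camera; a seated block should read 40. Tails are within 1–2 mm of the stop face.
- **Lever:** the ball is within 1 pixel of where "on" should appear. It did not move under about 7 N, so it is against its stop.
- **Tray and bystanders:** both spent blocks are still inside the tray walls. I saw no bystander out of place.

**Disagreements and rough spots:**
- The side camera reads about 0.8 mm lower than the top one, within the 2 mm calibration.
- The check just before switching on could not see bay 2 from the top camera because the arm was in the way. After I moved the arm, the final check did see it.
- Bay 1's tail first sat about 1.3 mm high. Pressing it home with the shut fingertips peaked at about 52 N at the wrist, under the 120 N limit. That is above the 40 N limit for the arm or gripper body, but only the fingertips touched the block.

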